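Read the transformer cans and load the burn-in rack

ROBOT

A 6-joint arm with a two-finger parallel gripper is mounted at the origin on the work surface. World frame = base frame: x ahead of the robot, y to its left, z up, the work surface at z = 0. Lengths are in m, angles in rad, forces in N, time in s.
With the tool pointing down it reaches from about 0.35 to 0.975 m from the base axis. Payload 4.9 kg.
Tool frame: the origin (TCP) lies at the very end of the fingers, on their centre line; the grasp point (between the pads) lies 19 mm behind it; z points along the fingers, y is the direction in which the jaws open and shut (so a half turn about z gives the same grasp; the last joint's range is limited). The gripper opens to 85 mm and grips with 20 to 120 N. Pads are 22 mm wide; open, the fingers measure 114 mm over their backs; the gripper's body (76 mm by 85 mm) begins 54 mm behind the grasp point. The pads swing forward as they close: fully open they stand 13 mm farther back than shut.
Start: joints at [0.982, 0.053, 1.613, -0, 1.476, -0.119], TCP at [0.283, 0.557, 0.231] pointing down, gripper open.
Joint ranges: [-3.01, 3.01], [-1.01, 2.22], [0.06, 2.58], [-1.02, 4.17], [0.09, 2.62], [-3.14, 3.14]. Speed limits (rad/s): [2.57, 2.57, 3.14, 3.14, 3.14, 3.14].

INTERFACE

Orientations are given as a unit quaternion [w, x, y, z].
In Python, from plant import state, eyes, job_done gives the robot as it stands.
- The arm moves only by the tool apply_moves, never from a script. Its argument "commands" is a list of rows, each an object with "linear": the shift along the tool's x, y, z in m, a list of three; "delta_rot": the turn, a rotation vector about the tool's x, y, z in degrees, a list of three; "fingers": the closure in counts, from 0 (fully open) to 255 (shut). In form: [{"linear": [x, y, z], "delta_rot": [wx, wy, wz], "fingers": fingers}, ...]. A call has exactly 8 rows; each row is the pose to reach, as a shift and turn from the pose commanded when the call began, along the tool's axes at that moment; what a row does not reach only later rows make up. A row lasts 1/10 s, in which the tool goes at most 50 mm and 8.59 degrees, less where a joint would pass 70% of its speed; a pose out of reach is approached as far as the arm can. A call with a gripper value outside its range is refused whole. The fingers move at their own pace and stop on an object; the grip force is fixed at half the most. Time passes only in rows, so rows that repeat a pose let the fingers close, or fill a call up. It gives the time, the measured TCP pose, the force and the opening at its end, in the units of the state.
- state(): the state, without advancing time (a new reading comes with each control period).
- eyes.grab_frame(name): name is "side" or "top" or "wrist"; returns the picture (400x640x3 uint8, red, green, blue); there is no depth.
- eyes.camera_params(name): a dict with "fx", "fy", "cx", "cy" (pixels), "position" and "rotation" of the camera in the world; the wrist camera has in their place "T_tool_cam" (4x4, takes a point from camera to tool coordinates, whose origin is the TCP and whose axes are the flange's). Camera axes: x right, y down, z forward; pixel columns grow to the right and rows downward; lengths in m; the calibration is good to about 2 mm. A picture is of the moment at which its call begins: read the wrist's pose just before it. camera_params takes no time and is no camera call.
- job_done(): hands the job in, once; it reports no verdict.
The state is a dict: "time": time; "joint_pos": joint angles; "joint_vel": joint speeds; "joint_efforts": joint torques, N m; "tool_pos": TCP position; "tool_rot": TCP orientation; "contact_force": force on the tool from outside, world axes, zero at the start; "ft_torque": the same for the moment, N m; "gripper_width": opening from 0.0 (shut) to 1.0 (fully open).
Only numpy, scipy, OpenCV 4.12 (cv2) and the standard library are available. Lean on these libraries where they do the work, as an engineer would, in place of code of your own. Each camera call takes 0.05 s, during which the arm holds its last target.

TASK

Take the transformer cans that are on the bench in the order orange cap, green cap, black cap (there may be only two): hold each upright at lens height over the reader's white ring and turn it so that its red, then its yellow, then its blue tab squarely faces the lens at the mark, keeping still for a second each time, and then stand it upright, centred on the spot of its cap's colour on the narrow rail of the rack. When all are loaded, lower the retaining plate level over both dowel pins until it lies fully home on the two posts, and leave it there; do not disturb the weights, mug, cover or capacitor.

Things in the scene. Friction and masses are not known exactly. Their poses are not given: they have to be found in the camera images.
- can_orange_mid (a point): centre (half-way up) of the orange-capped transformer can, absent in some starts: a loose upright aluminium cylinder, 54 mm in diameter, 90 mm tall, about 0.4 kg, orange cap on top. Three tabs 18 mm wide, 22 mm high sit on its wall, centred 24 mm above its underside. z up, x from the axis to the red tab; seen from above, yellow is 120 and blue 240 degrees anticlockwise from red.
- can_orange_red (a point): centre of the red tab on the wall of the orange-capped can, 27 mm from its axis, 24 mm above its underside (axes as the can's)
- can_orange_yellow (a point): centre of the yellow tab on the wall of the orange-capped can, 27 mm from its axis, 24 mm above its underside (axes as the can's)
- can_orange_blue (a point): centre of the blue tab on the wall of the orange-capped can, 27 mm from its axis, 24 mm above its underside (axes as the can's)
- can_green_mid (a point): centre (half-way up) of the green-capped transformer can, absent in some starts: a loose upright aluminium cylinder, 54 mm in diameter, 90 mm tall, about 0.4 kg, green cap on top. Three tabs 18 mm wide, 22 mm high sit on its wall, centred 24 mm above its underside. z up, x from the axis to the red tab; seen from above, yellow is 120 and blue 240 degrees anticlockwise from red.
- can_green_red (a point): centre of the red tab on the wall of the green-capped can, 27 mm from its axis, 24 mm above its underside (axes as the can's)
- can_green_yellow (a point): centre of the yellow tab on the wall of the green-capped can, 27 mm from its axis, 24 mm above its underside (axes as the can's)
- can_green_blue (a point): centre of the blue tab on the wall of the green-capped can, 27 mm from its axis, 24 mm above its underside (axes as the can's)
- can_black_mid (a point): centre (half-way up) of the black-capped transformer can, absent in some starts: a loose upright aluminium cylinder, 54 mm in diameter, 90 mm tall, about 0.4 kg, black cap on top. Three tabs 18 mm wide, 22 mm high sit on its wall, centred 24 mm above its underside. z up, x from the axis to the red tab; seen from above, yellow is 120 and blue 240 degrees anticlockwise from red.
- can_black_red (a point): centre of the red tab on the wall of the black-capped can, 27 mm from its axis, 24 mm above its underside (axes as the can's)
- can_black_yellow (a point): centre of the yellow tab on the wall of the black-capped can, 27 mm from its axis, 24 mm above its underside (axes as the can's)
- can_black_blue (a point): centre of the blue tab on the wall of the black-capped can, 27 mm from its axis, 24 mm above its underside (axes as the can's)
- reader_axis (a point): point above the centre of the reader's white ring (72 mm across, on a black base 4 mm thick) at lens height, 100 mm above the bench, where the can's axis belongs, at tab height, while a tab is read. Fixed reader. z up; x points level from here to the lens, which looks along -x
- reader_mark (a point): the reader's mark: the point at lens height, 27 mm from reader_axis towards the lens, where a tab's centre is to be (same axes). The lens (36 mm across) has its front 100 mm from reader_axis; behind it, from 125 mm on, stands the reader's grey housing, 60 mm wide, 136 mm high
- spot_orange (a point): middle of the orange spot (orange band, 56 mm long) on top of the rack's rail, 30 mm above the bench: where the orange-capped can stands. y runs along the rail
- spot_green (a point): middle of the green spot (green band, 56 mm long) on top of the rack's rail, 30 mm above the bench: where the green-capped can stands. y runs along the rail
- spot_black (a point): middle of the black spot (black band, 56 mm long) on top of the rack's rail, 30 mm above the bench: where the black-capped can stands. y runs along the rail
- rack_seat (a point): middle of the fixed rack at the height of its posts' tops, 124 mm above the bench: the middle of the seated plate's underside lies here. y along the rail, z up. Rail 36 mm wide, 30 mm high; spots 85 mm apart, orange at +y, black at -y. Posts 40 x 40 mm at y = +-165 mm, each with a dowel pin on top, 10 mm in diameter, 22 mm tall, tip tapered. Base 90 x 390 x 6 mm
- plate_grip (a point): grip point in the black handle of the loose retaining plate, 30 mm above the plate's underside. Plate 70 (x) x 370 (y) x 6 (z) mm, 0.45 kg, slots 13 (x) x 19 (y) mm for the pins at y = +-165 mm; either end may go on either pin. Handle on its middle, 20 mm thick (x), 70 long (y), top 51 mm above the underside. z up
- weight_a: bystander, not to be moved: brass weight, 44 mm in diameter, 26 mm high, standing between the cans and the rack; origin in the middle of its underside
- weight_b: bystander, not to be moved: brass weight, 44 mm in diameter, 26 mm high, near the far side; origin in the middle of its underside
- mug: bystander, not to be moved: white mug, 80 mm across, 90 mm high; origin in the middle of its underside
- cover: bystander, not to be moved: bright steel round cover, 84 mm across, 50 mm high; origin in the middle of its underside
- capacitor: bystander, not to be moved: blue capacitor, 60 mm across, 80 mm high; origin in the middle of its underside
Not all that is in view belongs to the job. What is shaped like the part that bears can_green_mid but pink or purple is not meant.

How it is judged:
By the outcome, as a careful person would: the job done as asked, in the order asked, and still so for the second after the job is handed in, with the robot touching nothing.
Of can_orange, can_green, can_black only 2 to 3 are there at a start; the rules pass over those that are not, and their reading is None.
At some moment in a run one of plate may be knocked a few centimetres aside while the robot is not near it.
Once in a run the grip may slacken for a moment while it holds something.
It also fails if it takes over 210 s, if anything falls off the work surface, if the arm or the gripper's body presses on something with over 40 N, if the wrist force passes 120 N, or if a joint passes its speed limit or range.

## Working session

There is one attempt and no reset: what is moved stays moved. The work goes in short steps, Python scripts to look and compute and a tool call to move; the robot and the scene stay as the last step left them, time stands still between calls to the robot, and variables do not carry over. Pictures are saved under pics/ and viewed, and the job is handed in when it is done.

Besides the shell and the picture viewer there is one more tool, called as name(argument=value, ...) on one line, values as JSON. apply_moves: Moves the arm, as the interface text tells. Its arguments: {"type":"object","properties":{"commands":{"type":"array","items":{"type":"object","properties":{"linear":{"type":"array","items":{"type":"number"}},"delta_rot":{"type":"array","items":{"type":"number"}},"fingers":{"type":"number"}}}}},"required":["commands"]}

```bash
ls; mkdir -p pics; python3 - <<'E'
from plant import state, eyes
import cv2
s=state()
for k in s: print(k,s[k])
for n in ("side","top","wrist"):
    p=eyes.camera_params(n); print(n,p)
    im=eyes.grab_frame(n); cv2.imwrite(f"pics/a_{n}.png",im[:,:,::-1])
E
```

```text
pics
time 0.0
joint_pos [ 9.82015097e-01  5.33457053e-02  1.61432526e+00  6.75502290e-06
  1.47600631e+00 -1.18958670e-01]
joint_vel [-0.00119337 -0.00037623 -0.00185065  0.00086958  0.00139096  0.00073613]
joint_efforts [-4.01315913e-05 -3.93681943e+01 -3.70181072e+01 -6.68719531e-05
  6.94551563e-03  1.60940368e-05]
tool_pos [0.28257315 0.55675882 0.23005127]
tool_rot [-3.64345623e-04  2.32756891e-01  9.72534392e-01 -9.76561140e-04]
contact_force [ 0.86546858 -0.20115242  0.06000309]
ft_torque [0.00385234 0.03400744 0.00899684]
gripper_width 0.9976641169022293
side {'fx': 409.16369325122236, 'fy': 409.16369325122236, 'cx': 321.1765441468319, 'cy': 193.54195464716975, 'position': array([-0.16300156, -0.73027799,  0.75160374]), 'rotation': array([-0.43637756,  0.82177044, -0.32087637,  0.17693592])}
top {'fx': 422.54579497054704, 'fy': 422.54579497054704, 'cx': 325.30259540629, 'cy': 200.53458522292078, 'position': array([ 0.43005215, -0.0065405 ,  1.18530481]), 'rotation': array([-0.02972399,  0.70752504, -0.70497846,  0.03911745])}
wrist {'fx': 281.0260532545881, 'fy': 281.0260532545881, 'cx': 322.6545740198264, 'cy': 203.1855564887112, 'T_tool_cam': array([[-1.14267162e-03, -9.44505485e-01, -3.28493659e-01,
         8.46084082e-02],
       [ 9.99999177e-01, -1.27112417e-03,  1.76298899e-04,
        -1.17175899e-04],
       [-5.84071506e-04, -3.28493187e-01,  9.44506159e-01,
        -1.42426560e-01],
       [ 0.00000000e+00,  0.00000000e+00,  0.00000000e+00,
         1.00000000e+00]])}
```

View pics/a_top.png

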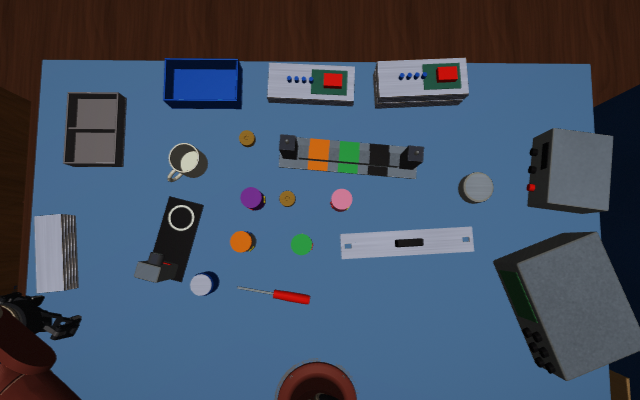

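View pics/a_side.png

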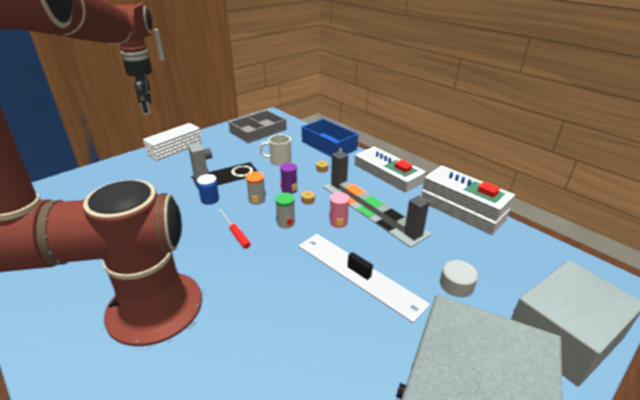

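View pics/a_wrist.png

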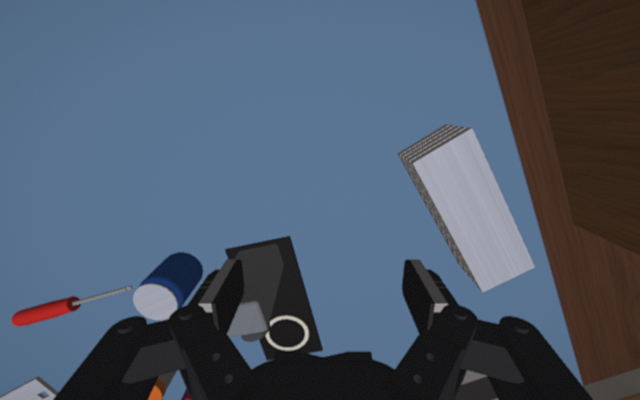

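Candidates: orange-capped can top(241,241); green-capped can top(301,244). Decoys: purple (252,198), pink (341,199). Others are the blue capacitor (201,285) with a light top, the mug, and the weights at (247,138) and (287,198). No black-capped can is visible. I'll take close crops to check and measure.

```bash
cat > h.py <<'E'
import numpy as np, cv2
from scipy.spatial.transform import Rotation as R
from plant import state, eyes
def q2R(q): return R.from_quat([q[1],q[2],q[3],q[0]]).as_matrix()
def cam(n, s=None):
    p=eyes.camera_params(n); K=np.array([[p['fx'],0,p['cx']],[0,p['fy'],p['cy']],[0,0,1]])
    if n=='wrist':
        s=s or state(); T=np.eye(4); T[:3,:3]=q2R(s['tool_rot']); T[:3,3]=s['tool_pos']
        M=T@p['T_tool_cam']; return K,M[:3,:3],M[:3,3]
    return K,q2R(p['rotation']),np.array(p['position'])
def ray(c,uv):
    K,Rm,t=c; d=Rm@np.linalg.inv(K)@np.array([uv[0],uv[1],1.]); return t,d/np.linalg.norm(d)
def onz(c,uv,z):
    t,d=ray(c,uv); return t+d*(z-t[2])/d[2]
def proj(c,P):
    K,Rm,t=c; q=K@(Rm.T@(np.asarray(P,float)-t)); return q[:2]/q[2]
def grab(n,name=None,crop=None,k=1):
    s=state(); im=eyes.grab_frame(n)
    if name:
        o=im[:,:,::-1]
        if crop: o=o[crop[1]:crop[3],crop[0]:crop[2]]
        if k!=1: o=cv2.resize(o,None,fx=k,fy=k,interpolation=cv2.INTER_CUBIC)
        cv2.imwrite(f'pics/{name}.png',o)
    return im,cam(n,s)
def yaw_tool():  # world yaw of tool x
    Rm=q2R(state()['tool_rot']); return np.degrees(np.arctan2(Rm[1,0],Rm[0,0]))
def go(pos,yaw=None,tilt0=True):
    """delta in tool axes to reach TCP pos with tool down and tool x at world yaw (deg)"""
    s=state(); Rm=q2R(s['tool_rot']); 
    y=np.radians(yaw_tool() if yaw is None else yaw)
    Rt=np.array([[np.cos(y),np.sin(y),0],[np.sin(y),-np.cos(y),0],[0,0,-1]])
    d=Rm.T@(np.array(pos)-s['tool_pos']); rv=R.from_matrix(Rm.T@Rt).as_rotvec(degrees=True)
    print('t',round(s['time'],2),'tcp',np.round(s['tool_pos'],4),'yaw',round(yaw_tool(),2),'w',round(s['gripper_width'],3),'F',np.round(s['contact_force'],1),'j',np.round(s['joint_pos'],2))
    print('linear',np.round(d,4),'rot',np.round(rv,2)); return d,rv
def blob(im,lo,hi,amin=30):
    hsv=cv2.cvtColor(im,cv2.COLOR_RGB2HSV); m=cv2.inRange(hsv,np.array(lo),np.array(hi))
    n,l,st,c=cv2.connectedComponentsWithStats(m)
    return [(int(st[i,4]),tuple(np.round(c[i],2)),tuple(st[i,:4])) for i in range(1,n) if st[i,4]>=amin],m
E
python3 - <<'E'
import cv2
t=cv2.imread('pics/a_top.png'); s=cv2.imread('pics/a_side.png')
a=cv2.resize(t[120:310,130:380],None,fx=3.2,fy=3.2,interpolation=cv2.INTER_CUBIC);cv2.imwrite('pics/b1.png',a[:600,:800])
a=cv2.resize(s[120:320,170:440],None,fx=2.9,fy=2.9,interpolation=cv2.INTER_CUBIC);cv2.imwrite('pics/b2.png',a[:600,:800])
a=cv2.resize(t[120:270,260:490],None,fx=3.4,fy=3.4,interpolation=cv2.INTER_CUBIC);cv2.imwrite('pics/b3.png',a[:600,:800])
E
```

```text
(no output)
```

View pics/b1.png

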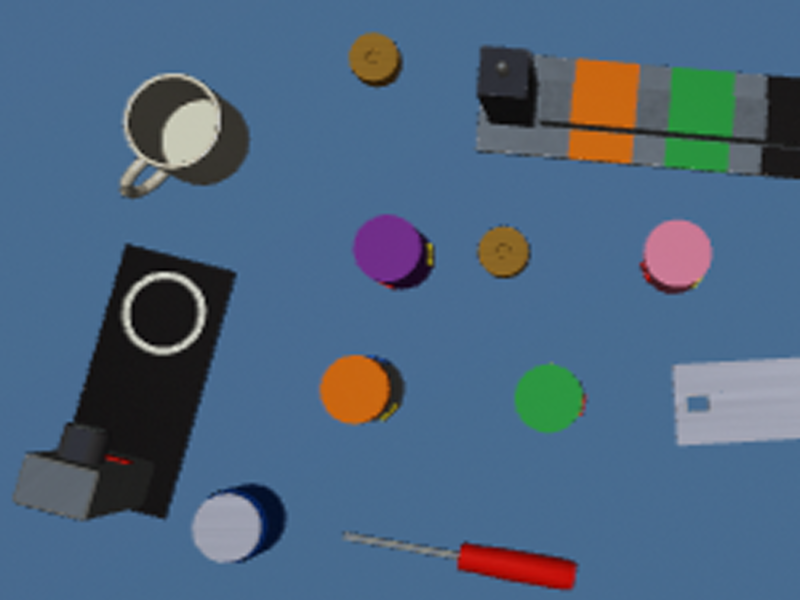

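View pics/b2.png

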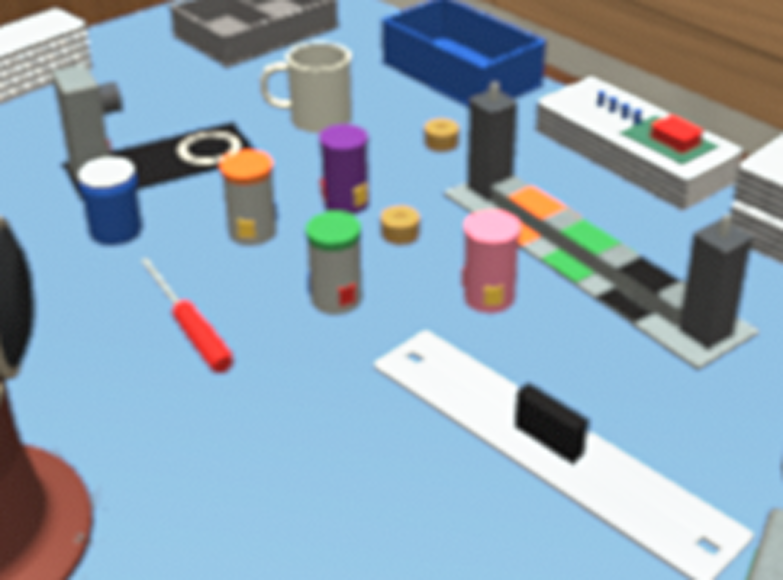

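View pics/b3.png

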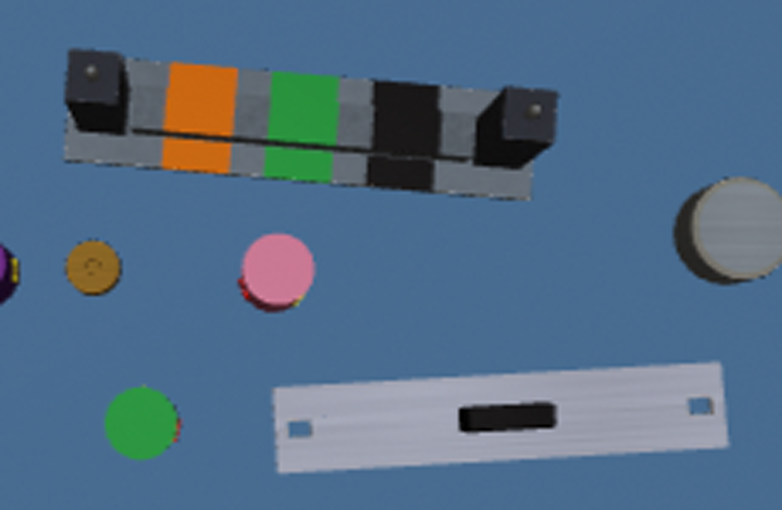

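```bash
cat > meas.py <<'E'
from h import *
im=cv2.imread('pics/a_top.png')[:,:,::-1].copy(); c=cam('top'); sd=cv2.imread('pics/a_side.png')[:,:,::-1].copy(); cs=cam('side')
for nm,lo,hi in (('orange',(8,150,120),(20,255,255)),('green',(50,120,80),(75,255,255))):
    for b in blob(im,lo,hi,100)[0]: print('top',nm,b, 'z.09',np.round(onz(c,b[1],.09),4),'z.03',np.round(onz(c,b[1],.03),4))
    for b in blob(sd,lo,hi,60)[0]: print('side',nm,b,np.round(onz(cs,b[1],.09),4))
# ring
g=im.astype(int).sum(2); m=(g>420).astype(np.uint8); m2=np.zeros_like(m); m2[195:240,160:205]=m[195:240,160:205]
ys,xs=np.nonzero(m2); e=cv2.fitEllipse(np.stack([xs,ys],1).astype(np.float32)); print('ring',e,onz(c,e[0],.004))
# black base
bm=((im.max(2)<40)).astype(np.uint8); sub=np.zeros_like(bm); sub[190:290,130:210]=bm[190:290,130:210]
ys,xs=np.nonzero(sub);print('base',cv2.minAreaRect(np.stack([xs,ys],1).astype(np.float32)))
# plate
pm=np.zeros_like(m); pm[222:262,335:480]=m[222:262,335:480]
cn=max(cv2.findContours(pm,cv2.RETR_EXTERNAL,cv2.CHAIN_APPROX_NONE)[0],key=cv2.contourArea); r=cv2.minAreaRect(cn)
P=[onz(c,p,.006) for p in cv2.boxPoints(r)]; print('plate',r,np.round(np.mean(P,0),4)); print(np.round(P,4))
# handle
hm=(im.max(2)<50).astype(np.uint8); s2=np.zeros_like(hm); s2[235:252,385:430]=hm[235:252,385:430]
ys,xs=np.nonzero(s2);rr=cv2.minAreaRect(np.stack([xs,ys],1).astype(np.float32));print('handle',rr,onz(c,rr[0],.051))
for (u,v) in ((286.8,140.9),(417.4,152.4)): print('pin',np.round(onz(c,(u,v),.146),4))
E
python3 meas.py
```

```text
top orange (159, (np.float64(246.36), np.float64(137.35)), (np.int32(240), np.int32(131), np.int32(14), np.int32(14))) z.09 [0.7036 0.1877 0.09  ] z.03 [0.7186 0.1983 0.03  ]
top orange (404, (np.float64(318.7), np.float64(148.88)), (np.int32(308), np.int32(138), np.int32(22), np.int32(22))) z.09 [ 0.6738 -0.0031  0.09  ] z.03 [ 0.6872 -0.003   0.03  ]
top orange (183, (np.float64(317.35), np.float64(165.27)), (np.int32(308), np.int32(160), np.int32(20), np.int32(11))) z.09 [6.3e-01 2.0e-04 9.0e-02] z.03 [6.41e-01 6.00e-04 3.00e-02]
top orange (171, (np.float64(286.89), np.float64(198.08)), (np.int32(280), np.int32(191), np.int32(15), np.int32(15))) z.09 [0.5431 0.0791 0.09  ] z.03 [0.5493 0.0838 0.03  ]
top orange (349, (np.float64(240.5), np.float64(241.2)), (np.int32(230), np.int32(231), np.int32(22), np.int32(21))) z.09 [0.431 0.197 0.09 ] z.03 [0.4311 0.2082 0.03  ]
side orange (150, (np.float64(254.31), np.float64(177.27)), (np.int32(245), np.int32(171), np.int32(18), np.int32(12))) [0.4241 0.1911 0.09  ]
side orange (91, (np.float64(354.05), np.float64(189.74)), (np.int32(346)
[... 958 characters left out ...]
(358), np.int32(206), np.int32(16), np.int32(11))) [ 0.5464 -0.1571  0.09  ]
ring ((180.8749237060547, 217.3744659423828), (23.52495574951172, 24.242956161499023), 41.07936096191406) [0.49665959 0.38012066 0.004     ]
base ((173.07772827148438, 239.19500732421875), (84.58036041259766, 64.45179748535156), 84.20720672607422)
plate ((406.60400390625, 242.30169677734375), (25.054489135742188, 132.4912109375), 86.69812774658203) [ 0.4295 -0.2494  0.006 ]
[[ 0.4529 -0.0626  0.006 ]
 [ 0.4754 -0.4333  0.006 ]
 [ 0.4059 -0.4352  0.006 ]
 [ 0.3839 -0.0665  0.006 ]]
handle ((408.5, 242.5), (7.0, 27.0), 90.0) [ 0.42891949 -0.24466921  0.051     ]
pin [0.6812 0.0766 0.146 ]
pin [ 0.6539 -0.2507  0.146 ]
```

Crops confirm the orange can has its yellow tab showing, the green can has its red tab showing, and no black can is present. Next is a closer look at the reader.

```bash
python3 -c "
from h import *
go([.59,.35,.32],164)"
```

```text
t 0.15 tcp [0.2827 0.5569 0.2303] yaw 153.08 w 1.006 F [ 0.2 -0.1  0.5] j [ 0.98  0.05  1.61 -0.    1.48 -0.12]
linear [-0.3677 -0.0455 -0.0897] rot [ -0.09  -0.02 -10.92]
```

apply_moves(commands=[{"linear":[-0.02,0,-0.02],"delta_rot":[0,0,0],"fingers":0},{"linear":[-0.06,-0.005,-0.05],"delta_rot":[0,0,-3],"fingers":0},{"linear":[-0.11,-0.01,-0.07],"delta_rot":[0,0,-5],"fingers":0},{"linear":[-0.16,-0.02,-0.09],"delta_rot":[0,0,-7],"fingers":0},{"linear":[-0.21,-0.025,-0.09],"delta_rot":[0,0,-9],"fingers":0},{"linear":[-0.26,-0.03,-0.09],"delta_rot":[0,0,-10],"fingers":0},{"linear":[-0.31,-0.04,-0.09],"delta_rot":[0,0,-11],"fingers":0},{"linear":[-0.35,-0.044,-0.09],"delta_rot":[0,0,-11],"fingers":0}])

```text
time: 0.95
tool_pos: [0.5762, 0.3581, 0.321]
tool_rot: [-0.0, 0.138, 0.99, -0.0]
contact_force: [0.0, 0.8, 0.5]
gripper_width: 1.0
```

```bash
python3 -c "
from h import *
go([.59,.35,.32],164)
im,c=grab('wrist','c1',k=1.25)
np.savez('pics/c1.npz',im=im,K=c[0],R=c[1],t=c[2])
"
```

```text
t 0.95 tcp [0.5762 0.3581 0.321 ] yaw 164.1 w 1.0 F [0.  0.8 0.5] j [ 0.45  0.14  1.37  0.    1.63 -0.85]
linear [-0.0155 -0.004   0.001 ] rot [-0.01 -0.02  0.1 ]
```

View pics/c1.png

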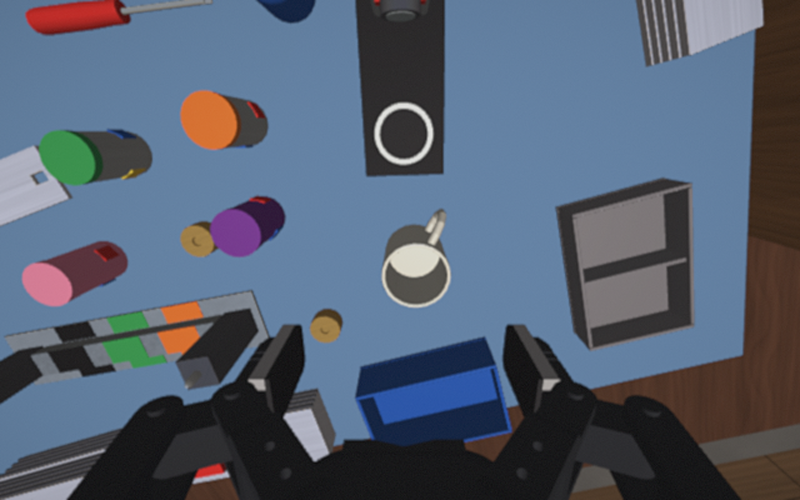

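Wrist view: ring (404,133), base edges, orange can with its red tab (256,110), green can with blue (121,134) and yellow (127,174). I'll measure these.

```bash
cat > m2.py <<'E'
from h import *
d=np.load('pics/c1.npz'); im=d['im']; c=(d['K'],d['R'],d['t'])
g=im.astype(int).sum(2)
m=np.zeros(g.shape,np.uint8); m[78:136,295:351]=(g[78:136,295:351]>330)
cn=max(cv2.findContours(m,cv2.RETR_EXTERNAL,cv2.CHAIN_APPROX_NONE)[0],key=cv2.contourArea); e=cv2.fitEllipse(cn); print(e)
ring=onz(c,e[0],.004); P=np.array([onz(c,p[0],.004) for p in cn]); print('ring',ring, 'mean',P.mean(0),'diam',np.ptp(P,0))
# base edges
b=(im.max(2)<75)&(im[:,:,2]<75)
L=[];Rr=[]
for v in range(25,135,3):
    xs=np.nonzero(b[v,280:365])[0]+280
    L.append(onz(c,(xs.min()-.5,v),.004)[:2]);Rr.append(onz(c,(xs.max()+.5,v),.004)[:2])
for n,Q in (('L',L),('R',Rr)):
    Q=np.array(Q); v=cv2.fitLine(Q.astype(np.float32),cv2.DIST_HUBER,0,.01,.01).ravel(); print(n,v,'ang',np.degrees(np.arctan2(v[1],v[0])), 'off ring', np.cross(v[:2],ring[:2]-v[2:]))
for nm,lo,hi in (('orange',(8,150,120),(18,255,255)),('green',(50,120,60),(75,255,255)),('red',(0,150,60),(6,255,255)),('red2',(174,150,60),(180,255,255)),('yellow',(20,150,90),(34,255,255)),('blue',(105,150,40),(125,255,255))):
    for q in blob(im,lo,hi,12)[0]:
        if q[1][1]<190 and q[1][0]<230: print(nm,q[0],q[1],'z.09',np.round(onz(c,q[1],.09),4),'z.024',np.round(onz(c,q[1],.024),4))
E
python3 m2.py
```

```text
((322.6148376464844, 106.38910675048828), (46.84645462036133, 49.41288375854492), 2.150456666946411)
ring [0.49607818 0.38094311 0.004     ] mean [0.49647779 0.38093955 0.004     ] diam [7.31665460e-02 7.33296197e-02 1.11022302e-16]
L [ 0.9690323  -0.24693397  0.42065668  0.34977406] ang -14.296153 off ring 0.04882793751137749
R [ 0.97096646 -0.23921569  0.44751438  0.44364107] ang -13.840254 off ring -0.04926039689156851
orange 1621 (np.float64(167.19), np.float64(95.52)) z.09 [0.4305 0.199  0.09  ] z.024 [0.4191 0.1668 0.024 ]
green 1507 (np.float64(54.26), np.float64(125.61)) z.09 [0.4235 0.0435 0.09  ] z.024 [ 0.4109 -0.0162  0.024 ]
red 1484 (np.float64(60.81), np.float64(12.84)) z.09 [0.317  0.1221 0.09  ] z.024 [0.2856 0.0763 0.024 ]
red 66 (np.float64(204.36), np.float64(87.94)) z.09 [0.4351 0.2469 0.09  ] z.024 [0.4246 0.2232 0.024 ]
red 26 (np.float64(208.65), np.float64(159.15)) z.09 [0.518  0.2165 0.09  ] z.024 [0.5221 0.1874 0.024 ]
red2 16 (np.float64(205.44), np.float64(160.38)) z.09 [0.5183 0.2117 0.09  ] z.024 [0.5225 0.1818 0.024 ]
yellow 48 (np.float64(106.25), np.float64(138.06)) z.09 [0.4558 0.0995 0.09  ] z.024 [0.4489 0.0497 0.024 ]
blue 61 (np.float64(96.43), np.float64(106.8)) z.09 [0.4181 0.1076 0.09  ] z.024 [0.4045 0.0592 0.024 ]
blue 20 (np.float64(219.85), np.float64(186.25)) z.09 [0.5569 0.2162 0.09  ] z.024 [0.5679 0.1871 0.024 ]m2.py:14: DeprecationWarning: Arrays of 2-dimensional vectors are deprecated. Use arrays of 3-dimensional vectors instead. (deprecated in NumPy 2.0)
  Q=np.array(Q); v=cv2.fitLine(Q.astype(np.float32),cv2.DIST_HUBER,0,.01,.01).ravel(); print(n,v,'ang',np.degrees(np.arctan2(v[1],v[0])), 'off ring', np.cross(v[:2],ring[:2]-v[2:]))
```

Orange axis is about (0.4305, 0.198) with red at 103° and yellow at 223°. The lens yaw is 165.9° and the ring is at (0.4964, 0.3808). I'll go to the pregrasp above orange with tool x on the yellow tab.

```bash
python3 -c "
from h import *
go([.4305,.198,.2],223)"
```

```text
t 1.0 tcp [0.5819 0.3529 0.32  ] yaw 163.69 w 1.0 F [ 1.  -4.9 -1. ] j [ 0.44  0.15  1.37 -0.01  1.63 -0.85]
linear [ 0.1023 -0.1908  0.1202] rot [ -0.29   0.12 -59.31]
```

apply_moves(commands=[{"linear":[0.01,-0.02,0.01],"delta_rot":[0,0,-5],"fingers":0},{"linear":[0.03,-0.05,0.03],"delta_rot":[0,0,-13],"fingers":0},{"linear":[0.045,-0.085,0.05],"delta_rot":[0,0,-22],"fingers":0},{"linear":[0.06,-0.12,0.07],"delta_rot":[0,0,-30],"fingers":0},{"linear":[0.08,-0.15,0.09],"delta_rot":[0,0,-38],"fingers":0},{"linear":[0.095,-0.175,0.11],"delta_rot":[0,0,-46],"fingers":0},{"linear":[0.102,-0.19,0.12],"delta_rot":[0,0,-54],"fingers":0},{"linear":[0.102,-0.19,0.12],"delta_rot":[0,0,-59.3],"fingers":0}])

```text
time: 1.8
tool_pos: [0.422, 0.2035, 0.1984]
tool_rot: [-0.002, -0.371, 0.929, 0.0]
contact_force: [0.0, -0.0, -0.2]
gripper_width: 1.0
```

```bash
python3 -c "
from h import *
go([.4305,.198,.2],223)
im,c=grab('wrist','c2',k=1.25)
np.savez('pics/c2.npz',im=im,K=c[0],R=c[1],t=c[2])
for nm,lo,hi in (('orange',(8,150,120),(18,255,255)),('yellow',(20,150,60),(34,255,255))):
    for q in blob(im,lo,hi,12)[0]: print(nm,q,'z.09',np.round(onz(c,q[1],.09),4),'z.024',np.round(onz(c,q[1],.024),4))
"
```

```text
t 1.8 tcp [0.422  0.2035 0.1984] yaw -136.42 w 1.0 F [ 0.  -0.  -0.2] j [ 0.29 -0.31  2.   -0.    1.46 -2.04]
linear [-0.0024 -0.0098 -0.0016] rot [ 0.11 -0.24  0.58]
orange (924, (np.float64(81.48), np.float64(196.39)), (np.int32(57), np.int32(175), np.int32(50), np.int32(44))) z.09 [0.5739 0.0364 0.09  ] z.024 [0.6298 0.0079 0.024 ]
orange (2463, (np.float64(311.64), np.float64(202.22)), (np.int32(284), np.int32(175), np.int32(57), np.int32(55))) z.09 [0.43   0.1966 0.09  ] z.024 [0.4481 0.2102 0.024 ]
orange (1322, (np.float64(50.48), np.float64(219.18)), (np.int32(23), np.int32(194), np.int32(57), np.int32(51))) z.09 [0.6155 0.026  0.09  ] z.024 [ 0.6822 -0.0052  0.024 ]
yellow (58, (np.float64(313.24), np.float64(163.0)), (np.int32(305), np.int32(161), np.int32(16), np.int32(5))) z.09 [0.4016 0.1723 0.09  ] z.024 [0.4122 0.1795 0.024 ]
```

View pics/c2.png

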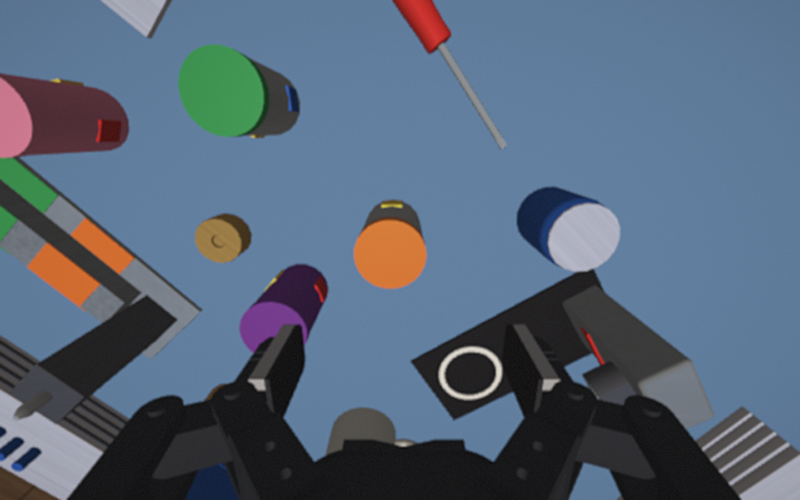

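```bash
python3 -c "
from h import *
go([.430,.197,.046],223.8)"
```

```text
t 1.85 tcp [0.4232 0.2041 0.1997] yaw -136.31 w 1.001 F [-0.2  1.  -0. ] j [ 0.29 -0.31  2.   -0.    1.46 -2.04]
linear [-0.0003 -0.01    0.1537] rot [ 0.06 -0.12 -0.11]
```

apply_moves(commands=[{"linear":[0,-0.007,0.02],"delta_rot":[0,0,0],"fingers":0},{"linear":[0,-0.01,0.05],"delta_rot":[0,0,0],"fingers":0},{"linear":[0,-0.01,0.08],"delta_rot":[0,0,0],"fingers":0},{"linear":[0,-0.01,0.105],"delta_rot":[0,0,0],"fingers":0},{"linear":[0,-0.01,0.125],"delta_rot":[0,0,0],"fingers":0},{"linear":[0,-0.01,0.14],"delta_rot":[0,0,0],"fingers":0},{"linear":[0,-0.01,0.15],"delta_rot":[0,0,0],"fingers":0},{"linear":[0,-0.01,0.154],"delta_rot":[0,0,0],"fingers":0}])

```text
time: 2.65
tool_pos: [0.4311, 0.1977, 0.0463]
tool_rot: [-0.001, -0.369, 0.929, 0.0]
contact_force: [-0.9, 0.8, 0.0]
gripper_width: 1.001
```

```bash
python3 -c "
from h import *
im,c=grab('wrist','c3',k=1.25)
go([.430,.197,.046],223.8)"
```

```text
t 2.7 tcp [0.4312 0.1976 0.0464] yaw -136.64 w 1.002 F [-0.1 -0.4 -0. ] j [ 0.27 -0.12  2.11 -0.    1.15 -2.05]
linear [0.0013 0.0003 0.0004] rot [ 0.04 -0.08 -0.44]
```

View pics/c3.png

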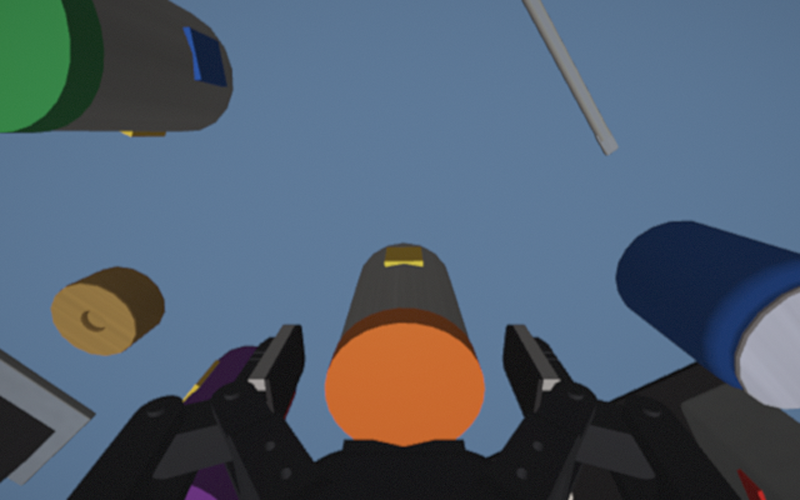

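Can centred between the fingers with the yellow tab on the tool's x line (404,262). I'll close.

apply_moves(commands=[{"linear":[0.001,0,0],"delta_rot":[0,0,0],"fingers":80},{"linear":[0.001,0,0],"delta_rot":[0,0,0],"fingers":150},{"linear":[0.001,0,0],"delta_rot":[0,0,0],"fingers":255},{"linear":[0.001,0,0],"delta_rot":[0,0,0],"fingers":255},{"linear":[0.001,0,0],"delta_rot":[0,0,0],"fingers":255},{"linear":[0.001,0,0],"delta_rot":[0,0,0],"fingers":255},{"linear":[0.001,0,0],"delta_rot":[0,0,0],"fingers":255},{"linear":[0.001,0,0],"delta_rot":[0,0,0],"fingers":255}])

```text
time: 3.5
tool_pos: [0.4319, 0.1974, 0.0486]
tool_rot: [0.001, -0.37, 0.929, -0.0]
contact_force: [-1.4, 0.9, 5.2]
gripper_width: 0.62
```

```bash
python3 -c "
from h import *
im,c=grab('wrist','c4',k=1.25)
np.savez('pics/c4.npz',im=im,K=c[0],R=c[1],t=c[2])
go([.430,.197,.046],223.8)"
```

```text
t 3.55 tcp [0.4319 0.1973 0.0486] yaw -136.62 w 0.618 F [-0.8  1.6  4.7] j [ 0.27 -0.12  2.11  0.    1.15 -2.06]
linear [0.0016 0.001  0.0026] rot [-0.05  0.11 -0.42]
```

View pics/c4.png

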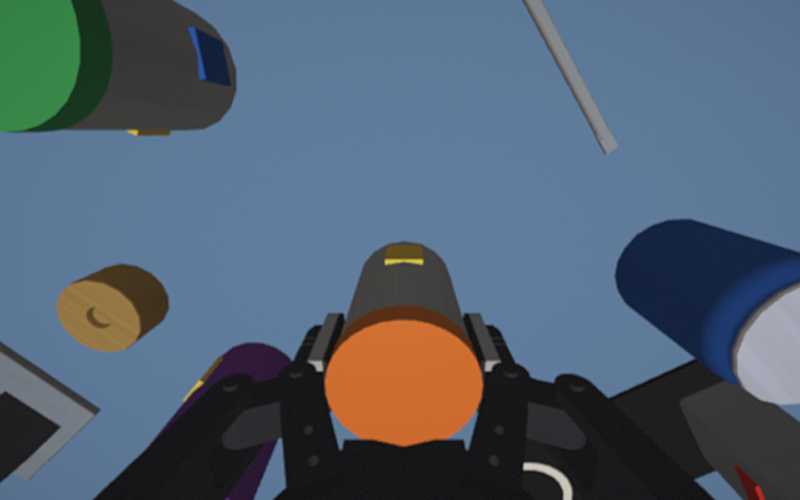

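```bash
cat > inhand.py <<'E'
# can pose in the tool: cap centre & yellow tab azimuth
from h import *
import sys
def inhand(im,c,lo,hi,off=.0486,tab=True,zb=None):
    s=state(); tz=s['tool_pos'][2]
    zb=tz-off if zb is None else zb
    b=max(blob(im,lo,hi,300)[0],key=lambda q:q[0]*(abs(q[1][0]-322)<40)); m=blob(im,lo,hi,300)[1]
    cn=max(cv2.findContours(m,cv2.RETR_EXTERNAL,cv2.CHAIN_APPROX_NONE)[0],key=lambda k:cv2.contourArea(k)*(abs(k[:,0,0].mean()-322)<40))
    P=np.array([onz(c,p[0],zb+.09)[:2] for p in cn]); (x,y),r=cv2.minEnclosingCircle(P.astype(np.float32))
    # use points not occluded: upper arc fit
    A=np.c_[2*P,np.ones(len(P))]; sol=np.linalg.lstsq(A,(P**2).sum(1),rcond=None)[0]
    Rm=q2R(s['tool_rot']); f=lambda w:(Rm.T@(np.r_[w,zb+.09]-s['tool_pos']))[:2]
    ctr=sol[:2]; print('cap lsq',np.round(ctr,4),'tool',np.round(f(ctr),4),'minencl',round(r,4),np.round(f([x,y]),4))
    return ctr
E
python3 -c "
from inhand import *
d=np.load('pics/c4.npz'); c=(d['K'],d['R'],d['t']);im=d['im']
inhand(im,c,(5,150,120),(18,255,255))
for q in blob(im,(20,150,50),(34,255,255),12)[0]: print(q,onz(c,q[1],.024),onz(c,q[1],.035))
go([.430,.197,.2],223.8)
"
```

```text
cap lsq [0.4318 0.1968] tool [ 0.0004 -0.0004] minencl 0.0279 [-0.0001 -0.0003]
(67, (np.float64(118.15), np.float64(105.36)), (np.int32(103), np.int32(104), np.int32(32), np.int32(4))) [0.44913092 0.05548016 0.024     ] [0.44392096 0.0609661  0.035     ]
(376, (np.float64(322.81), np.float64(203.37)), (np.int32(308), np.int32(197), np.int32(30), np.int32(15))) [0.41276159 0.1789892  0.024     ] [0.40994896 0.1763339  0.035     ]
(74, (np.float64(162.82), np.float64(302.36)), (np.int32(148), np.int32(286), np.int32(29), np.int32(35))) [0.54646474 0.14709152 0.024     ] [0.53483891 0.14653879 0.035     ]
t 3.55 tcp [0.4319 0.1973 0.0486] yaw -136.62 w 0.618 F [-0.8  1.6  4.7] j [ 0.27 -0.12  2.11  0.    1.15 -2.06]
linear [ 0.0013  0.0009 -0.1514] rot [-0.05  0.11 -0.42]
```

apply_moves(commands=[{"linear":[0.001,0,-0.01],"delta_rot":[0,0,0],"fingers":255},{"linear":[0.001,0,-0.025],"delta_rot":[0,0,0],"fingers":255},{"linear":[0.001,0,-0.045],"delta_rot":[0,0,0],"fingers":255},{"linear":[0.001,0,-0.07],"delta_rot":[0,0,0],"fingers":255},{"linear":[0.001,0,-0.095],"delta_rot":[0,0,0],"fingers":255},{"linear":[0.001,0,-0.12],"delta_rot":[0,0,0],"fingers":255},{"linear":[0.001,0,-0.14],"delta_rot":[0,0,0],"fingers":255},{"linear":[0.001,0,-0.15],"delta_rot":[0,0,0],"fingers":255}])

```text
time: 4.35
tool_pos: [0.4304, 0.1962, 0.1989]
tool_rot: [0.001, -0.37, 0.929, -0.0]
contact_force: [0.3, -0.2, -3.9]
gripper_width: 0.625
```

```bash
python3 -c "
from h import *
go([.4964,.3808,.18],285.9)"
```

```text
t 4.35 tcp [0.4304 0.1962 0.1989] yaw -136.62 w 0.625 F [ 0.3 -0.2 -3.9] j [ 0.27 -0.3   1.99 -0.    1.45 -2.06]
linear [-0.1747  0.0889  0.0191] rot [-1.000e-01  5.000e-02 -6.252e+01]
```

apply_moves(commands=[{"linear":[-0.015,0.008,0],"delta_rot":[0,0,-6],"fingers":255},{"linear":[-0.04,0.02,0],"delta_rot":[0,0,-14],"fingers":255},{"linear":[-0.07,0.035,0],"delta_rot":[0,0,-22],"fingers":255},{"linear":[-0.1,0.05,0],"delta_rot":[0,0,-30],"fingers":255},{"linear":[-0.13,0.065,0],"delta_rot":[0,0,-38],"fingers":255},{"linear":[-0.155,0.078,0],"delta_rot":[0,0,-46],"fingers":255},{"linear":[-0.17,0.086,0],"delta_rot":[0,0,-54],"fingers":255},{"linear":[-0.1747,0.0889,0],"delta_rot":[0,0,-62.5],"fingers":255}])

```text
time: 5.15
tool_pos: [0.4955, 0.3819, 0.1953]
tool_rot: [0.001, 0.8, -0.6, -0.001]
contact_force: [0.8, -0.0, -3.6]
gripper_width: 0.622
```

```bash
python3 -c "
from h import *
go([.4964,.3808,.1246],285.9)"
```

```text
t 5.15 tcp [0.4955 0.3819 0.1953] yaw -73.7 w 0.622 F [ 0.8 -0.  -3.6] j [ 0.54  0.08  1.64  0.    1.42 -2.89]
linear [ 0.0013 -0.0007  0.0707] rot [ 0.17 -0.03  0.4 ]
```

apply_moves(commands=[{"linear":[0.001,-0.0005,0.015],"delta_rot":[0,0,0],"fingers":255},{"linear":[0.001,-0.0005,0.03],"delta_rot":[0,0,0],"fingers":255},{"linear":[0.001,-0.0005,0.045],"delta_rot":[0,0,0],"fingers":255},{"linear":[0.001,-0.0005,0.057],"delta_rot":[0,0,0],"fingers":255},{"linear":[0.001,-0.0005,0.066],"delta_rot":[0,0,0],"fingers":255},{"linear":[0.001,-0.0005,0.071],"delta_rot":[0,0,0],"fingers":255},{"linear":[0.001,-0.0005,0.071],"delta_rot":[0,0,0],"fingers":255},{"linear":[0.001,-0.0005,0.071],"delta_rot":[0,0,0],"fingers":255}])

```text
time: 5.95
tool_pos: [0.4972, 0.3803, 0.1269]
tool_rot: [-0.0, 0.798, -0.603, 0.0]
contact_force: [0.2, 0.9, -4.3]
gripper_width: 0.62
```

```bash
python3 -c "
from inhand import *
go([.4964,.3808,.1246],285.9)
im,c=grab('wrist','c5',k=1.25)
inhand(im,c,(5,150,120),(18,255,255))
grab('side','c5s',(170,90,330,210),5)
go([.4964,.3808,.1246],285.9)
"
```

```text
t 5.95 tcp [0.4972 0.3803 0.1269] yaw -74.13 w 0.62 F [ 0.2  0.9 -4.3] j [ 0.53  0.14  1.7   0.    1.3  -2.88]
linear [-0.0007  0.0007  0.0023] rot [-0.06  0.02 -0.03]
cap lsq [0.4978 0.3793] tool [ 0.0011 -0.0001] minencl 0.0278 [ 0.0004 -0.0001]
t 6.05 tcp [0.4975 0.3804 0.1274] yaw -74.12 w 0.624 F [-0.2  0.  -3.3] j [ 0.53  0.14  1.7  -0.    1.3  -2.88]
linear [-0.0007  0.0009  0.0028] rot [-0.11  0.03 -0.02]
```

View pics/c5.png

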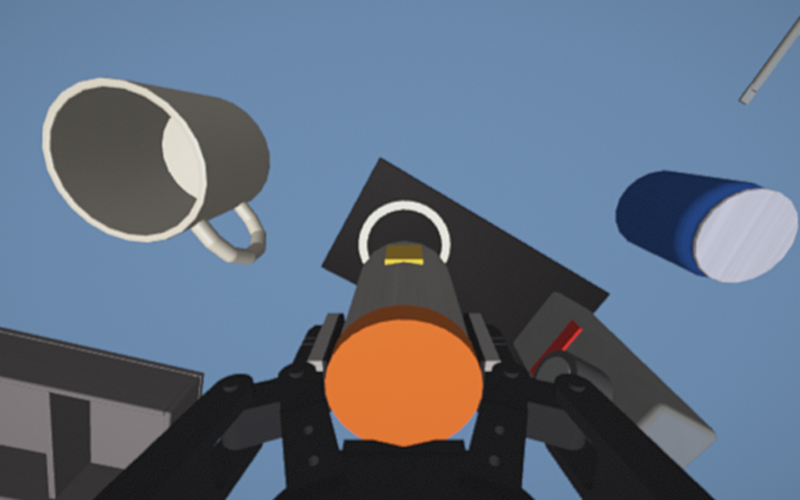

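View pics/c5s.png

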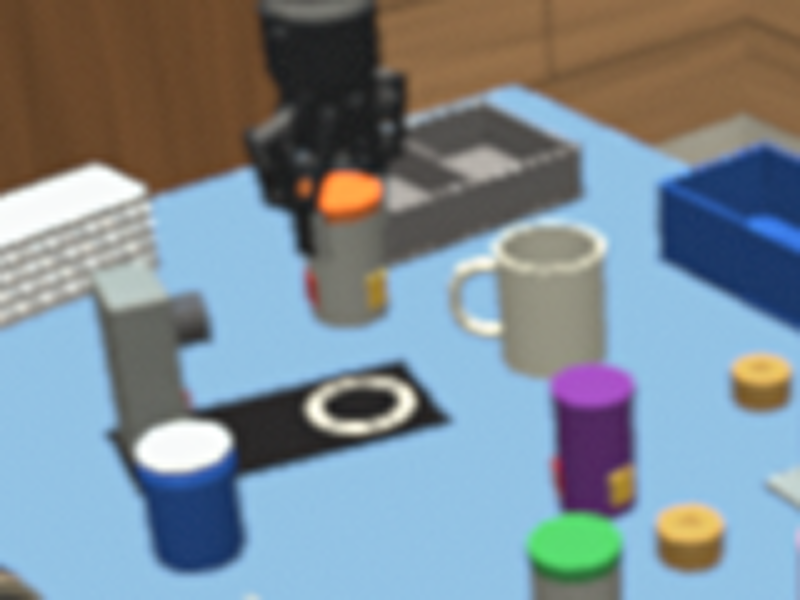

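```bash
python3 -c "
from h import *
im,c=grab('side')
for q in blob(im,(20,120,80),(34,255,255),8)[0]: print(q)
s=state();y=np.radians(yaw_tool());tp=s['tool_pos']
P=np.r_[tp[:2]+.027*np.array([np.cos(y),np.sin(y)]),tp[2]-.0246]
print(P,proj(c,P),proj(c,P-[0,0,.003]))
print('cap',proj(c,np.r_[tp[:2],tp[2]-.0486+.09]),[q for q in blob(im,(5,150,120),(18,255,255),60)[0]])
go([.4964,.3808,.1246],285.9)
"
```

```text
(13, (np.float64(244.62), np.float64(147.62)), (np.int32(244), np.int32(145), np.int32(3), np.int32(6)))
(40, (np.float64(321.8), np.float64(164.05)), (np.int32(318), np.int32(162), np.int32(9), np.int32(5)))
(14, (np.float64(293.93), np.float64(186.86)), (np.int32(293), np.int32(185), np.int32(3), np.int32(5)))
(63, (np.float64(307.46), np.float64(194.95)), (np.int32(302), np.int32(192), np.int32(12), np.int32(7)))
(23, (np.float64(339.83), np.float64(221.43)), (np.int32(338), np.int32(219), np.int32(5), np.int32(6)))
[0.50482515 0.35443315 0.10281991] [245.6056236  147.17548379] [245.68638966 147.95986132]
cap [237.53229224 127.5886507 ] [(103, (np.float64(239.15), np.float64(128.45)), (np.int32(233), np.int32(124), np.int32(13), np.int32(10))), (91, (np.float64(354.05), np.float64(189.74)), (np.int32(346), np.int32(185), np.int32(17), np.int32(10)))]
t 6.1 tcp [0.4974 0.3804 0.1274] yaw -74.12 w 0.624 F [-0.8 -0.2 -4.8] j [ 0.53  0.14  1.7  -0.    1.3  -2.88]
linear [-0.0007  0.0009  0.0028] rot [-0.1   0.03 -0.02]
```

apply_moves(commands=[{"linear":[-0.0007,0.0008,0.0022],"delta_rot":[0,0,0],"fingers":255},{"linear":[-0.0007,0.0008,0.0022],"delta_rot":[0,0,0],"fingers":255},{"linear":[-0.0007,0.0008,0.0022],"delta_rot":[0,0,0],"fingers":255},{"linear":[-0.0007,0.0008,0.0022],"delta_rot":[0,0,0],"fingers":255},{"linear":[-0.0007,0.0008,0.0022],"delta_rot":[0,0,0],"fingers":255},{"linear":[-0.0007,0.0008,0.0022],"delta_rot":[0,0,0],"fingers":255},{"linear":[-0.0007,0.0008,0.0022],"delta_rot":[0,0,0],"fingers":255},{"linear":[-0.0007,0.0008,0.0022],"delta_rot":[0,0,0],"fingers":255}])

```text
time: 6.9
tool_pos: [0.4959, 0.3805, 0.1241]
tool_rot: [0.0, 0.798, -0.603, -0.0]
contact_force: [0.6, -0.6, -3.7]
gripper_width: 0.619
```

apply_moves(commands=[{"linear":[0,0,0],"delta_rot":[0,0,0],"fingers":255},{"linear":[0,0,0],"delta_rot":[0,0,0],"fingers":255},{"linear":[0,0,0],"delta_rot":[0,0,0],"fingers":255},{"linear":[0,0,0],"delta_rot":[0,0,0],"fingers":255},{"linear":[0,0,0],"delta_rot":[0,0,0],"fingers":255},{"linear":[0,0,0],"delta_rot":[0,0,0],"fingers":255},{"linear":[0,0,0],"delta_rot":[0,0,0],"fingers":255},{"linear":[0,0,0],"delta_rot":[0,0,0],"fingers":255}])

```text
time: 7.7
tool_pos: [0.4959, 0.3805, 0.1241]
tool_rot: [0.0, 0.798, -0.603, -0.0]
contact_force: [0.2, 0.8, -3.7]
gripper_width: 0.618
```

```bash
python3 -c "
from inhand import *
go([.4964,.3808,.125],285.9)
im,c=grab('wrist')
inhand(im,c,(5,150,120),(18,255,255))
b=[q for q in blob(im,(20,150,50),(34,255,255),100)[0]];print(b)
go([.4964,.3808,.125],285.9)
# ring from this view
g=im.astype(int).sum(2)
m=(g>380).astype(np.uint8);m[:, :280]=0;m[:,365:]=0;m[:155]=0;m[225:]=0
ys,xs=np.nonzero(m);Q=np.array([onz(c,p,.004)[:2] for p in zip(xs,ys)]);A=np.c_[2*Q,np.ones(len(Q))];print('ring',np.linalg.lstsq(A,(Q**2).sum(1),rcond=None)[0][:2])
"
```

```text
t 7.7 tcp [0.4959 0.3805 0.1241] yaw -74.11 w 0.618 F [ 0.2  0.8 -3.7] j [ 0.54  0.14  1.7   0.    1.3  -2.88]
linear [-0.0001 -0.0006 -0.0009] rot [ 0.   -0.   -0.01]
cap lsq [0.4964 0.3799] tool [ 0.0008 -0.0003] minencl 0.0279 [ 0.     -0.0003]
[(379, (np.float64(322.74), np.float64(203.41)), (np.int32(308), np.int32(197), np.int32(30), np.int32(15)))]
t 7.75 tcp [0.4959 0.3805 0.1241] yaw -74.12 w 0.62 F [-0.3  0.4 -4.4] j [ 0.54  0.14  1.7  -0.    1.3  -2.88]
linear [-0.0001 -0.0006 -0.0009] rot [ 0.   -0.   -0.02]
ring [0.49941332 0.37237814]
```

apply_moves(commands=[{"linear":[0,0,0],"delta_rot":[0,0,0],"fingers":255},{"linear":[0,0,0],"delta_rot":[0,0,0],"fingers":255},{"linear":[0,0,0],"delta_rot":[0,0,3],"fingers":255},{"linear":[0,0,0],"delta_rot":[0,0,9],"fingers":255},{"linear":[0,0,0],"delta_rot":[0,0,17],"fingers":255},{"linear":[0,0,0],"delta_rot":[0,0,25],"fingers":255},{"linear":[0,0,0],"delta_rot":[0,0,33],"fingers":255},{"linear":[0,0,0],"delta_rot":[0,0,41],"fingers":255}])

```text
time: 8.55
tool_pos: [0.4959, 0.3805, 0.1241]
tool_rot: [-0.0, -0.534, 0.845, -0.0]
contact_force: [-0.4, 0.4, -3.7]
gripper_width: 0.62
```

apply_moves(commands=[{"linear":[0,0,0],"delta_rot":[0,0,8],"fingers":255},{"linear":[0,0,0],"delta_rot":[0,0,16],"fingers":255},{"linear":[0,0,0],"delta_rot":[0,0,24],"fingers":255},{"linear":[0,0,0],"delta_rot":[0,0,32],"fingers":255},{"linear":[0,0,0],"delta_rot":[0,0,40],"fingers":255},{"linear":[0,0,0],"delta_rot":[0,0,48],"fingers":255},{"linear":[0,0,0],"delta_rot":[0,0,56],"fingers":255},{"linear":[0,0,0],"delta_rot":[0,0,63],"fingers":255}])

```text
time: 9.35
tool_pos: [0.4959, 0.3805, 0.1241]
tool_rot: [-0.0, -0.014, 1.0, -0.0]
contact_force: [-0.4, -0.3, -4.1]
gripper_width: 0.622
```

```bash
python3 -c "
from inhand import *
go([.4964,.3808,.125],165.9)"
```

```text
t 9.35 tcp [0.4959 0.3805 0.1241] yaw -178.43 w 0.622 F [-0.4 -0.3 -4.1] j [ 0.54  0.14  1.7   0.    1.3  -1.06]
linear [-0.0005  0.0003 -0.0009] rot [-0.   -0.   15.67]
```

apply_moves(commands=[{"linear":[-0.0005,0.0003,-0.0006],"delta_rot":[0,0,8],"fingers":255},{"linear":[-0.0005,0.0003,-0.0006],"delta_rot":[0,0,13],"fingers":255},{"linear":[-0.0005,0.0003,-0.0006],"delta_rot":[0,0,15.7],"fingers":255},{"linear":[-0.0005,0.0003,-0.0006],"delta_rot":[0,0,15.7],"fingers":255},{"linear":[-0.0005,0.0003,-0.0006],"delta_rot":[0,0,15.7],"fingers":255},{"linear":[-0.0005,0.0003,-0.0006],"delta_rot":[0,0,15.7],"fingers":255},{"linear":[-0.0005,0.0003,-0.0006],"delta_rot":[0,0,15.7],"fingers":255},{"linear":[-0.0005,0.0003,-0.0006],"delta_rot":[0,0,15.7],"fingers":255}])

```text
time: 10.15
tool_pos: [0.4964, 0.3808, 0.1247]
tool_rot: [0.0, 0.12, 0.993, -0.0]
contact_force: [-0.7, -0.0, -4.5]
gripper_width: 0.619
```

```bash
python3 -c "
from inhand import *
go([.4964,.3808,.125],165.9)
im,c=grab('wrist','c6',k=1.25)
grab('side','c6s',(170,90,330,210),5)
inhand(im,c,(5,150,120),(18,255,255))
print(blob(im,(20,150,50),(34,255,255),100)[0])"
```

```text
t 10.15 tcp [0.4964 0.3808 0.1247] yaw 166.2 w 0.619 F [-0.7 -0.  -4.5] j [ 0.54  0.14  1.7  -0.    1.3  -0.79]
linear [-0.     -0.     -0.0003] rot [-0.   0.   0.3]
cap lsq [0.496  0.3807] tool [ 0.0003 -0.0002] minencl 0.028 [-0.0003 -0.0001]
[(379, (np.float64(322.77), np.float64(203.47)), (np.int32(308), np.int32(197), np.int32(30), np.int32(15)))]
```

View pics/c6.png

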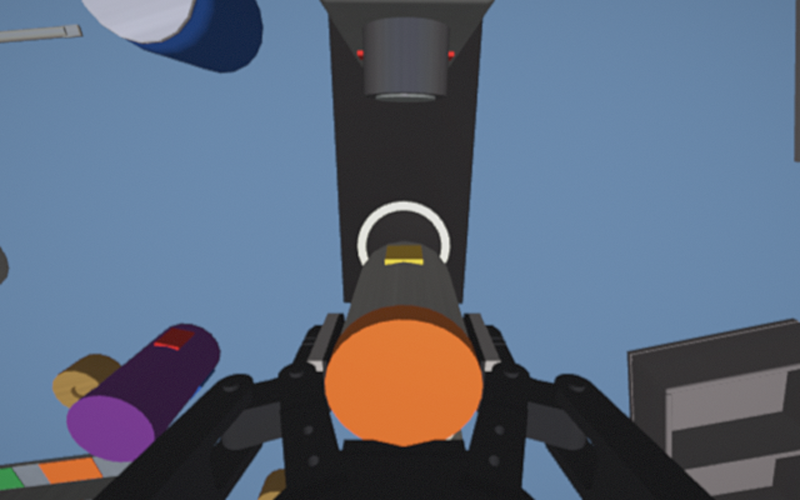

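View pics/c6s.png

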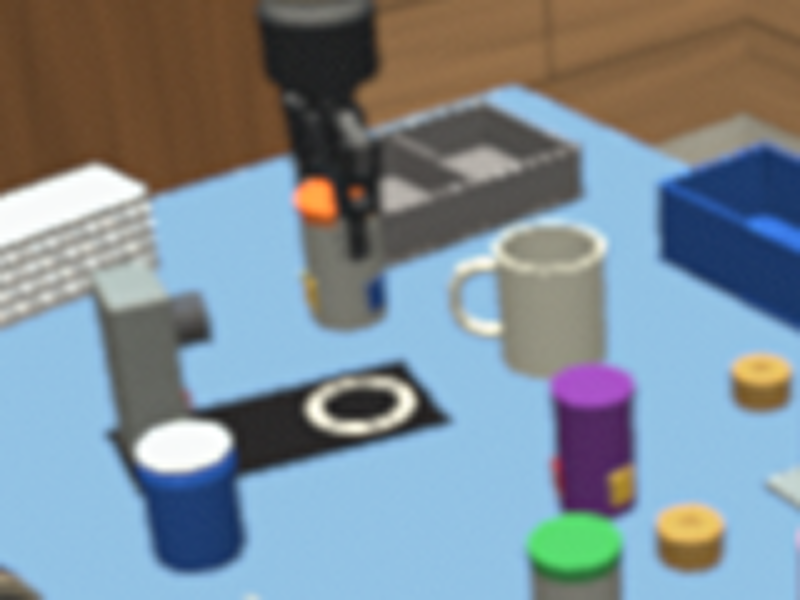

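The lens (405,55), ring (404,235) and yellow tab (404,262) line up. I'll hold, then turn to blue.

apply_moves(commands=[{"linear":[0,0,0],"delta_rot":[0,0,0],"fingers":255},{"linear":[0,0,0],"delta_rot":[0,0,0],"fingers":255},{"linear":[0,0,0],"delta_rot":[0,0,0],"fingers":255},{"linear":[0,0,0],"delta_rot":[0,0,0],"fingers":255},{"linear":[0,0,0],"delta_rot":[0,0,0],"fingers":255},{"linear":[0,0,0],"delta_rot":[0,0,0],"fingers":255},{"linear":[0,0,0],"delta_rot":[0,0,0],"fingers":255},{"linear":[0,0,0],"delta_rot":[0,0,0],"fingers":255}])

```text
time: 11.05
tool_pos: [0.4964, 0.3808, 0.1247]
tool_rot: [0.0, 0.12, 0.993, 0.0]
contact_force: [-0.4, 0.0, -3.8]
gripper_width: 0.616
```

apply_moves(commands=[{"linear":[0,0,0],"delta_rot":[0,0,0],"fingers":255},{"linear":[0,0,0],"delta_rot":[0,0,0],"fingers":255},{"linear":[0,0,0],"delta_rot":[0,0,0],"fingers":255},{"linear":[0,0,0],"delta_rot":[0,0,0],"fingers":255},{"linear":[0,0,0],"delta_rot":[0,0,4],"fingers":255},{"linear":[0,0,0],"delta_rot":[0,0,12],"fingers":255},{"linear":[0,0,0],"delta_rot":[0,0,20],"fingers":255},{"linear":[0,0,0],"delta_rot":[0,0,28],"fingers":255}])

```text
time: 11.85
tool_pos: [0.4964, 0.3808, 0.1247]
tool_rot: [0.0, 0.36, 0.933, -0.0]
contact_force: [-0.2, 0.3, -3.8]
gripper_width: 0.62
```

apply_moves(commands=[{"linear":[0,0,0],"delta_rot":[0,0,8],"fingers":255},{"linear":[0,0,0],"delta_rot":[0,0,16],"fingers":255},{"linear":[0,0,0],"delta_rot":[0,0,24],"fingers":255},{"linear":[0,0,0],"delta_rot":[0,0,32],"fingers":255},{"linear":[0,0,0],"delta_rot":[0,0,40],"fingers":255},{"linear":[0,0,0],"delta_rot":[0,0,48],"fingers":255},{"linear":[0,0,0],"delta_rot":[0,0,56],"fingers":255},{"linear":[0,0,0],"delta_rot":[0,0,64],"fingers":255}])

```text
time: 12.65
tool_pos: [0.4964, 0.3808, 0.1247]
tool_rot: [-0.0, 0.799, 0.601, 0.0]
contact_force: [0.4, 0.1, -4.0]
gripper_width: 0.623
```

```bash
python3 -c "
from inhand import *
go([.4964,.3808,.125],45.9)"
```

```text
t 12.65 tcp [0.4964 0.3808 0.1247] yaw 73.85 w 0.623 F [ 0.4  0.1 -4. ] j [0.54 0.14 1.7  0.   1.3  0.82]
linear [-0.      0.     -0.0003] rot [-0.   -0.   27.95]
```

apply_moves(commands=[{"linear":[0,0,0],"delta_rot":[0,0,8],"fingers":255},{"linear":[0,0,0],"delta_rot":[0,0,16],"fingers":255},{"linear":[0,0,0],"delta_rot":[0,0,23],"fingers":255},{"linear":[0,0,0],"delta_rot":[0,0,27.9],"fingers":255},{"linear":[0,0,0],"delta_rot":[0,0,27.9],"fingers":255},{"linear":[0,0,0],"delta_rot":[0,0,27.9],"fingers":255},{"linear":[0,0,0],"delta_rot":[0,0,27.9],"fingers":255},{"linear":[0,0,0],"delta_rot":[0,0,27.9],"fingers":255}])

```text
time: 13.45
tool_pos: [0.4964, 0.3808, 0.1247]
tool_rot: [0.0, 0.919, 0.393, -0.0]
contact_force: [-0.5, 0.8, -3.6]
gripper_width: 0.621
```

```bash
python3 -c "
from inhand import *
go([.4964,.3808,.125],45.9)
im,c=grab('wrist','c7',k=1.25)
inhand(im,c,(5,150,120),(18,255,255))
grab('side','c7s',(170,90,330,210),5)
print(blob(im,(20,150,50),(34,255,255),100)[0])"
```

```text
t 13.45 tcp [0.4964 0.3808 0.1247] yaw 46.32 w 0.621 F [-0.5  0.8 -3.6] j [ 0.54  0.14  1.7  -0.    1.3   1.3 ]
linear [-0.      0.     -0.0003] rot [0.   0.   0.42]
cap lsq [0.4969 0.3812] tool [0.0006 0.0001] minencl 0.0279 [0.     0.0002]
[(378, (np.float64(322.7), np.float64(203.47)), (np.int32(308), np.int32(197), np.int32(30), np.int32(15)))]
```

View pics/c7s.png

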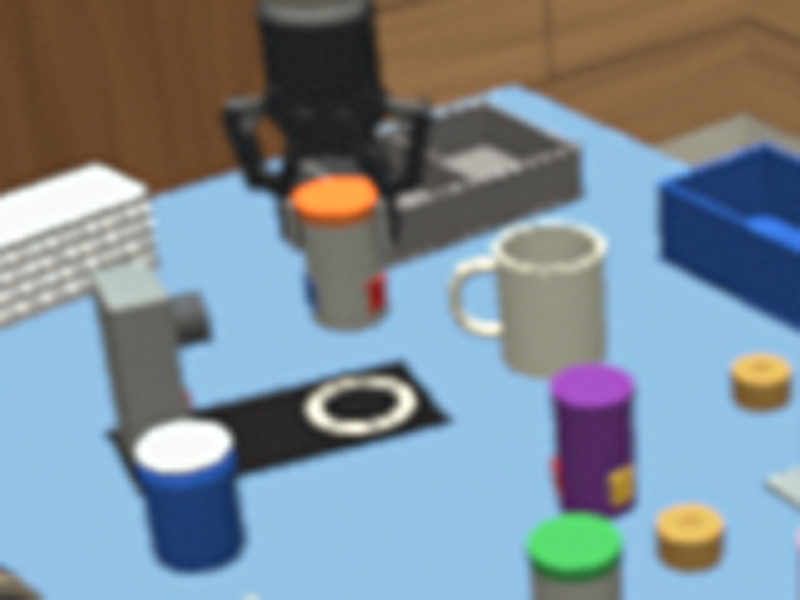

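apply_moves(commands=[{"linear":[0,0,0],"delta_rot":[0,0,0],"fingers":255},{"linear":[0,0,0],"delta_rot":[0,0,0],"fingers":255},{"linear":[0,0,0],"delta_rot":[0,0,0],"fingers":255},{"linear":[0,0,0],"delta_rot":[0,0,0],"fingers":255},{"linear":[0,0,0],"delta_rot":[0,0,0],"fingers":255},{"linear":[0,0,0],"delta_rot":[0,0,0],"fingers":255},{"linear":[0,0,0],"delta_rot":[0,0,0],"fingers":255},{"linear":[0,0,0],"delta_rot":[0,0,0],"fingers":255}])

```text
time: 14.35
tool_pos: [0.4964, 0.3808, 0.1247]
tool_rot: [-0.0, 0.92, 0.393, 0.0]
contact_force: [-0.3, 0.3, -2.7]
gripper_width: 0.62
```

apply_moves(commands=[{"linear":[0,0,0],"delta_rot":[0,0,0],"fingers":255},{"linear":[0,0,0],"delta_rot":[0,0,0],"fingers":255},{"linear":[0,0,0],"delta_rot":[0,0,0],"fingers":255},{"linear":[0,0,-0.01],"delta_rot":[0,0,0],"fingers":255},{"linear":[0,0,-0.03],"delta_rot":[0,0,0],"fingers":255},{"linear":[0,0,-0.06],"delta_rot":[0,0,0],"fingers":255},{"linear":[0,0,-0.085],"delta_rot":[0,0,0],"fingers":255},{"linear":[0,0,-0.1],"delta_rot":[0,0,0],"fingers":255}])

```text
time: 15.15
tool_pos: [0.4974, 0.3815, 0.2286]
tool_rot: [-0.0, 0.92, 0.393, 0.002]
contact_force: [0.4, -0.1, -3.2]
gripper_width: 0.618
```

```bash
python3 -c "
from inhand import *
go([.66,-.08,.225],85.2)"
```

```text
t 15.15 tcp [0.4974 0.3815 0.2286] yaw 46.28 w 0.618 F [ 0.4 -0.1 -3.2] j [0.54 0.06 1.61 0.   1.47 1.3 ]
linear [-0.2212  0.4364  0.0031] rot [  0.16  -0.23 -38.92]
```

apply_moves(commands=[{"linear":[-0.01,0.02,0],"delta_rot":[0,0,-3],"fingers":255},{"linear":[-0.025,0.05,0],"delta_rot":[0,0,-8],"fingers":255},{"linear":[-0.045,0.09,0],"delta_rot":[0,0,-13],"fingers":255},{"linear":[-0.066,0.13,0],"delta_rot":[0,0,-18],"fingers":255},{"linear":[-0.088,0.175,0],"delta_rot":[0,0,-23],"fingers":255},{"linear":[-0.11,0.217,0],"delta_rot":[0,0,-28],"fingers":255},{"linear":[-0.13,0.26,0],"delta_rot":[0,0,-33],"fingers":255},{"linear":[-0.15,0.3,0],"delta_rot":[0,0,-38.5],"fingers":255}])

```text
time: 15.95
tool_pos: [0.6099, 0.063, 0.2248]
tool_rot: [0.0, 0.737, 0.675, -0.0]
contact_force: [0.5, -0.0, -3.4]
gripper_width: 0.615
```

```bash
python3 -c "
from inhand import *
go([.66,-.08,.225],85.2)"
```

```text
t 15.95 tcp [0.6099 0.063  0.2248] yaw 84.98 w 0.615 F [ 0.5 -0.  -3.4] j [-0.02  0.03  1.65 -0.    1.46  0.07]
linear [-0.138   0.0625 -0.0002] rot [ 0.    0.   -0.22]
```

apply_moves(commands=[{"linear":[-0.03,0.015,0],"delta_rot":[0,0,-0.2],"fingers":255},{"linear":[-0.06,0.03,0],"delta_rot":[0,0,-0.2],"fingers":255},{"linear":[-0.09,0.043,0],"delta_rot":[0,0,-0.2],"fingers":255},{"linear":[-0.115,0.055,0],"delta_rot":[0,0,-0.2],"fingers":255},{"linear":[-0.13,0.06,0],"delta_rot":[0,0,-0.2],"fingers":255},{"linear":[-0.136,0.0625,0],"delta_rot":[0,0,-0.2],"fingers":255},{"linear":[-0.136,0.0625,0],"delta_rot":[0,0,-0.2],"fingers":255},{"linear":[-0.136,0.0625,0],"delta_rot":[0,0,-0.2],"fingers":255}])

```text
time: 16.75
tool_pos: [0.6591, -0.0749, 0.2246]
tool_rot: [-0.0, 0.737, 0.676, 0.0]
contact_force: [-0.1, 0.5, -3.4]
gripper_width: 0.618
```

```bash
python3 -c "
from inhand import *
im,c=grab('wrist','d1',k=1.25)
np.savez('pics/d1.npz',im=im,K=c[0],R=c[1],t=c[2])
inhand(im,c,(5,150,120),(18,255,255))
print(blob(im,(20,150,50),(34,255,255),100)[0])
go([.6747,-.002,.2],85.2)"
```

```text
cap lsq [ 0.6593 -0.0745] tool [0.0003 0.0001] minencl 0.0278 [-0.0005  0.0001]
[(206, (np.float64(128.26), np.float64(85.9)), (np.int32(117), np.int32(77), np.int32(22), np.int32(18))), (378, (np.float64(322.75), np.float64(203.45)), (np.int32(308), np.int32(197), np.int32(30), np.int32(15)))]
t 16.8 tcp [ 0.6592 -0.0747  0.2247] yaw 85.06 w 0.622 F [-0.2  0.3 -4. ] j [-0.23  0.15  1.52  0.    1.47 -0.14]
linear [0.0738 0.0092 0.0247] rot [-0.02 -0.03 -0.14]
```

View pics/d1.png

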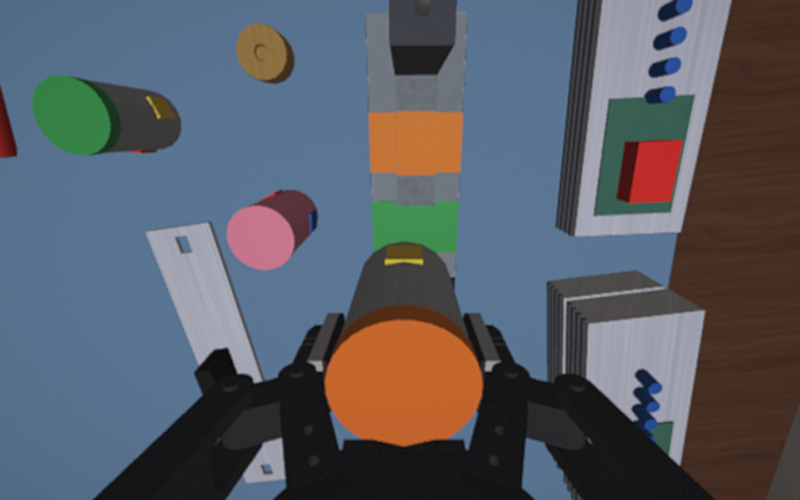

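```bash
python3 -c "
import numpy as np,cv2
d=np.load('pics/d1.npz');im=d['im']
cv2.imwrite('pics/d1c.png',cv2.resize(im[0:210,280:390,::-1],None,fx=2.8*2,fy=2.8,interpolation=cv2.INTER_CUBIC)[:600,:800])
print(im[115,290:376].tolist())
"
```

```text
[[90, 117, 147], [90, 118, 147], [90, 118, 148], [89, 118, 149], [96, 118, 146], [138, 117, 119], [186, 115, 76], [199, 116, 55], [197, 116, 54], [197, 115, 55], [196, 116, 55], [197, 116, 56], [196, 115, 55], [196, 116, 55], [197, 116, 55], [195, 115, 54], [196, 116, 55], [196, 116, 54], [196, 116, 55], [196, 116, 55], [196, 116, 55], [196, 116, 55], [197, 117, 56], [196, 115, 54], [197, 116, 56], [193, 116, 58], [183, 116, 65], [191, 117, 60], [196, 117, 56], [197, 116, 56], [196, 117, 55], [196, 116, 56], [196, 117, 56], [197, 117, 57], [197, 117, 56], [196, 116, 56], [196, 116, 55], [197, 117, 56], [196, 118, 57], [196, 116, 55], [196, 117, 56], [196, 117, 56], [197, 119, 58], [196, 117, 56], [197, 118, 56], [196, 117, 56], [196, 118, 56], [196, 118, 56], [196, 118, 57], [196, 117, 56], [196, 117, 56], [197, 119, 57], [196, 118, 57], [197, 119, 57], [196, 117, 55], [196, 118, 57], [196, 117, 56], [196, 117, 55], [196, 117, 56], [196, 118, 56], [196, 118, 56], [195, 116, 54], [197, 118, 57], [196, 117, 56], [195, 116, 54], [196, 117, 56], [196, 116, 55], [197, 118, 58], [197, 117, 56], [196, 117, 56], [196, 117, 55], [196, 118, 57], [195, 116, 55], [196, 117, 56], [196, 117, 55], [196, 117, 56], [197, 117, 54], [198, 115, 50], [192, 117, 74], [141, 117, 124], [96, 118, 145], [89, 117, 148], [90, 117, 147], [90, 117, 146], [90, 117, 147], [89, 116, 146]]
```

View pics/d1c.png

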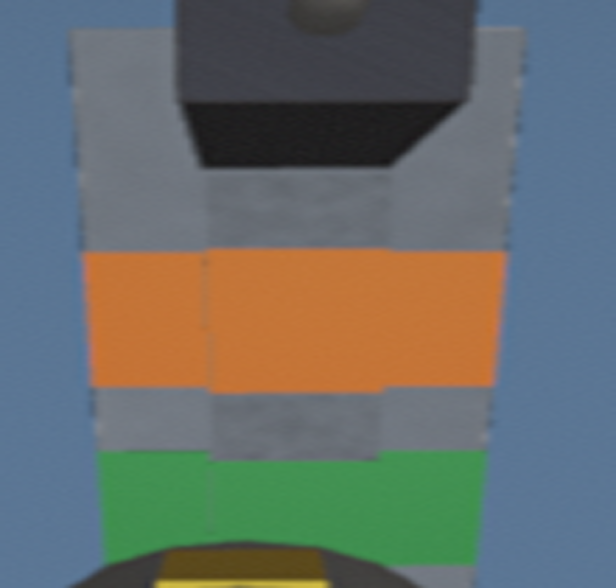

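```bash
python3 -c "
from h import *
d=np.load('pics/d1.npz'); c=(d['K'],d['R'],d['t']);im=d['im']
f=lambda x,y:((x+.5)/5.6+280-.5,(y+.5)/2.8-.5)
P=np.array([onz(c,f(*p),.03) for p in ((209,250),(388,250),(212,392),(383,392))]);print(np.round(P,4),P.mean(0))
Q=np.array([onz(c,f(*p),.006) for p in ((84,252),(506,252),(92,386),(494,386))]);print(np.round(Q,4),Q.mean(0))
Q=np.array([onz(c,f(*p),.124) for p in ((181,100),(472,100))]);print(np.round(Q,4),Q.mean(0))
b,m=blob(im,(5,150,120),(18,255,255),60)
print(b)
for z in (.03,.006): print(np.round([onz(c,f(*p),z) for p in ((104,452),(482,452),(207,460),(380,460))],4))
im,c=grab('top','d2'); 
grab('top','d2c',(250,120,490,270),3.3)
"
```

```text
[[ 0.6618  0.0276  0.03  ]
 [ 0.6972  0.0244  0.03  ]
 [ 0.6572 -0.0276  0.03  ]
 [ 0.693  -0.0308  0.03  ]] [ 0.67727694 -0.00160962  0.03      ]
[[ 0.6348  0.0304  0.006 ]
 [ 0.7244  0.0225  0.006 ]
 [ 0.6299 -0.0253  0.006 ]
 [ 0.7198 -0.0332  0.006 ]] [ 0.67721843 -0.00138756  0.006     ]
[[0.6629 0.0603 0.124 ]
 [0.7022 0.0569 0.124 ]] [0.68257011 0.05861769 0.124     ]
[(3494, (np.float64(331.95), np.float64(113.64)), (np.int32(296), np.int32(89), np.int32(74), np.int32(51))), (10036, (np.float64(322.57), np.float64(305.76)), (np.int32(260), np.int32(255), np.int32(126), np.int32(102)))]
[[ 0.6316 -0.0509  0.03  ]
 [ 0.7128 -0.058   0.03  ]
 [ 0.6534 -0.0563  0.03  ]
 [ 0.6907 -0.0596  0.03  ]]
[[ 0.6291 -0.0552  0.006 ]
 [ 0.716  -0.0628  0.006 ]
 [ 0.6524 -0.061   0.006 ]
 [ 0.6924 -0.0645  0.006 ]]
```

View pics/d2c.png

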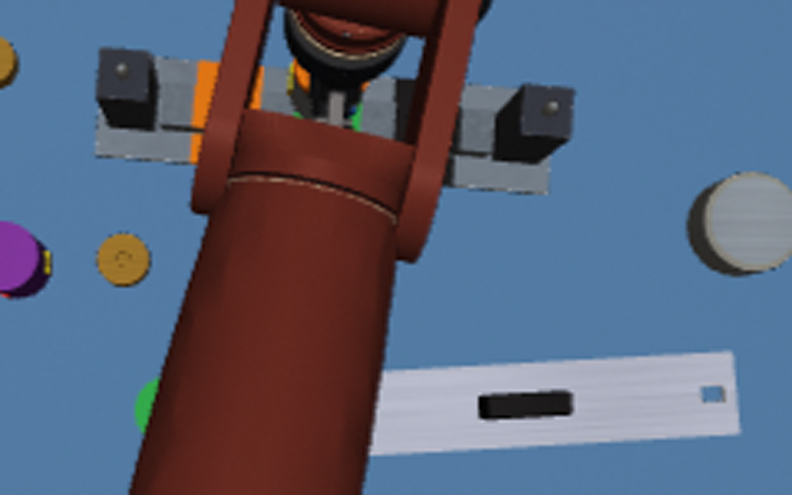

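Rail edges and the orange band give spot_orange at about (0.677, -0.0016) with the rail at 85.2°. I'll move over it and descend.

```bash
python3 -c "
from h import *
go([.6769,-.0016,.18],85.2)"
```

```text
t 16.9 tcp [ 0.6592 -0.0748  0.2248] yaw 85.06 w 0.616 F [-0.6  0.1 -2.7] j [-0.23  0.15  1.52  0.    1.47 -0.14]
linear [0.0745 0.0113 0.0448] rot [-0.   -0.02 -0.14]
```

apply_moves(commands=[{"linear":[0.015,0.003,0.01],"delta_rot":[0,0,0],"fingers":255},{"linear":[0.035,0.006,0.02],"delta_rot":[0,0,0],"fingers":255},{"linear":[0.055,0.009,0.03],"delta_rot":[0,0,0],"fingers":255},{"linear":[0.068,0.0113,0.04],"delta_rot":[0,0,-0.1],"fingers":255},{"linear":[0.0745,0.0113,0.045],"delta_rot":[0,0,-0.1],"fingers":255},{"linear":[0.0745,0.0113,0.045],"delta_rot":[0,0,-0.1],"fingers":255},{"linear":[0.0745,0.0113,0.045],"delta_rot":[0,0,-0.1],"fingers":255},{"linear":[0.0745,0.0113,0.045],"delta_rot":[0,0,-0.1],"fingers":255}])

```text
time: 17.7
tool_pos: [0.6776, -0.0036, 0.1806]
tool_rot: [0.001, 0.737, 0.676, 0.0]
contact_force: [-0.5, 0.4, -3.5]
gripper_width: 0.618
```

```bash
python3 -c "
from h import *
go([.6769,-.0016,.079],85.2)"
```

```text
t 17.7 tcp [ 0.6776 -0.0036  0.1806] yaw 85.04 w 0.618 F [-0.5  0.4 -3.5] j [-0.11  0.21  1.53 -0.    1.4  -0.03]
linear [ 0.0019 -0.001   0.1016] rot [ 0.08  0.02 -0.16]
```

apply_moves(commands=[{"linear":[0.002,-0.001,0.015],"delta_rot":[0,0,0],"fingers":255},{"linear":[0.002,-0.001,0.03],"delta_rot":[0,0,0],"fingers":255},{"linear":[0.002,-0.001,0.05],"delta_rot":[0,0,0],"fingers":255},{"linear":[0.002,-0.001,0.07],"delta_rot":[0,0,0],"fingers":255},{"linear":[0.002,-0.001,0.083],"delta_rot":[0,0,0],"fingers":255},{"linear":[0.002,-0.001,0.09],"delta_rot":[0,0,0],"fingers":255},{"linear":[0.002,-0.001,0.092],"delta_rot":[0,0,0],"fingers":255},{"linear":[0.002,-0.001,0.092],"delta_rot":[0,0,0],"fingers":255}])

```text
time: 18.5
tool_pos: [0.6766, -0.0008, 0.0879]
tool_rot: [0.0, 0.737, 0.676, 0.0]
contact_force: [0.4, -0.4, -3.3]
gripper_width: 0.621
```

```bash
python3 -c "
from inhand import *
im,c=grab('wrist','d3',k=1.25)
inhand(im,c,(5,150,120),(18,255,255))
grab('side','d3s',(290,130,450,250),5)
go([.6769,-.0016,.079],85.2)"
```

```text
cap lsq [6.768e-01 2.000e-04] tool [ 0.001  -0.0003] minencl 0.0278 [ 0.0004 -0.0002]
t 18.6 tcp [ 0.6772 -0.0008  0.0891] yaw 85.08 w 0.62 F [ 0.  -0.6 -4.3] j [-0.11  0.29  1.59 -0.    1.26 -0.03]
linear [-0.0008 -0.0003  0.0101] rot [ 0.13  0.   -0.12]
```

View pics/d3.png

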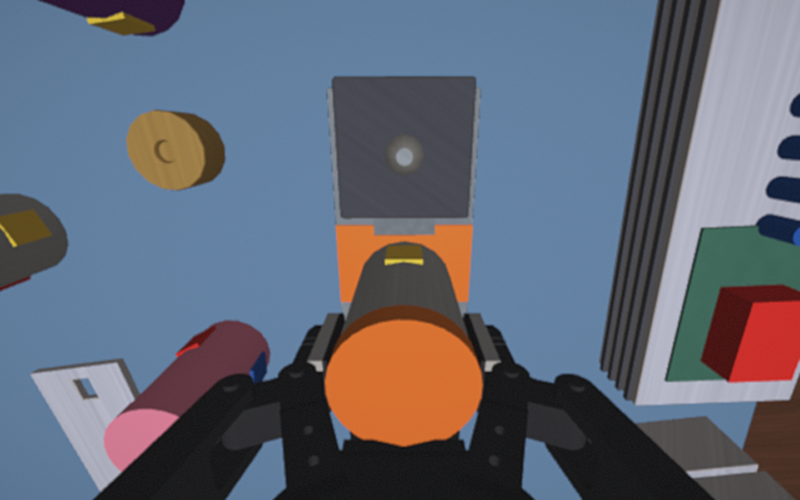

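View pics/d3s.png

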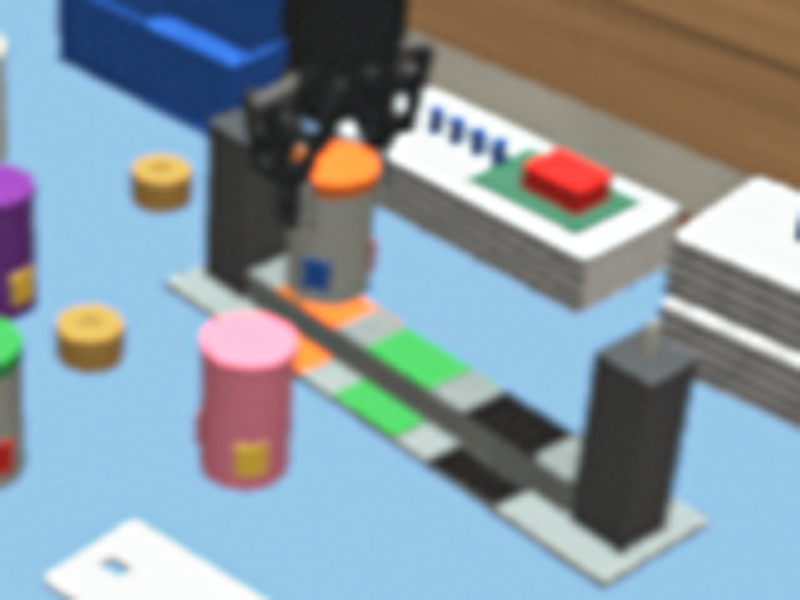

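apply_moves(commands=[{"linear":[-0.0006,-0.0003,0.003],"delta_rot":[0,0,0],"fingers":255},{"linear":[-0.0006,-0.0003,0.005],"delta_rot":[0,0,0],"fingers":255},{"linear":[-0.0006,-0.0003,0.007],"delta_rot":[0,0,0],"fingers":255},{"linear":[-0.0006,-0.0003,0.008],"delta_rot":[0,0,0],"fingers":255},{"linear":[-0.0006,-0.0003,0.009],"delta_rot":[0,0,0],"fingers":255},{"linear":[-0.0006,-0.0003,0.0095],"delta_rot":[0,0,0],"fingers":255},{"linear":[-0.0006,-0.0003,0.0095],"delta_rot":[0,0,0],"fingers":255},{"linear":[-0.0006,-0.0003,0.0095],"delta_rot":[0,0,0],"fingers":255}])

```text
time: 19.4
tool_pos: [0.6761, -0.0013, 0.0787]
tool_rot: [0.0, 0.737, 0.676, 0.0]
contact_force: [-1.3, 0.4, -0.1]
gripper_width: 0.617
```

```bash
python3 -c "
from inhand import *
go([.6769,-.0016,.079],85.2)
im,c=grab('wrist','d4',k=1.25)
inhand(im,c,(5,150,120),(18,255,255))
print('pin',onz(c,(322.9,124.5),.146))
go([.6769,-.0016,.079],85.2)"
```

```text
t 19.4 tcp [ 0.6761 -0.0013  0.0787] yaw 85.09 w 0.617 F [-1.3  0.4 -0.1] j [-0.11  0.3   1.6  -0.    1.24 -0.03]
linear [-0.0003  0.0008 -0.0003] rot [ 0.    0.   -0.11]
cap lsq [ 0.6762 -0.0008] tool [0.0005 0.0001] minencl 0.028 [-0.0001  0.0002]
pin [0.68324414 0.07848943 0.146     ]
t 19.45 tcp [ 0.6761 -0.0013  0.0787] yaw 85.08 w 0.62 F [-1.5  1.1 -0.3] j [-0.11  0.3   1.6  -0.    1.24 -0.03]
linear [-0.0002  0.0008 -0.0003] rot [ 0.01  0.   -0.12]
```

apply_moves(commands=[{"linear":[0,0,0],"delta_rot":[0,0,0],"fingers":120},{"linear":[0,0,0],"delta_rot":[0,0,0],"fingers":60},{"linear":[0,0,0],"delta_rot":[0,0,0],"fingers":0},{"linear":[0,0,0],"delta_rot":[0,0,0],"fingers":0},{"linear":[0,0,0],"delta_rot":[0,0,0],"fingers":0},{"linear":[0,0,0],"delta_rot":[0,0,0],"fingers":0},{"linear":[0,0,-0.01],"delta_rot":[0,0,0],"fingers":0},{"linear":[0,0,-0.025],"delta_rot":[0,0,0],"fingers":0}])

```text
time: 20.25
tool_pos: [0.6753, -0.0012, 0.1029]
tool_rot: [-0.001, 0.737, 0.676, -0.001]
contact_force: [0.1, -0.3, 0.4]
gripper_width: 1.003
```

apply_moves(commands=[{"linear":[0,0,-0.02],"delta_rot":[0,0,0],"fingers":0},{"linear":[0,0,-0.05],"delta_rot":[0,0,0],"fingers":0},{"linear":[0,0,-0.085],"delta_rot":[0,0,0],"fingers":0},{"linear":[0,0,-0.12],"delta_rot":[0,0,0],"fingers":0},{"linear":[0,0,-0.14],"delta_rot":[0,0,0],"fingers":0},{"linear":[-0.01,0,-0.14],"delta_rot":[0,0,0],"fingers":0},{"linear":[-0.02,0,-0.14],"delta_rot":[0,0,0],"fingers":0},{"linear":[-0.02,0,-0.14],"delta_rot":[0,0,0],"fingers":0}])

```text
time: 21.05
tool_pos: [0.6733, -0.0228, 0.2412]
tool_rot: [-0.001, 0.737, 0.675, -0.001]
contact_force: [-0.3, -0.4, 0.4]
gripper_width: 1.001
```

```bash
python3 -c "
from inhand import *
im,c=grab('wrist','d5',k=1.25)
np.savez('pics/d5.npz',im=im,K=c[0],R=c[1],t=c[2])
inhand(im,c,(5,150,120),(18,255,255),zb=.03)
go([.424,.0425,.2],17.5)"
```

```text
cap lsq [0.6774 0.0061] tool [0.0285 0.0022] minencl 0.0397 [0.0335 0.0021]
t 21.1 tcp [ 0.6732 -0.0221  0.2408] yaw 85.0 w 1.001 F [-0.  -0.3  0.2] j [-0.14  0.16  1.48  0.    1.5  -0.06]
linear [ 0.0426 -0.2537  0.0417] rot [-0.2   0.11 67.5 ]
```

View pics/d5.png

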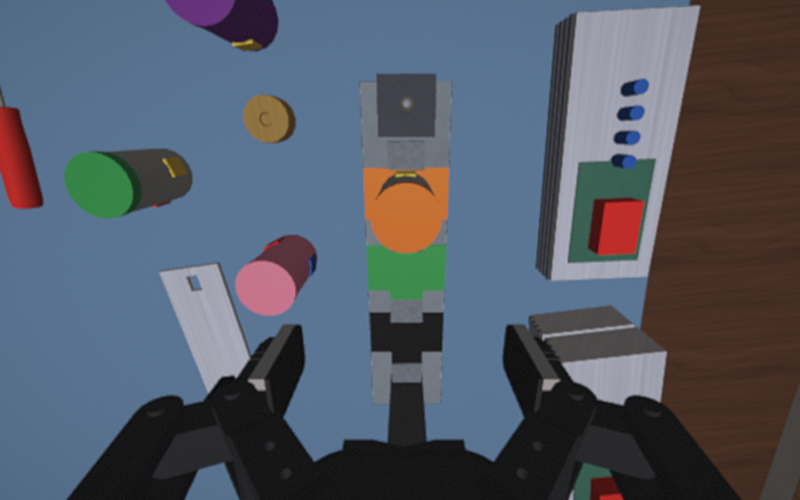

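Orange stands upright on its spot (405,215). Next is green.

apply_moves(commands=[{"linear":[0.004,-0.02,0],"delta_rot":[0,0,6],"fingers":0},{"linear":[0.01,-0.06,0.01],"delta_rot":[0,0,14],"fingers":0},{"linear":[0.018,-0.105,0.02],"delta_rot":[0,0,22],"fingers":0},{"linear":[0.025,-0.15,0.03],"delta_rot":[0,0,30],"fingers":0},{"linear":[0.033,-0.195,0.04],"delta_rot":[0,0,38],"fingers":0},{"linear":[0.039,-0.23,0.042],"delta_rot":[0,0,46],"fingers":0},{"linear":[0.0425,-0.25,0.042],"delta_rot":[0,0,54],"fingers":0},{"linear":[0.0426,-0.2537,0.042],"delta_rot":[0,0,62],"fingers":0}])

```text
time: 21.9
tool_pos: [0.4224, 0.0437, 0.1991]
tool_rot: [-0.001, 0.98, 0.198, -0.001]
contact_force: [-0.4, -0.0, 0.6]
gripper_width: 1.003
```

```bash
python3 -c "
from inhand import *
go([.424,.0425,.2],17.5)
im,c=grab('wrist','e1',k=1.25)
for nm,lo,hi in (('green',(50,120,60),(75,255,255)),('yellow',(20,150,60),(34,255,255))):
    for q in blob(im,lo,hi,20)[0]: print(nm,q[0],q[1],'z.09',np.round(onz(c,q[1],.09),4),'z.024',np.round(onz(c,q[1],.024),4))
go([.424,.0425,.2],17.5)"
```

```text
t 21.9 tcp [0.4224 0.0437 0.1991] yaw 22.8 w 1.003 F [-0.4 -0.   0.6] j [-0.07 -0.44  2.09  0.    1.49  1.1 ]
linear [ 0.001   0.0017 -0.0009] rot [-0.09  0.15  5.3 ]
green 1341 (np.float64(553.78), np.float64(11.55)) z.09 [ 0.6312 -0.06    0.09  ] z.024 [ 0.6653 -0.0958  0.024 ]
green 1465 (np.float64(514.1), np.float64(39.41)) z.09 [ 0.6039 -0.0432  0.09  ] z.024 [ 0.6308 -0.0746  0.024 ]
green 2549 (np.float64(325.53), np.float64(197.66)) z.09 [0.426  0.0424 0.09  ] z.024 [0.4062 0.0335 0.024 ]
yellow 116 (np.float64(274.48), np.float64(29.61)) z.09 [0.5375 0.1327 0.09  ] z.024 [0.547  0.1476 0.024 ]
yellow 62 (np.float64(327.66), np.float64(158.94)) z.09 [0.4604 0.0549 0.09  ] z.024 [0.4497 0.0492 0.024 ]
t 21.95 tcp [0.423  0.0435 0.1994] yaw 22.59 w 0.999 F [ 0.7 -0.3  0.5] j [-0.07 -0.44  2.09  0.    1.49  1.1 ]
linear [ 0.0006  0.0013 -0.0006] rot [-0.07  0.13  5.09]
```

View pics/e1.png

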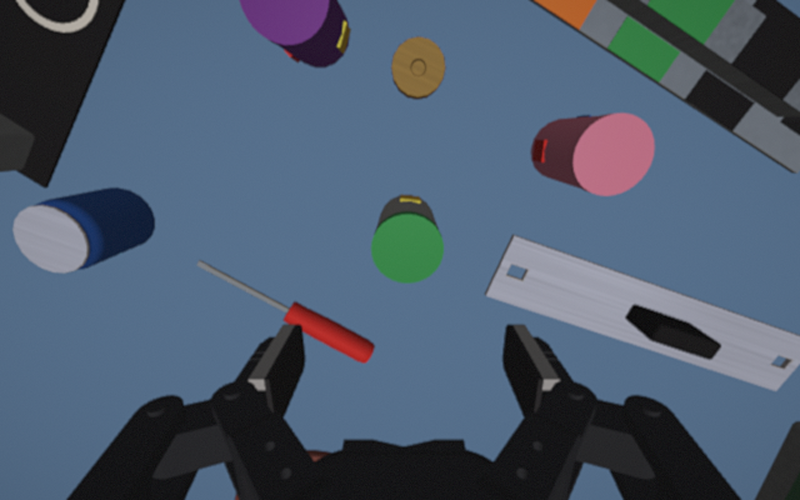

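```bash
python3 -c "
from h import *
go([.4255,.0424,.047],15.8)"
```

```text
t 21.95 tcp [0.423  0.0435 0.1994] yaw 22.59 w 0.999 F [ 0.7 -0.3  0.5] j [-0.07 -0.44  2.09  0.    1.49  1.1 ]
linear [0.0023 0.0022 0.1524] rot [-0.07  0.14  6.79]
```

apply_moves(commands=[{"linear":[0.002,0.002,0.02],"delta_rot":[0,0,3],"fingers":0},{"linear":[0.0023,0.0022,0.045],"delta_rot":[0,0,6],"fingers":0},{"linear":[0.0023,0.0022,0.07],"delta_rot":[0,0,7],"fingers":0},{"linear":[0.0023,0.0022,0.08],"delta_rot":[0,0,7],"fingers":0},{"linear":[0.0023,0.0022,0.08],"delta_rot":[0,0,7],"fingers":0},{"linear":[0.0023,0.0022,0.08],"delta_rot":[0,0,7],"fingers":0},{"linear":[0.0023,0.0022,0.08],"delta_rot":[0,0,7],"fingers":0},{"linear":[0.0023,0.0022,0.08],"delta_rot":[0,0,7],"fingers":0}])

```text
time: 22.75
tool_pos: [0.4291, 0.0418, 0.1226]
tool_rot: [0.0, 0.99, 0.14, 0.001]
contact_force: [0.0, 1.1, -0.7]
gripper_width: 0.995
```

```bash
python3 -c "
from inhand import *
im,c=grab('wrist','e2',k=1.25)
inhand(im,c,(50,120,60),(75,255,255),zb=0)
for q in blob(im,(20,150,60),(34,255,255),20)[0]: print(q[0],q[1],'z.024',np.round(onz(c,q[1],.024),4))
go([.4255,.0424,.047],15.8)"
```

```text
cap lsq [0.425  0.0418] tool [-0.0039 -0.0012] minencl 0.0278 [-0.0039 -0.0012]
328 (np.float64(229.91), np.float64(23.97)) z.024 [0.5471 0.1474 0.024 ]
144 (np.float64(320.94), np.float64(181.26)) z.024 [0.4498 0.0492 0.024 ]
t 22.8 tcp [0.429  0.0418 0.1224] yaw 16.1 w 1.0 F [-0.3 -0.6 -0.9] j [-0.08 -0.35  2.16 -0.    1.33  1.21]
linear [-0.0033 -0.0016  0.0754] rot [ 0.04 -0.12  0.3 ]
```

apply_moves(commands=[{"linear":[-0.0038,-0.0012,0.01],"delta_rot":[0,0,-0.3],"fingers":0},{"linear":[-0.0038,-0.0012,0.03],"delta_rot":[0,0,-0.3],"fingers":0},{"linear":[-0.0038,-0.0012,0.048],"delta_rot":[0,0,-0.3],"fingers":0},{"linear":[-0.0038,-0.0012,0.062],"delta_rot":[0,0,-0.3],"fingers":0},{"linear":[-0.0038,-0.0012,0.071],"delta_rot":[0,0,-0.3],"fingers":0},{"linear":[-0.0038,-0.0012,0.075],"delta_rot":[0,0,-0.3],"fingers":0},{"linear":[-0.0038,-0.0012,0.075],"delta_rot":[0,0,-0.3],"fingers":0},{"linear":[-0.0038,-0.0012,0.075],"delta_rot":[0,0,-0.3],"fingers":0}])

```text
time: 23.6
tool_pos: [0.4247, 0.0419, 0.0468]
tool_rot: [0.0, 0.99, 0.143, 0.001]
contact_force: [-0.2, 0.4, 0.7]
gripper_width: 0.999
```

```bash
python3 -c "
from inhand import *
im,c=grab('wrist','e3',k=1.25)
inhand(im,c,(50,120,60),(75,255,255),zb=0)
for q in blob(im,(20,150,60),(34,255,255),20)[0]: print(q[0],q[1],'z.024',np.round(onz(c,q[1],.024),4))
go([.4255,.0424,.047],16.3)"
```

```text
cap lsq [0.4258 0.042 ] tool [0.001  0.0001] minencl 0.0279 [-0.0003  0.0002]
395 (np.float64(322.74), np.float64(205.28)) z.024 [0.4499 0.0491 0.024 ]
t 23.65 tcp [0.4249 0.0419 0.047 ] yaw 16.38 w 0.996 F [0.1 0.3 0. ] j [-0.08 -0.25  2.22 -0.    1.17  1.21]
linear [ 0.0007 -0.0003  0.    ] rot [ 0.03 -0.08  0.08]
```

View pics/e3.png

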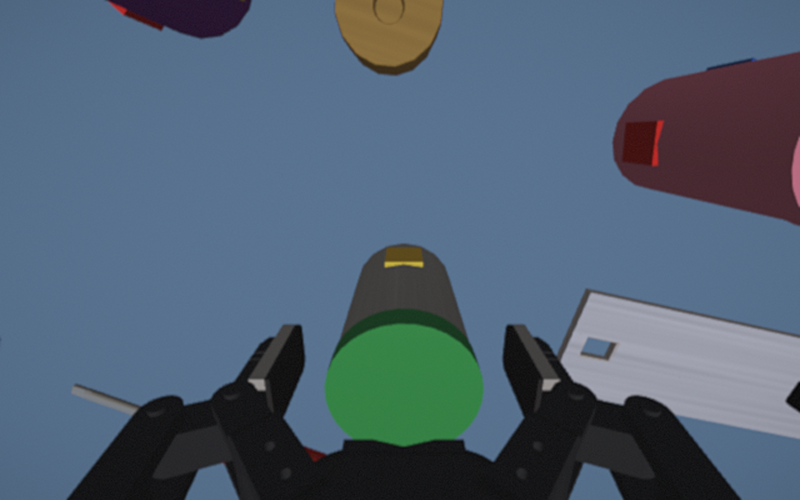

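Centred, with the tab on the axis (404,258). I'll close.

apply_moves(commands=[{"linear":[0,0,0],"delta_rot":[0,0,0],"fingers":80},{"linear":[0,0,0],"delta_rot":[0,0,0],"fingers":150},{"linear":[0,0,0],"delta_rot":[0,0,0],"fingers":255},{"linear":[0,0,0],"delta_rot":[0,0,0],"fingers":255},{"linear":[0,0,0],"delta_rot":[0,0,0],"fingers":255},{"linear":[0,0,0],"delta_rot":[0,0,0],"fingers":255},{"linear":[0,0,0],"delta_rot":[0,0,0],"fingers":255},{"linear":[0,0,0],"delta_rot":[0,0,0],"fingers":255}])

```text
time: 24.45
tool_pos: [0.4249, 0.0418, 0.047]
tool_rot: [0.0, 0.99, 0.142, 0.001]
contact_force: [-0.1, -0.7, 5.4]
gripper_width: 0.618
```

```bash
python3 -c "
from inhand import *
im,c=grab('wrist','e4',k=1.25)
inhand(im,c,(50,120,60),(75,255,255),zb=0)
for q in blob(im,(20,150,60),(34,255,255),20)[0]: print(q[0],q[1],'z.024',np.round(onz(c,q[1],.024),4))
go([.4255,.0424,.047],16.3)"
```

```text
cap lsq [0.426 0.042] tool [0.0012 0.0002] minencl 0.028 [-0.0001  0.0001]
392 (np.float64(322.71), np.float64(204.98)) z.024 [0.4502 0.0491 0.024 ]
t 24.5 tcp [0.4249 0.0419 0.0469] yaw 16.38 w 0.622 F [-0.4 -1.1  5.7] j [-0.08 -0.25  2.22 -0.    1.17  1.21]
linear [ 0.0007 -0.0004 -0.0001] rot [ 0.03 -0.07  0.08]
```

apply_moves(commands=[{"linear":[0,0,-0.01],"delta_rot":[0,0,0],"fingers":255},{"linear":[0,0,-0.025],"delta_rot":[0,0,0],"fingers":255},{"linear":[0,0,-0.045],"delta_rot":[0,0,0],"fingers":255},{"linear":[0,0,-0.07],"delta_rot":[0,0,0],"fingers":255},{"linear":[0,0,-0.095],"delta_rot":[0,0,-6],"fingers":255},{"linear":[0,0,-0.12],"delta_rot":[0,0,-14],"fingers":255},{"linear":[0,0,-0.14],"delta_rot":[0,0,-22],"fingers":255},{"linear":[0,0,-0.15],"delta_rot":[0,0,-30],"fingers":255}])

```text
time: 25.3
tool_pos: [0.424, 0.042, 0.1973]
tool_rot: [0.0, 0.918, 0.397, 0.0]
contact_force: [0.9, 0.3, -4.6]
gripper_width: 0.615
```

```bash
python3 -c "
from h import *
go([.4964,.3808,.20],105)"
```

```text
t 25.3 tcp [0.424  0.042  0.1973] yaw 46.72 w 0.615 F [ 0.9  0.3 -4.6] j [-0.08 -0.44  2.09  0.    1.48  0.68]
linear [ 0.2963 -0.1795 -0.0027] rot [ 2.000e-02 -1.000e-02 -5.828e+01]
```

apply_moves(commands=[{"linear":[0.017,-0.01,0],"delta_rot":[0,0,-8],"fingers":255},{"linear":[0.05,-0.03,0],"delta_rot":[0,0,-16],"fingers":255},{"linear":[0.09,-0.055,0],"delta_rot":[0,0,-24],"fingers":255},{"linear":[0.13,-0.08,0],"delta_rot":[0,0,-32],"fingers":255},{"linear":[0.17,-0.103,0],"delta_rot":[0,0,-40],"fingers":255},{"linear":[0.21,-0.127,0],"delta_rot":[0,0,-48],"fingers":255},{"linear":[0.245,-0.148,0],"delta_rot":[0,0,-56],"fingers":255},{"linear":[0.27,-0.164,0],"delta_rot":[0,0,-64],"fingers":255}])

```text
time: 26.1
tool_pos: [0.4905, 0.3525, 0.1943]
tool_rot: [-0.001, 0.568, 0.823, -0.002]
contact_force: [0.6, 0.5, -3.7]
gripper_width: 0.619
```

```bash
python3 -c "
from h import *
go([.4964,.3808,.17],175)"
```

```text
t 26.1 tcp [0.4905 0.3525 0.1943] yaw 110.81 w 0.619 F [ 0.6  0.5 -3.7] j [0.5  0.03 1.7  0.   1.42 0.14]
linear [0.0243 0.0157 0.0242] rot [ -0.2   -0.11 -64.19]
```

apply_moves(commands=[{"linear":[0.01,0.006,0],"delta_rot":[0,0,-8],"fingers":255},{"linear":[0.018,0.012,0],"delta_rot":[0,0,-16],"fingers":255},{"linear":[0.0243,0.0157,0],"delta_rot":[0,0,-24],"fingers":255},{"linear":[0.0243,0.0157,0],"delta_rot":[0,0,-32],"fingers":255},{"linear":[0.0243,0.0157,0],"delta_rot":[0,0,-40],"fingers":255},{"linear":[0.0243,0.0157,0],"delta_rot":[0,0,-48],"fingers":255},{"linear":[0.0243,0.0157,0],"delta_rot":[0,0,-56],"fingers":255},{"linear":[0.0243,0.0157,0],"delta_rot":[0,0,-64],"fingers":255}])

```text
time: 26.9
tool_pos: [0.4966, 0.3781, 0.1942]
tool_rot: [-0.002, 0.046, 0.999, -0.001]
contact_force: [0.8, 0.7, -4.2]
gripper_width: 0.621
```

apply_moves(commands=[{"linear":[0,0,0],"delta_rot":[0,0,-8],"fingers":255},{"linear":[0,0,0],"delta_rot":[0,0,-16],"fingers":255},{"linear":[0,0,0],"delta_rot":[0,0,-24],"fingers":255},{"linear":[0,0,0],"delta_rot":[0,0,-32],"fingers":255},{"linear":[0,0,0],"delta_rot":[0,0,-40],"fingers":255},{"linear":[0,0,0],"delta_rot":[0,0,-48],"fingers":255},{"linear":[0,0,0],"delta_rot":[0,0,-56],"fingers":255},{"linear":[0,0,0],"delta_rot":[0,0,-64],"fingers":255}])

```text
time: 27.7
tool_pos: [0.4966, 0.3781, 0.1942]
tool_rot: [-0.002, -0.49, 0.872, 0.0]
contact_force: [0.3, 0.2, -4.2]
gripper_width: 0.616
```

```bash
python3 -c "
from h import *
go([.4964,.3808,.1231],285.9)"
```

```text
t 27.7 tcp [0.4966 0.3781 0.1942] yaw -121.28 w 0.616 F [ 0.3  0.2 -4.2] j [ 0.53  0.08  1.65  0.    1.42 -2.06]
linear [-0.0025  0.0014  0.0711] rot [  0.21  -0.15 -47.18]
```

apply_moves(commands=[{"linear":[-0.0025,0.0014,0.01],"delta_rot":[0,0,-8],"fingers":255},{"linear":[-0.0025,0.0014,0.025],"delta_rot":[0,0,-16],"fingers":255},{"linear":[-0.0025,0.0014,0.04],"delta_rot":[0,0,-24],"fingers":255},{"linear":[-0.0025,0.0014,0.055],"delta_rot":[0,0,-32],"fingers":255},{"linear":[-0.0025,0.0014,0.065],"delta_rot":[0,0,-40],"fingers":255},{"linear":[-0.0025,0.0014,0.07],"delta_rot":[0,0,-45],"fingers":255},{"linear":[-0.0025,0.0014,0.07],"delta_rot":[0,0,-47],"fingers":255},{"linear":[-0.0025,0.0014,0.07],"delta_rot":[0,0,-47],"fingers":255}])

```text
time: 28.5
tool_pos: [0.4966, 0.3808, 0.1241]
tool_rot: [0.002, 0.795, -0.606, -0.001]
contact_force: [0.5, 0.4, -4.2]
gripper_width: 0.617
```

```bash
python3 -c "
from inhand import *
im,c=grab('wrist','e5',k=1.25)
inhand(im,c,(50,120,60),(75,255,255),off=.0469)
for q in blob(im,(20,150,60),(34,255,255),100)[0]: print(q[0],q[1])
im,cs=grab('side','e5s',(170,90,330,210),5)
s=state();y=np.radians(yaw_tool());tp=s['tool_pos']
P=np.r_[tp[:2]+.027*np.array([np.cos(y),np.sin(y)]),tp[2]-.0229]; print(P,proj(cs,P),[q for q in blob(im,(20,120,80),(34,255,255),8)[0] if q[1][0]<280])
go([.4964,.3808,.1234],285.9)"
```

```text
cap lsq [0.4979 0.3775] tool [0.0038 0.0002] minencl 0.0297 [0.0031 0.0002]
397 (np.float64(322.67), np.float64(204.74))
[0.50445575 0.35522858 0.10233906] [245.39527108 147.25434867] [(16, (np.float64(244.19), np.float64(147.81)), (np.int32(243), np.int32(145), np.int32(3), np.int32(7)))]
t 28.6 tcp [0.4973 0.3813 0.1252] yaw -74.66 w 0.618 F [ 0.3 -0.  -3.4] j [ 0.54  0.14  1.7   0.    1.3  -2.87]
linear [0.0002 0.001  0.0018] rot [ 0.12 -0.03 -0.56]
```

View pics/e5s.png

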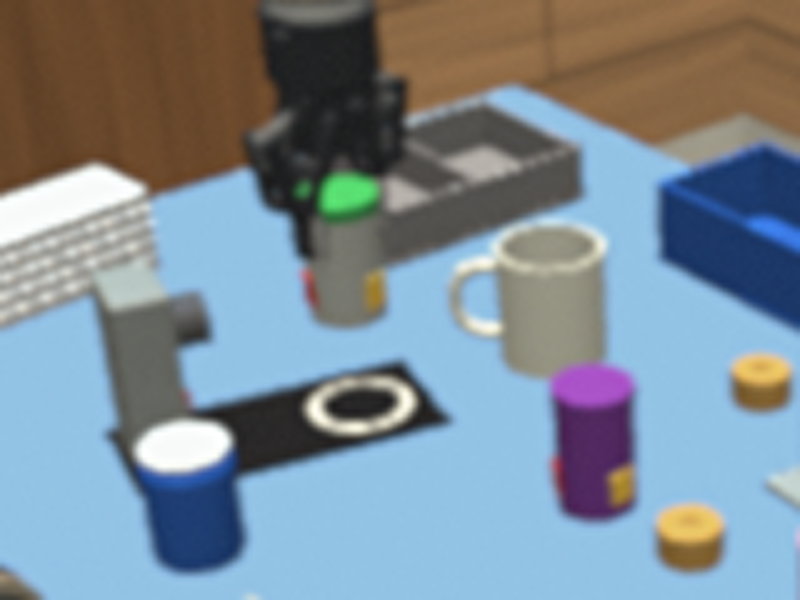

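apply_moves(commands=[{"linear":[0.0002,0.0008,0.0015],"delta_rot":[0,0,-0.5],"fingers":255},{"linear":[0.0002,0.0008,0.0015],"delta_rot":[0,0,-0.5],"fingers":255},{"linear":[0.0002,0.0008,0.0015],"delta_rot":[0,0,-0.5],"fingers":255},{"linear":[0.0002,0.0008,0.0015],"delta_rot":[0,0,-0.5],"fingers":255},{"linear":[0.0002,0.0008,0.0015],"delta_rot":[0,0,-0.5],"fingers":255},{"linear":[0.0002,0.0008,0.0015],"delta_rot":[0,0,-0.5],"fingers":255},{"linear":[0.0002,0.0008,0.0015],"delta_rot":[0,0,-0.5],"fingers":255},{"linear":[0.0002,0.0008,0.0015],"delta_rot":[0,0,-0.5],"fingers":255}])

```text
time: 29.4
tool_pos: [0.4974, 0.3813, 0.1247]
tool_rot: [0.0, 0.798, -0.603, -0.0]
contact_force: [-0.2, -0.5, -3.9]
gripper_width: 0.615
```

apply_moves(commands=[{"linear":[0,0,0],"delta_rot":[0,0,0],"fingers":255},{"linear":[0,0,0],"delta_rot":[0,0,0],"fingers":255},{"linear":[0,0,0],"delta_rot":[0,0,0],"fingers":255},{"linear":[0,0,0],"delta_rot":[0,0,0],"fingers":255},{"linear":[0,0,0],"delta_rot":[0,0,0],"fingers":255},{"linear":[0,0,0],"delta_rot":[0,0,0],"fingers":255},{"linear":[0,0,0],"delta_rot":[0,0,0],"fingers":255},{"linear":[0,0,0],"delta_rot":[0,0,0],"fingers":255}])

```text
time: 30.2
tool_pos: [0.4974, 0.3812, 0.1247]
tool_rot: [-0.0, 0.798, -0.603, 0.0]
contact_force: [0.6, 0.7, -3.3]
gripper_width: 0.618
```

```bash
python3 -c "
from inhand import *
go([.4964,.3808,.1234],285.9)
im,c=grab('wrist','e6',k=1.25)
for q in blob(im,(20,150,60),(34,255,255),100)[0]: print(q[0],q[1])
go([.4964,.3808,.1234],285.9)"
```

```text
t 30.2 tcp [0.4974 0.3812 0.1247] yaw -74.12 w 0.618 F [ 0.6  0.7 -3.3] j [ 0.54  0.14  1.7  -0.    1.3  -2.88]
linear [0.0001 0.0011 0.0013] rot [-0.   -0.   -0.02]
399 (np.float64(322.67), np.float64(204.73))
t 30.25 tcp [0.4974 0.3812 0.1247] yaw -74.12 w 0.622 F [-0.3  0.1 -4. ] j [ 0.54  0.14  1.7  -0.    1.3  -2.88]
linear [0.0001 0.0011 0.0013] rot [ 0.   -0.   -0.02]
```

View pics/e6.png

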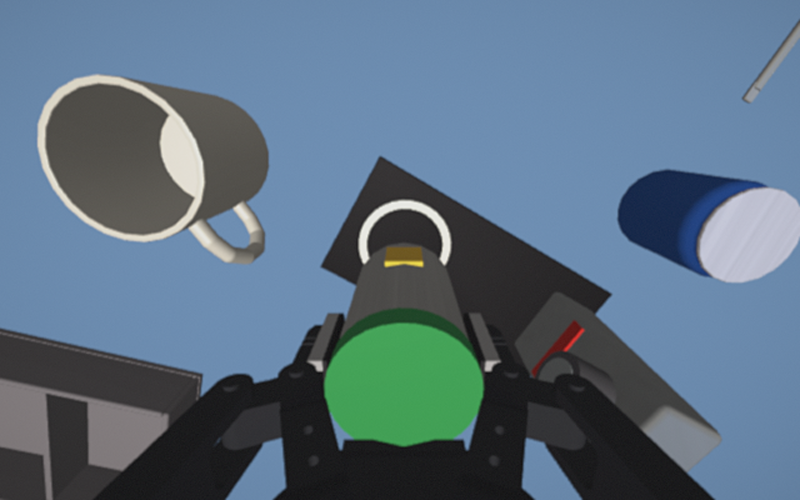

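apply_moves(commands=[{"linear":[0,0.001,0.0012],"delta_rot":[0,0,0],"fingers":255},{"linear":[0,0.001,0.0012],"delta_rot":[0,0,0],"fingers":255},{"linear":[0,0.001,0.0012],"delta_rot":[0,0,0],"fingers":255},{"linear":[0,0.001,0.0012],"delta_rot":[0,0,0],"fingers":255},{"linear":[0,0.001,0.0012],"delta_rot":[0,0,0],"fingers":255},{"linear":[0,0.001,0.0012],"delta_rot":[0,0,0],"fingers":255},{"linear":[0,0.001,0.0012],"delta_rot":[0,0,0],"fingers":255},{"linear":[0,0.001,0.0012],"delta_rot":[0,0,0],"fingers":255}])

```text
time: 31.05
tool_pos: [0.4964, 0.381, 0.1235]
tool_rot: [0.0, 0.798, -0.603, -0.0]
contact_force: [0.4, 0.1, -4.0]
gripper_width: 0.618
```

apply_moves(commands=[{"linear":[0,0,0],"delta_rot":[0,0,0],"fingers":255},{"linear":[0,0,0],"delta_rot":[0,0,0],"fingers":255},{"linear":[0,0,0],"delta_rot":[0,0,0],"fingers":255},{"linear":[0,0,0],"delta_rot":[0,0,0],"fingers":255},{"linear":[0,0,0],"delta_rot":[0,0,0],"fingers":255},{"linear":[0,0,0],"delta_rot":[0,0,0],"fingers":255},{"linear":[0,0,0],"delta_rot":[0,0,0],"fingers":255},{"linear":[0,0,0],"delta_rot":[0,0,0],"fingers":255}])

```text
time: 31.85
tool_pos: [0.4964, 0.381, 0.1235]
tool_rot: [0.0, 0.798, -0.603, -0.0]
contact_force: [0.9, 1.0, -4.3]
gripper_width: 0.614
```

apply_moves(commands=[{"linear":[0,0,0],"delta_rot":[0,0,3],"fingers":255},{"linear":[0,0,0],"delta_rot":[0,0,9],"fingers":255},{"linear":[0,0,0],"delta_rot":[0,0,17],"fingers":255},{"linear":[0,0,0],"delta_rot":[0,0,25],"fingers":255},{"linear":[0,0,0],"delta_rot":[0,0,33],"fingers":255},{"linear":[0,0,0],"delta_rot":[0,0,41],"fingers":255},{"linear":[0,0,0],"delta_rot":[0,0,49],"fingers":255},{"linear":[0,0,0],"delta_rot":[0,0,57],"fingers":255}])

```text
time: 32.65
tool_pos: [0.4964, 0.381, 0.1235]
tool_rot: [-0.0, -0.411, 0.912, -0.0]
contact_force: [-0.2, 0.7, -4.6]
gripper_width: 0.615
```

```bash
python3 -c "
from inhand import *
go([.4964,.3808,.1232],165.9)"
```

```text
t 32.65 tcp [0.4964 0.381  0.1235] yaw -131.44 w 0.615 F [-0.2  0.7 -4.6] j [ 0.54  0.14  1.7  -0.    1.3  -1.88]
linear [ 0.0001 -0.0001  0.0003] rot [-0.   -0.   62.66]
```

apply_moves(commands=[{"linear":[0,0,0],"delta_rot":[0,0,8],"fingers":255},{"linear":[0,0,0],"delta_rot":[0,0,16],"fingers":255},{"linear":[0,0,0],"delta_rot":[0,0,24],"fingers":255},{"linear":[0,0,0],"delta_rot":[0,0,32],"fingers":255},{"linear":[0,0,0],"delta_rot":[0,0,40],"fingers":255},{"linear":[0,0,0],"delta_rot":[0,0,48],"fingers":255},{"linear":[0,0,0],"delta_rot":[0,0,56],"fingers":255},{"linear":[0,0,0],"delta_rot":[0,0,62.6],"fingers":255}])

```text
time: 33.45
tool_pos: [0.4964, 0.381, 0.1235]
tool_rot: [-0.0, 0.122, 0.993, -0.0]
contact_force: [-0.3, -0.2, -4.4]
gripper_width: 0.617
```

apply_moves(commands=[{"linear":[0,0,0],"delta_rot":[0,0,0],"fingers":255},{"linear":[0,0,0],"delta_rot":[0,0,0],"fingers":255},{"linear":[0,0,0],"delta_rot":[0,0,0],"fingers":255},{"linear":[0,0,0],"delta_rot":[0,0,0],"fingers":255},{"linear":[0,0,0],"delta_rot":[0,0,0],"fingers":255},{"linear":[0,0,0],"delta_rot":[0,0,0],"fingers":255},{"linear":[0,0,0],"delta_rot":[0,0,0],"fingers":255},{"linear":[0,0,0],"delta_rot":[0,0,0],"fingers":255}])

```text
time: 34.25
tool_pos: [0.4964, 0.381, 0.1235]
tool_rot: [-0.0, 0.119, 0.993, -0.0]
contact_force: [-0.1, -0.3, -4.1]
gripper_width: 0.62
```

```bash
python3 -c "
from inhand import *
go([.4964,.3808,.1232],165.9)
im,c=grab('wrist','e7',k=1.25)
for q in blob(im,(20,150,60),(34,255,255),100)[0]: print(q[0],q[1])
"
```

```text
t 34.25 tcp [0.4964 0.381  0.1235] yaw 166.29 w 0.62 F [-0.1 -0.3 -4.1] j [ 0.54  0.14  1.7  -0.    1.3  -0.8 ]
linear [-0.     -0.0002  0.0003] rot [-0.   -0.    0.39]
397 (np.float64(322.57), np.float64(204.74))
```

View pics/e7.png

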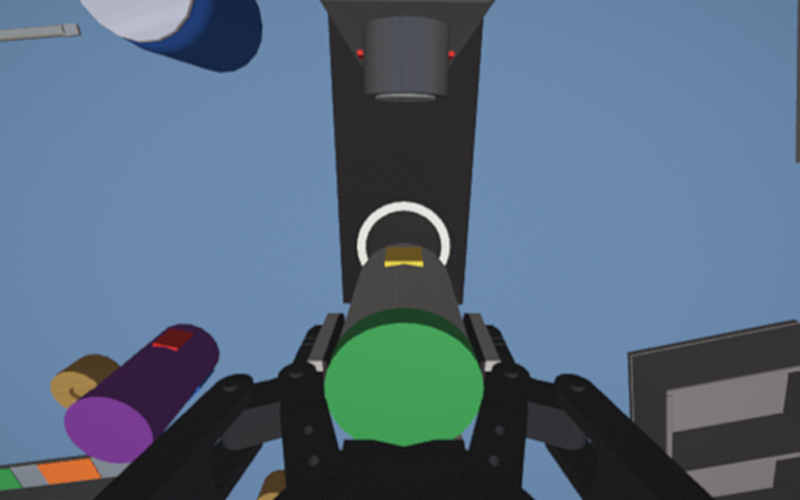

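Yellow (404,263) lines up with the lens (405,95). I'll hold a bit more and then turn to blue.

apply_moves(commands=[{"linear":[0,0,0],"delta_rot":[0,0,0],"fingers":255},{"linear":[0,0,0],"delta_rot":[0,0,0],"fingers":255},{"linear":[0,0,0],"delta_rot":[0,0,0],"fingers":255},{"linear":[0,0,0],"delta_rot":[0,0,0],"fingers":255},{"linear":[0,0,0],"delta_rot":[0,0,0],"fingers":255},{"linear":[0,0,0],"delta_rot":[0,0,8],"fingers":255},{"linear":[0,0,0],"delta_rot":[0,0,16],"fingers":255},{"linear":[0,0,0],"delta_rot":[0,0,24],"fingers":255}])

```text
time: 35.1
tool_pos: [0.4964, 0.381, 0.1235]
tool_rot: [-0.0, 0.326, 0.945, -0.0]
contact_force: [0.5, 0.2, -4.8]
gripper_width: 0.619
```

apply_moves(commands=[{"linear":[0,0,0],"delta_rot":[0,0,8],"fingers":255},{"linear":[0,0,0],"delta_rot":[0,0,16],"fingers":255},{"linear":[0,0,0],"delta_rot":[0,0,24],"fingers":255},{"linear":[0,0,0],"delta_rot":[0,0,32],"fingers":255},{"linear":[0,0,0],"delta_rot":[0,0,40],"fingers":255},{"linear":[0,0,0],"delta_rot":[0,0,48],"fingers":255},{"linear":[0,0,0],"delta_rot":[0,0,56],"fingers":255},{"linear":[0,0,0],"delta_rot":[0,0,64],"fingers":255}])

```text
time: 35.9
tool_pos: [0.4964, 0.381, 0.1235]
tool_rot: [0.0, 0.777, 0.629, 0.0]
contact_force: [-0.8, 0.3, -3.6]
gripper_width: 0.617
```

```bash
python3 -c "
from inhand import *
go([.4964,.3808,.1232],45.9)"
```

```text
t 35.9 tcp [0.4964 0.381  0.1235] yaw 77.95 w 0.617 F [-0.8  0.3 -3.6] j [ 0.54  0.14  1.7  -0.    1.3   0.75]
linear [-0.0002  0.      0.0003] rot [ 0.   -0.   32.05]
```

apply_moves(commands=[{"linear":[0,0,0],"delta_rot":[0,0,8],"fingers":255},{"linear":[0,0,0],"delta_rot":[0,0,16],"fingers":255},{"linear":[0,0,0],"delta_rot":[0,0,24],"fingers":255},{"linear":[0,0,0],"delta_rot":[0,0,30],"fingers":255},{"linear":[0,0,0],"delta_rot":[0,0,32],"fingers":255},{"linear":[0,0,0],"delta_rot":[0,0,32],"fingers":255},{"linear":[0,0,0],"delta_rot":[0,0,32],"fingers":255},{"linear":[0,0,0],"delta_rot":[0,0,32],"fingers":255}])

```text
time: 36.7
tool_pos: [0.4964, 0.381, 0.1235]
tool_rot: [-0.0, 0.919, 0.393, 0.0]
contact_force: [0.7, -0.1, -3.9]
gripper_width: 0.622
```

```bash
python3 -c "
from inhand import *
go([.4964,.3808,.1232],45.9)
im,c=grab('wrist','e8',k=1.25)
for q in blob(im,(20,150,60),(34,255,255),100)[0]: print(q[0],q[1])
grab('side','e8s',(170,90,330,210),5)"
```

```text
t 36.7 tcp [0.4964 0.381  0.1235] yaw 46.32 w 0.622 F [ 0.7 -0.1 -3.9] j [ 0.54  0.14  1.7  -0.    1.3   1.3 ]
linear [-0.0001  0.0001  0.0003] rot [ 0.   -0.    0.42]
401 (np.float64(322.67), np.float64(204.83))
```

View pics/e8s.png

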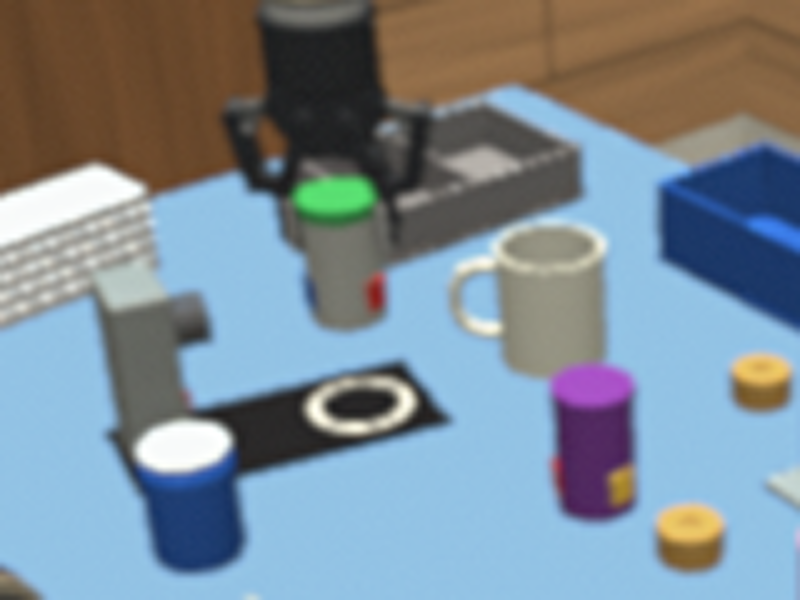

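apply_moves(commands=[{"linear":[0,0,0],"delta_rot":[0,0,0],"fingers":255},{"linear":[0,0,0],"delta_rot":[0,0,0],"fingers":255},{"linear":[0,0,0],"delta_rot":[0,0,0],"fingers":255},{"linear":[0,0,0],"delta_rot":[0,0,0],"fingers":255},{"linear":[0,0,0],"delta_rot":[0,0,0],"fingers":255},{"linear":[0,0,0],"delta_rot":[0,0,0],"fingers":255},{"linear":[0,0,0],"delta_rot":[0,0,0],"fingers":255},{"linear":[0,0,0],"delta_rot":[0,0,0],"fingers":255}])

```text
time: 37.6
tool_pos: [0.4964, 0.381, 0.1235]
tool_rot: [0.0, 0.92, 0.393, 0.0]
contact_force: [0.5, -0.4, -4.0]
gripper_width: 0.617
```

apply_moves(commands=[{"linear":[0,0,0],"delta_rot":[0,0,0],"fingers":255},{"linear":[0,0,0],"delta_rot":[0,0,0],"fingers":255},{"linear":[0,0,0],"delta_rot":[0,0,0],"fingers":255},{"linear":[0,0,-0.01],"delta_rot":[0,0,0],"fingers":255},{"linear":[0,0,-0.03],"delta_rot":[0,0,0],"fingers":255},{"linear":[0,0,-0.06],"delta_rot":[0,0,0],"fingers":255},{"linear":[0,0,-0.085],"delta_rot":[0,0,0],"fingers":255},{"linear":[0,0,-0.1],"delta_rot":[0,0,0],"fingers":255}])

```text
time: 38.4
tool_pos: [0.4975, 0.3816, 0.2274]
tool_rot: [-0.0, 0.92, 0.393, 0.002]
contact_force: [0.7, 0.3, -3.2]
gripper_width: 0.622
```

```bash
python3 -c "
from inhand import *
go([.60,.08,.255],85.2)"
```

```text
t 38.4 tcp [0.4975 0.3816 0.2274] yaw 46.29 w 0.622 F [ 0.7  0.3 -3.2] j [ 0.54  0.06  1.62 -0.    1.46  1.3 ]
linear [-0.147   0.2826 -0.0279] rot [  0.17  -0.23 -38.91]
```

apply_moves(commands=[{"linear":[-0.01,0.02,-0.005],"delta_rot":[0,0,-3],"fingers":255},{"linear":[-0.025,0.05,-0.012],"delta_rot":[0,0,-8],"fingers":255},{"linear":[-0.045,0.09,-0.02],"delta_rot":[0,0,-13],"fingers":255},{"linear":[-0.066,0.13,-0.028],"delta_rot":[0,0,-18],"fingers":255},{"linear":[-0.088,0.17,-0.028],"delta_rot":[0,0,-23],"fingers":255},{"linear":[-0.11,0.21,-0.028],"delta_rot":[0,0,-28],"fingers":255},{"linear":[-0.13,0.25,-0.028],"delta_rot":[0,0,-33],"fingers":255},{"linear":[-0.147,0.283,-0.028],"delta_rot":[0,0,-38.5],"fingers":255}])

```text
time: 39.2
tool_pos: [0.5996, 0.0768, 0.2516]
tool_rot: [0.0, 0.738, 0.675, -0.0]
contact_force: [0.0, 0.5, -3.6]
gripper_width: 0.621
```

```bash
python3 -c "
from inhand import *
go([.6698,-.0863,.22],85.2)"
```

```text
t 39.2 tcp [0.5996 0.0768 0.2516] yaw 84.94 w 0.621 F [ 0.   0.5 -3.6] j [ 0.   -0.01  1.64 -0.    1.51  0.09]
linear [-0.1562  0.0843  0.0316] rot [-0.    0.02 -0.26]
```

apply_moves(commands=[{"linear":[-0.03,0.016,0],"delta_rot":[0,0,-0.3],"fingers":255},{"linear":[-0.06,0.032,0],"delta_rot":[0,0,-0.3],"fingers":255},{"linear":[-0.09,0.049,0],"delta_rot":[0,0,-0.3],"fingers":255},{"linear":[-0.12,0.065,0.01],"delta_rot":[0,0,-0.3],"fingers":255},{"linear":[-0.145,0.078,0.02],"delta_rot":[0,0,-0.3],"fingers":255},{"linear":[-0.1562,0.0843,0.03],"delta_rot":[0,0,-0.3],"fingers":255},{"linear":[-0.1562,0.0843,0.03],"delta_rot":[0,0,-0.3],"fingers":255},{"linear":[-0.1562,0.0843,0.03],"delta_rot":[0,0,-0.3],"fingers":255}])

```text
time: 40.0
tool_pos: [0.6686, -0.0833, 0.2209]
tool_rot: [-0.001, 0.737, 0.676, -0.0]
contact_force: [-0.9, 0.1, -3.6]
gripper_width: 0.619
```

```bash
python3 -c "
from inhand import *
im,c=grab('wrist','f1',k=1.25)
for q in blob(im,(20,150,60),(34,255,255),100)[0]: print(q[0],q[1])
go([.6698,-.0863,.09],85.2)"
```

```text
395 (np.float64(322.63), np.float64(204.8))
t 40.05 tcp [ 0.6689 -0.0829  0.2217] yaw 85.14 w 0.618 F [-0.4 -0.1 -3.6] j [-0.23  0.17  1.5   0.    1.47 -0.15]
linear [-0.0034  0.0012  0.1317] rot [-0.01 -0.04 -0.06]
```

View pics/f1.png

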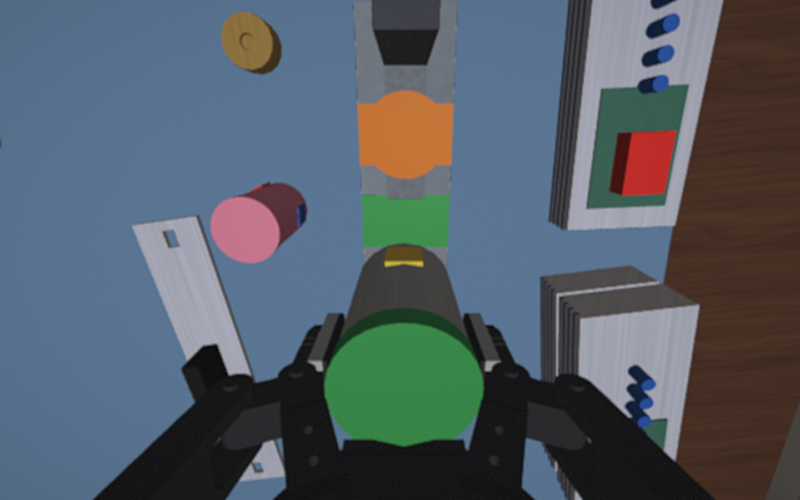

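apply_moves(commands=[{"linear":[-0.0034,0.0012,0.015],"delta_rot":[0,0,0],"fingers":255},{"linear":[-0.0034,0.0012,0.035],"delta_rot":[0,0,0],"fingers":255},{"linear":[-0.0034,0.0012,0.06],"delta_rot":[0,0,0],"fingers":255},{"linear":[-0.0034,0.0012,0.085],"delta_rot":[0,0,0],"fingers":255},{"linear":[-0.0034,0.0012,0.105],"delta_rot":[0,0,0],"fingers":255},{"linear":[-0.0034,0.0012,0.12],"delta_rot":[0,0,0],"fingers":255},{"linear":[-0.0034,0.0012,0.129],"delta_rot":[0,0,0],"fingers":255},{"linear":[-0.0034,0.0012,0.13],"delta_rot":[0,0,0],"fingers":255}])

```text
time: 40.85
tool_pos: [0.6692, -0.087, 0.0901]
tool_rot: [-0.001, 0.737, 0.676, -0.001]
contact_force: [0.8, 0.1, -4.3]
gripper_width: 0.619
```

```bash
python3 -c "
from inhand import *
im,c=grab('wrist','f2',k=1.25)
np.savez('pics/f2.npz',im=im,K=c[0],R=c[1],t=c[2])
for q in blob(im,(20,150,60),(34,255,255),100)[0]: print(q[0],q[1])
for q in blob(im,(5,150,120),(18,255,255),300)[0]: print('or',q,onz(c,q[1],.12))
grab('side','f2s',(290,130,450,250),5)
go([.6698,-.0863,.0772],85.2)"
```

```text
396 (np.float64(322.55), np.float64(204.8))
or (17703, (np.float64(322.73), np.float64(95.07)), (np.int32(250), np.int32(18), np.int32(146), np.int32(155))) [0.67709934 0.00099308 0.12      ]
t 40.95 tcp [ 0.6705 -0.0875  0.0922] yaw 85.1 w 0.62 F [-0.2 -0.4 -3.7] j [-0.24  0.28  1.59  0.    1.26 -0.15]
linear [ 0.0012 -0.0008  0.015 ] rot [ 0.07  0.01 -0.1 ]
```

View pics/f2.png

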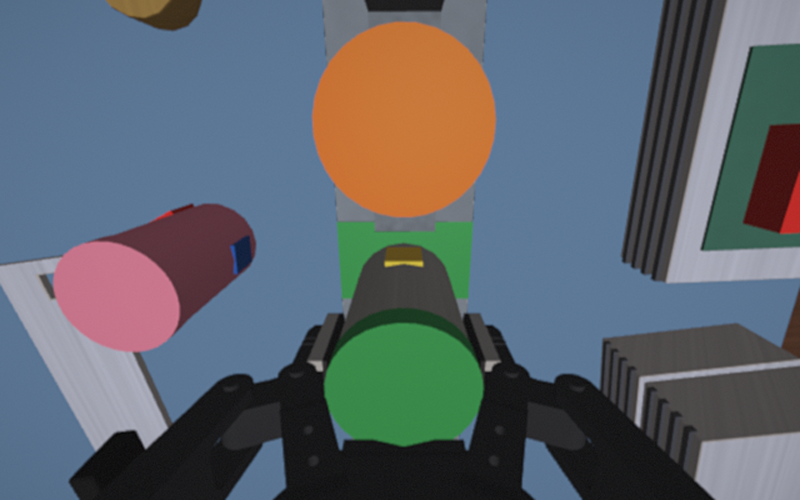

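View pics/f2s.png

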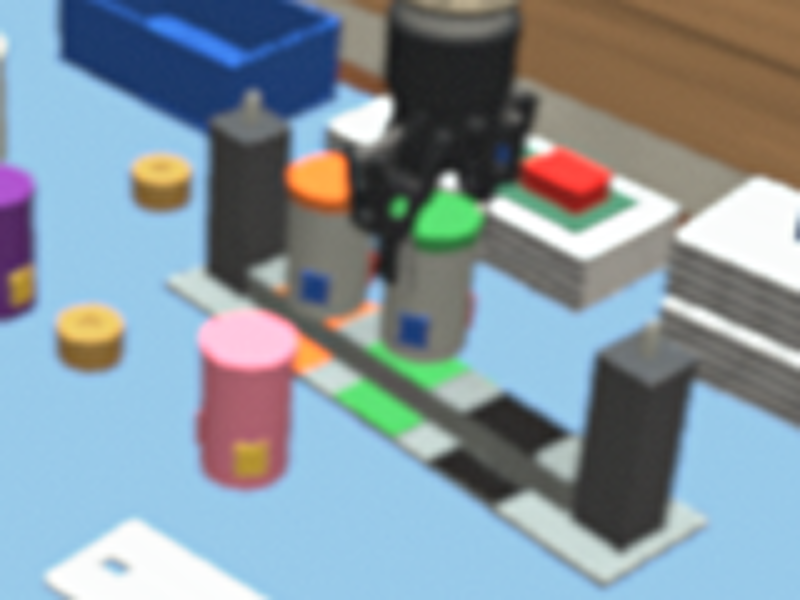

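```bash
python3 -c "
from h import *
d=np.load('pics/f2.npz'); c=(d['K'],d['R'],d['t']);im=d['im']
print([list(map(int,im[v,322])) for v in range(170,196,2)])
for v in (184,185,186): print(onz(c,(322.6,v),.03))
print(onz(c,(322.6,95.1),.12))
cv2.imwrite('pics/f2z.png',cv2.resize(im[160:245,260:390,::-1],None,fx=6,fy=6,interpolation=cv2.INTER_CUBIC))
"
```

```text
[[203, 115, 52], [202, 115, 58], [123, 114, 119], [108, 115, 122], [111, 116, 124], [109, 114, 122], [107, 112, 121], [96, 111, 110], [66, 146, 83], [65, 147, 82], [66, 147, 83], [66, 147, 83], [63, 105, 69]]
[ 0.67175152 -0.0576556   0.03      ]
[ 0.67168485 -0.05842417  0.03      ]
[ 0.67161802 -0.05919459  0.03      ]
[0.67705001 0.00098684 0.12      ]
```

View pics/f2z.png

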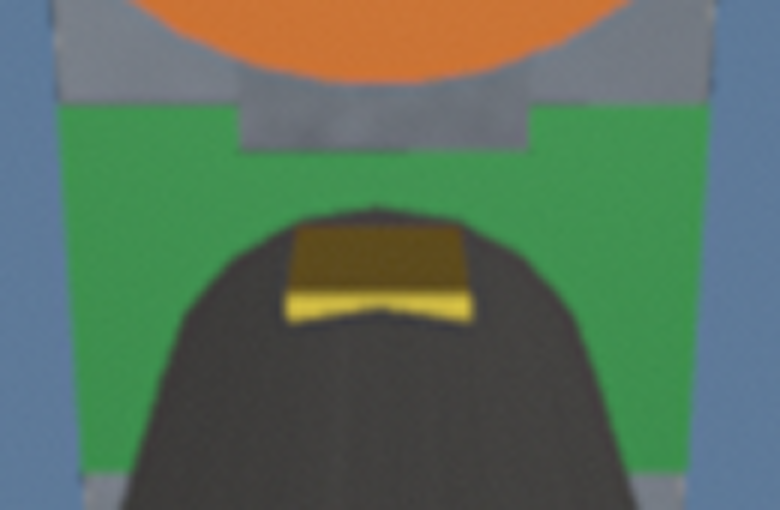

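apply_moves(commands=[{"linear":[0.0012,0,0.004],"delta_rot":[0,0,0],"fingers":255},{"linear":[0.0012,0,0.008],"delta_rot":[0,0,0],"fingers":255},{"linear":[0.0012,0,0.0105],"delta_rot":[0,0,0],"fingers":255},{"linear":[0.0012,0,0.012],"delta_rot":[0,0,0],"fingers":255},{"linear":[0.0012,0,0.013],"delta_rot":[0,0,0],"fingers":255},{"linear":[0.0012,0,0.014],"delta_rot":[0,0,0],"fingers":255},{"linear":[0.0012,0,0.0145],"delta_rot":[0,0,0],"fingers":255},{"linear":[0.0012,0,0.0145],"delta_rot":[0,0,0],"fingers":255}])

```text
time: 41.75
tool_pos: [0.6702, -0.0864, 0.0771]
tool_rot: [0.0, 0.737, 0.676, 0.0]
contact_force: [-0.5, -0.5, -3.9]
gripper_width: 0.622
```

```bash
python3 -c "
from inhand import *
go([.6698,-.0863,.0772],85.2)"
```

```text
t 41.75 tcp [ 0.6702 -0.0864  0.0771] yaw 85.08 w 0.622 F [-0.5 -0.5 -3.9] j [-0.24  0.3   1.6   0.    1.24 -0.15]
linear [ 0.0001 -0.0004 -0.0001] rot [ 0.01  0.   -0.12]
```

Not in contact yet, so I'll lower in half-millimetre steps.

apply_moves(commands=[{"linear":[0,0,0.0003],"delta_rot":[0,0,0],"fingers":255},{"linear":[0,0,0.0006],"delta_rot":[0,0,0],"fingers":255},{"linear":[0,0,0.0009],"delta_rot":[0,0,0],"fingers":255},{"linear":[0,0,0.0011],"delta_rot":[0,0,0],"fingers":255},{"linear":[0,0,0.0011],"delta_rot":[0,0,0],"fingers":255},{"linear":[0,0,0.0011],"delta_rot":[0,0,0],"fingers":255},{"linear":[0,0,0.0011],"delta_rot":[0,0,0],"fingers":255},{"linear":[0,0,0.0011],"delta_rot":[0,0,0],"fingers":255}])

```text
time: 42.55
tool_pos: [0.6703, -0.0865, 0.077]
tool_rot: [0.0, 0.737, 0.676, -0.0]
contact_force: [-3.9, 0.4, 5.7]
gripper_width: 0.619
```

Contact, about 9 N on the rail. I'll release and rise.

apply_moves(commands=[{"linear":[0,0,-0.0008],"delta_rot":[0,0,0],"fingers":255},{"linear":[0,0,-0.0008],"delta_rot":[0,0,0],"fingers":120},{"linear":[0,0,-0.0008],"delta_rot":[0,0,0],"fingers":40},{"linear":[0,0,-0.0008],"delta_rot":[0,0,0],"fingers":0},{"linear":[0,0,-0.0008],"delta_rot":[0,0,0],"fingers":0},{"linear":[0,0,-0.0008],"delta_rot":[0,0,0],"fingers":0},{"linear":[0,0,-0.01],"delta_rot":[0,0,0],"fingers":0},{"linear":[0,0,-0.025],"delta_rot":[0,0,0],"fingers":0}])

```text
time: 43.35
tool_pos: [0.6693, -0.0862, 0.1004]
tool_rot: [-0.001, 0.737, 0.676, -0.001]
contact_force: [0.3, -0.9, -0.6]
gripper_width: 0.998
```

apply_moves(commands=[{"linear":[0,0,-0.02],"delta_rot":[0,0,0],"fingers":0},{"linear":[0,0,-0.05],"delta_rot":[0,0,0],"fingers":0},{"linear":[0,0,-0.085],"delta_rot":[0,0,0],"fingers":0},{"linear":[0,0,-0.12],"delta_rot":[0,0,0],"fingers":0},{"linear":[-0.02,0,-0.15],"delta_rot":[0,0,0],"fingers":0},{"linear":[-0.04,0,-0.17],"delta_rot":[0,0,0],"fingers":0},{"linear":[-0.05,0,-0.17],"delta_rot":[0,0,0],"fingers":0},{"linear":[-0.05,0,-0.17],"delta_rot":[0,0,0],"fingers":0}])

```text
time: 44.15
tool_pos: [0.6659, -0.1373, 0.2718]
tool_rot: [0.001, 0.737, 0.675, 0.0]
contact_force: [-0.2, 0.0, 0.3]
gripper_width: 1.001
```

```bash
python3 -c "
from inhand import *
im,c=grab('wrist','g1',k=1.25)
np.savez('pics/g1.npz',im=im,K=c[0],R=c[1],t=c[2])
go([.43,-.247,.2],0)"
```

```text
t 44.2 tcp [ 0.6654 -0.1362  0.27  ] yaw 85.03 w 1.002 F [-0.3 -0.6 -1. ] j [-0.31  0.16  1.43  0.    1.55 -0.22]
linear [-0.1308 -0.2248  0.0702] rot [-9.000e-02  1.000e-02  8.503e+01]
```

View pics/g1.png

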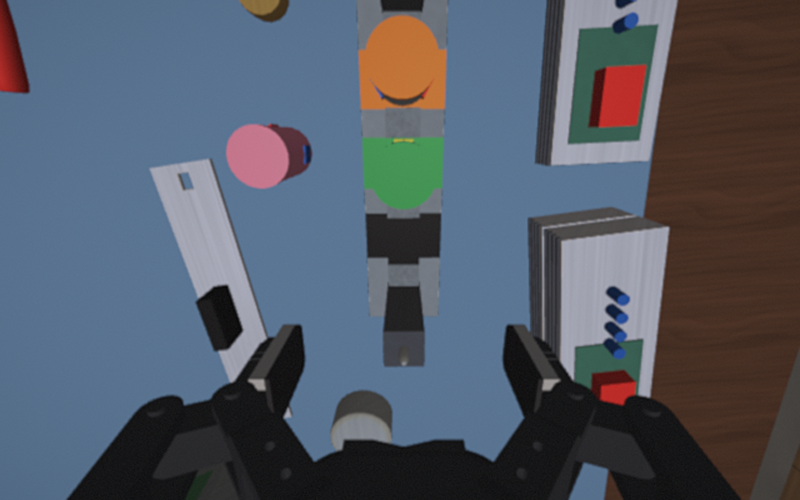

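Both cans stand on their spots. Next I'll look at the plate from above its handle.

```bash
python3 -c "
from inhand import *
go([.43,-.255,.28],93.5)"
```

```text
t 44.2 tcp [ 0.6654 -0.1362  0.27  ] yaw 85.03 w 1.002 F [-0.3 -0.6 -1. ] j [-0.31  0.16  1.43  0.    1.55 -0.22]
linear [-0.1387 -0.2242 -0.0098] rot [-0.06 -0.05 -8.47]
```

apply_moves(commands=[{"linear":[-0.01,-0.016,-0.005],"delta_rot":[0,0,-1],"fingers":0},{"linear":[-0.03,-0.048,-0.01],"delta_rot":[0,0,-3],"fingers":0},{"linear":[-0.055,-0.09,-0.01],"delta_rot":[0,0,-5],"fingers":0},{"linear":[-0.08,-0.13,-0.01],"delta_rot":[0,0,-7],"fingers":0},{"linear":[-0.105,-0.17,-0.01],"delta_rot":[0,0,-8.5],"fingers":0},{"linear":[-0.127,-0.205,-0.01],"delta_rot":[0,0,-8.5],"fingers":0},{"linear":[-0.1387,-0.2242,-0.01],"delta_rot":[0,0,-8.5],"fingers":0},{"linear":[-0.1387,-0.2242,-0.01],"delta_rot":[0,0,-8.5],"fingers":0}])

```text
time: 45.0
tool_pos: [0.4284, -0.255, 0.2789]
tool_rot: [-0.002, 0.686, 0.728, -0.0]
contact_force: [-0.6, -0.7, -0.8]
gripper_width: 1.0
```

```bash
python3 -c "
from inhand import *
im,c=grab('wrist','g2',k=1.25)
np.savez('pics/g2.npz',im=im,K=c[0],R=c[1],t=c[2])
im,c=grab('top','g2t')
go([.43,-.247,.2],93.5)"
```

```text
t 45.1 tcp [ 0.4304 -0.2543  0.2794] yaw 93.58 w 0.998 F [ 0.5 -0.7  0.2] j [-0.68 -0.28  1.84  0.    1.58 -0.75]
linear [0.0072 0.0002 0.0794] rot [-0.06 -0.12  0.08]
```

View pics/g2.png

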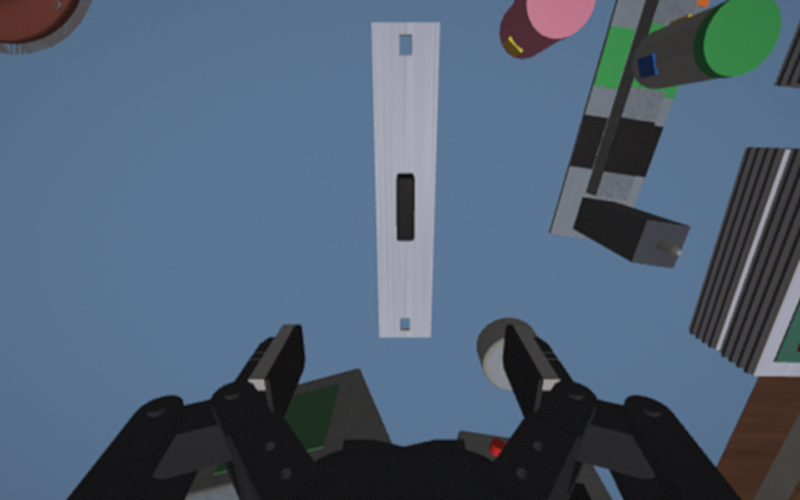

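View pics/g2t.png

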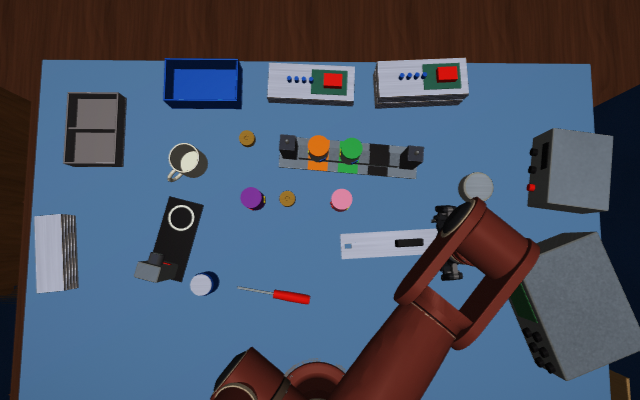

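```bash
python3 - <<'E'
from h import *
d=np.load('pics/g2.npz'); c=(d['K'],d['R'],d['t']);im=d['im']
g=im.astype(int).sum(2); m=((g>400)).astype(np.uint8); m[:, :285]=0; m[:,365:]=0; m[275:]=0
cn,hi=cv2.findContours(m,cv2.RETR_CCOMP,cv2.CHAIN_APPROX_NONE)
for k in cn:
    if cv2.contourArea(k)>15:
        r=cv2.minAreaRect(k); M=cv2.moments(k); ce=(M['m10']/M['m00'],M['m01']/M['m00'])
        P=np.array([onz(c,p,.006) for p in cv2.boxPoints(r)])
        print(round(cv2.contourArea(k)),np.round(ce,1),'z6',np.round(onz(c,ce,.006)[:2],4),'z51',np.round(onz(c,ce,.051)[:2],4))
        Q=np.array([onz(c,p[0],.006)[:2] for p in k]).astype(np.float32); rr=cv2.minAreaRect(Q); print('   rect',np.round(rr[0],4),np.round(rr[1],4),round(rr[2],2))
E
```

```text
12016 [323.9 137.6] z6 [ 0.4272 -0.2135] z51 [ 0.4269 -0.2089]
   rect [ 0.4292 -0.2488] [0.0715 0.3711] 3.35
92 [323.4 259.4] z6 [ 0.4385 -0.4136] z51 [ 0.4369 -0.3873]
   rect [ 0.4387 -0.4138] [0.0152 0.021 ] 3.45
884 [324.  165.1] z6 [ 0.4298 -0.2538] z51 [ 0.4292 -0.2448]
   rect [ 0.43   -0.2549] [0.0247 0.0846] 3.41
192 [324.4  35. ] z6 [ 0.4201 -0.0835] z51 [ 0.4205 -0.093 ]
   rect [ 0.4196 -0.0837] [0.0154 0.0205] 3.86
```

```bash
python3 -c "
from inhand import *
go([.4292,-.2487,.11],93.3)"
```

```text
t 45.1 tcp [ 0.4304 -0.2543  0.2794] yaw 93.58 w 0.998 F [ 0.5 -0.7  0.2] j [-0.68 -0.28  1.84  0.    1.58 -0.75]
linear [ 0.0053 -0.0007  0.1694] rot [-0.06 -0.12  0.28]
```

apply_moves(commands=[{"linear":[0.003,-0.0007,0.02],"delta_rot":[0,0,0.3],"fingers":0},{"linear":[0.0053,-0.0007,0.05],"delta_rot":[0,0,0.3],"fingers":0},{"linear":[0.0053,-0.0007,0.085],"delta_rot":[0,0,0.3],"fingers":0},{"linear":[0.0053,-0.0007,0.12],"delta_rot":[0,0,0.3],"fingers":0},{"linear":[0.0053,-0.0007,0.15],"delta_rot":[0,0,0.3],"fingers":0},{"linear":[0.0053,-0.0007,0.165],"delta_rot":[0,0,0.3],"fingers":0},{"linear":[0.0053,-0.0007,0.1694],"delta_rot":[0,0,0.3],"fingers":0},{"linear":[0.0053,-0.0007,0.1694],"delta_rot":[0,0,0.3],"fingers":0}])

```text
time: 45.9
tool_pos: [0.4301, -0.2496, 0.1115]
tool_rot: [-0.0, 0.686, 0.727, 0.0]
contact_force: [0.2, 0.3, 0.0]
gripper_width: 0.998
```

```bash
cat > pl.py <<'E'
from h import *
def plate(name,zt=.006):
    im,c=grab('wrist',name,k=1.25)
    g=im.astype(int).sum(2); m=((g>400)).astype(np.uint8); m[:, :230]=0; m[:,415:]=0; m[330:]=0
    cn,hi=cv2.findContours(m,cv2.RETR_CCOMP,cv2.CHAIN_APPROX_NONE)
    s=state();Rm=q2R(s['tool_rot'])
    for k in cn:
        if cv2.contourArea(k)>100:
            M=cv2.moments(k); ce=(M['m10']/M['m00'],M['m01']/M['m00']); Q=np.array([onz(c,p[0],zt)[:2] for p in k]).astype(np.float32); rr=cv2.minAreaRect(Q)
            W=onz(c,ce,zt); print(round(cv2.contourArea(k)),np.round(ce,1),'z',np.round(W[:2],4),'tool',np.round(Rm.T@(W-s['tool_pos']),4),'rect',np.round(rr[0],4),np.round(rr[1],4),round(rr[2],2))
            if cv2.contourArea(k)<3000: print('  z+45mm', np.round(onz(c,ce,zt+.045)[:2],4))
    return im,c
E
python3 -c "
from pl import *
plate('g3')
go([.4292,-.2487,.015],93.3)"
```

```text
25346 [321.6 154.4] z [ 0.4268 -0.2056] tool [ 0.0448 -0.0013  0.1066] rect [ 0.429  -0.2444] [0.0699 0.3079] 3.33
2508 [321.4 210.9] z [ 0.4296 -0.2587] tool [-0.0084 -0.0016  0.1067] rect [ 0.4292 -0.2613] [0.0267 0.0961] 4.09
  z+45mm [ 0.4288 -0.2417]
t 45.95 tcp [ 0.4305 -0.2501  0.1127] yaw 93.32 w 0.999 F [-0.1  0.  -0.4] j [-0.68 -0.15  2.01  0.    1.28 -0.73]
linear [ 0.0016 -0.0014  0.0976] rot [0.07 0.06 0.02]
```

View pics/g3.png

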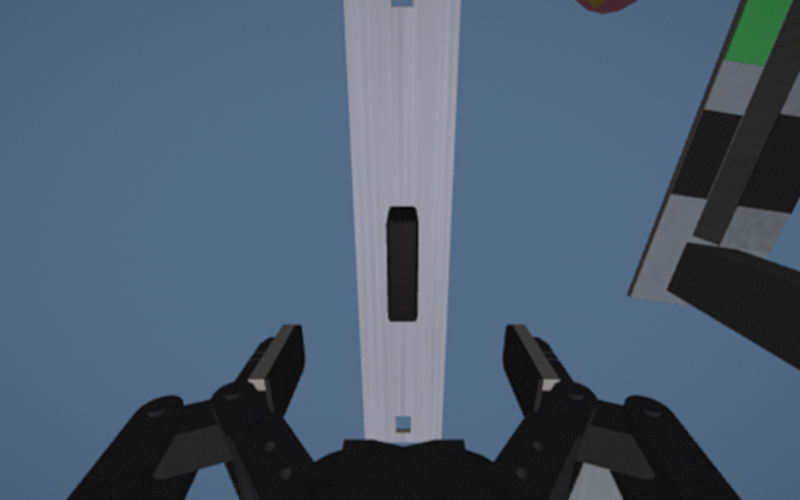

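apply_moves(commands=[{"linear":[0.0016,-0.0014,0.015],"delta_rot":[0,0,0],"fingers":0},{"linear":[0.0016,-0.0014,0.035],"delta_rot":[0,0,0],"fingers":0},{"linear":[0.0016,-0.0014,0.055],"delta_rot":[0,0,0],"fingers":0},{"linear":[0.0016,-0.0014,0.072],"delta_rot":[0,0,0],"fingers":0},{"linear":[0.0016,-0.0014,0.084],"delta_rot":[0,0,0],"fingers":0},{"linear":[0.0016,-0.0014,0.092],"delta_rot":[0,0,0],"fingers":0},{"linear":[0.0016,-0.0014,0.096],"delta_rot":[0,0,0],"fingers":0},{"linear":[0.0016,-0.0014,0.096],"delta_rot":[0,0,0],"fingers":0}])

```text
time: 46.75
tool_pos: [0.4281, -0.2484, 0.0154]
tool_rot: [-0.0, 0.687, 0.727, 0.0]
contact_force: [-0.4, 0.1, -0.4]
gripper_width: 0.996
```

```bash
python3 -c "
from pl import *
plate('g4')
go([.4292,-.2487,.016],93.3)"
```

```text
36068 [324.3 136.2] z [ 0.4252 -0.1791] tool [0.0696 0.0008 0.0099] rect [ 0.4271 -0.2125] [0.0699 0.1887] 3.32
t 46.8 tcp [ 0.4284 -0.2487  0.0159] yaw 93.28 w 0.999 F [-0.3 -0.1 -1.2] j [-0.68 -0.01  2.07 -0.    1.09 -0.73]
linear [-0.0001  0.0008 -0.0001] rot [ 0.03  0.03 -0.02]
```

View pics/g4.png

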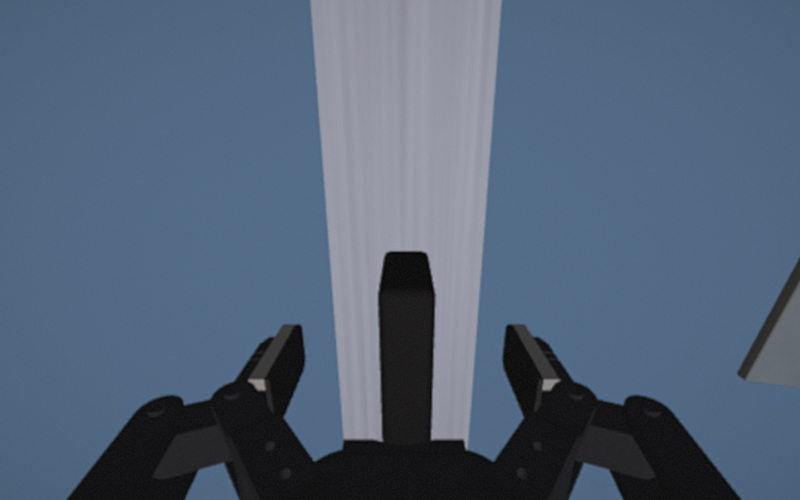

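apply_moves(commands=[{"linear":[0,0.0008,0],"delta_rot":[0,0,0],"fingers":80},{"linear":[0,0.0008,0],"delta_rot":[0,0,0],"fingers":160},{"linear":[0,0.0008,0],"delta_rot":[0,0,0],"fingers":220},{"linear":[0,0.0008,0],"delta_rot":[0,0,0],"fingers":255},{"linear":[0,0.0008,0],"delta_rot":[0,0,0],"fingers":255},{"linear":[0,0.0008,0],"delta_rot":[0,0,0],"fingers":255},{"linear":[0,0.0008,0],"delta_rot":[0,0,0],"fingers":255},{"linear":[0,0.0008,0],"delta_rot":[0,0,0],"fingers":255}])

```text
time: 47.6
tool_pos: [0.4292, -0.2485, 0.0158]
tool_rot: [0.0, 0.687, 0.727, 0.0]
contact_force: [1.3, 0.1, 1.4]
gripper_width: 0.226
```

```bash
python3 -c "
from pl import *
plate('g5')
go([.4292,-.2487,.2],93.3)"
```

```text
31806 [322.4 115.2] z [ 0.4247 -0.1687] tool [0.08   0.0001 0.0098] rect [ 0.4263 -0.1956] [0.0702 0.1547] 3.24
t 47.65 tcp [ 0.4292 -0.2486  0.0158] yaw 93.28 w 0.226 F [2.3 0.1 1.9] j [-0.68 -0.01  2.07  0.    1.08 -0.73]
linear [-2.000e-04  1.000e-04 -1.842e-01] rot [ 0.05  0.03 -0.02]
```

apply_moves(commands=[{"linear":[0,0,-0.008],"delta_rot":[0,0,0],"fingers":255},{"linear":[0,0,-0.02],"delta_rot":[0,0,0],"fingers":255},{"linear":[0,0,-0.045],"delta_rot":[0,0,0],"fingers":255},{"linear":[0,0,-0.08],"delta_rot":[0,0,0],"fingers":255},{"linear":[0,0,-0.12],"delta_rot":[0,0,0],"fingers":255},{"linear":[0,0,-0.16],"delta_rot":[0,0,0],"fingers":255},{"linear":[0,0,-0.2],"delta_rot":[0,0,0],"fingers":255},{"linear":[0,0,-0.22],"delta_rot":[0,0,0],"fingers":255}])

```text
time: 48.45
tool_pos: [0.4295, -0.249, 0.2403]
tool_rot: [0.003, 0.687, 0.727, 0.0]
contact_force: [0.0, -0.5, -3.4]
gripper_width: 0.222
```

```bash
python3 -c "
from h import *
grab('wrist','g6',k=1.25)
go([.67,-.0863,.235],85.2)"
```

```text
t 48.5 tcp [ 0.4305 -0.2497  0.243 ] yaw 93.28 w 0.225 F [ 1.  -1.1 -0.8] j [-0.68 -0.27  1.89 -0.    1.51 -0.73]
linear [0.1494 0.2485 0.0087] rot [0.43 0.35 8.09]
```

View pics/g6.png

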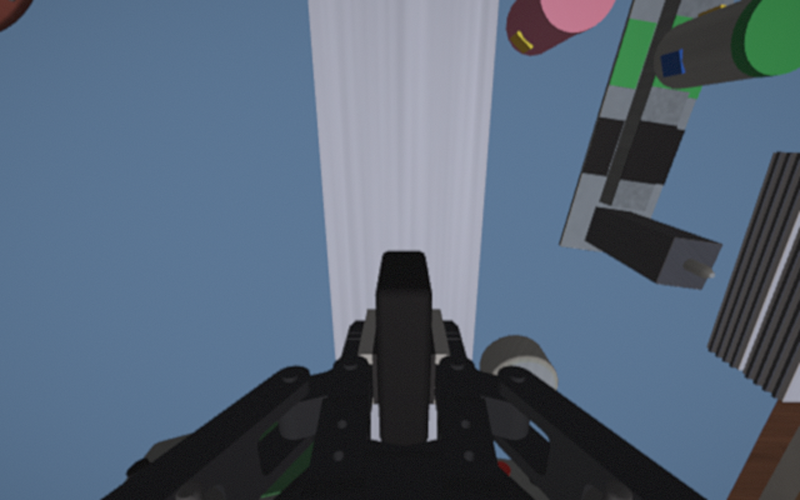

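apply_moves(commands=[{"linear":[0.01,0.016,0],"delta_rot":[0,0,1],"fingers":255},{"linear":[0.026,0.044,0],"delta_rot":[0,0,3],"fingers":255},{"linear":[0.048,0.08,0],"delta_rot":[0,0,4],"fingers":255},{"linear":[0.072,0.12,0],"delta_rot":[0,0,5],"fingers":255},{"linear":[0.096,0.16,0],"delta_rot":[0,0,6],"fingers":255},{"linear":[0.12,0.2,0],"delta_rot":[0,0,7],"fingers":255},{"linear":[0.14,0.233,0],"delta_rot":[0,0,8],"fingers":255},{"linear":[0.148,0.246,0],"delta_rot":[0,0,8],"fingers":255}])

```text
time: 49.3
tool_pos: [0.667, -0.0838, 0.2332]
tool_rot: [-0.001, 0.735, 0.678, -0.001]
contact_force: [-0.1, -0.5, -4.7]
gripper_width: 0.223
```

```bash
python3 -c "
from h import *
go([.67,-.0863,.235],85.2)
grab('side','h1',(260,90,480,255),3.6)
im,c=grab('top','h1t',(260,110,460,220),4)
go([.67,-.0863,.235],85.2)"
```

```text
t 49.3 tcp [ 0.667  -0.0838  0.2332] yaw 85.43 w 0.223 F [-0.1 -0.5 -4.7] j [-0.24  0.16  1.49  0.    1.49 -0.16]
linear [-0.0022  0.0032 -0.0018] rot [-0.16 -0.07  0.23]
t 49.4 tcp [ 0.6661 -0.085   0.2335] yaw 85.43 w 0.227 F [-0.2  0.1 -4.1] j [-0.24  0.16  1.49 -0.    1.49 -0.16]
linear [-0.001   0.004  -0.0015] rot [-0.19 -0.03  0.23]
```

View pics/h1.png

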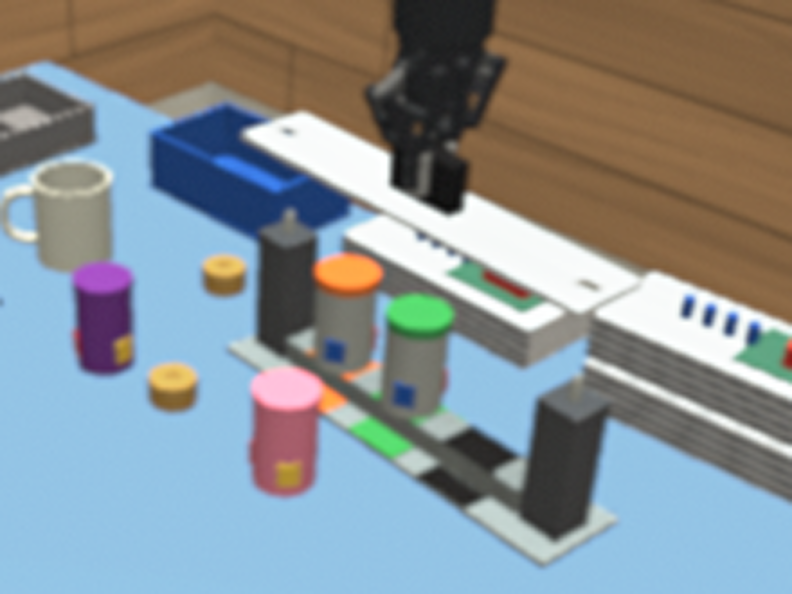

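View pics/h1t.png

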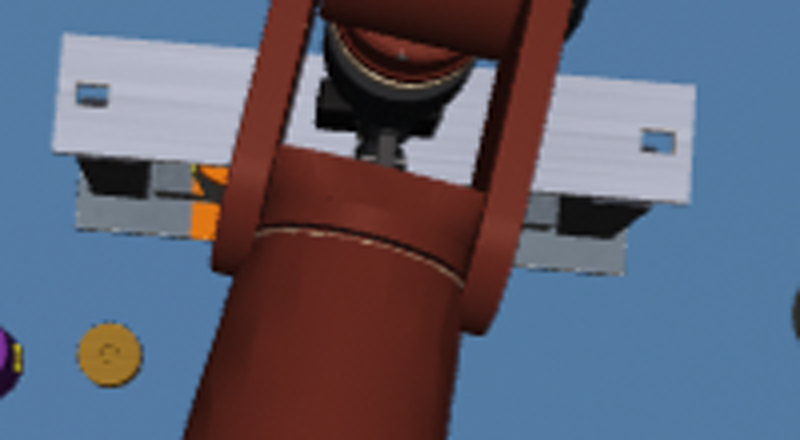

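```bash
cat > slots.py <<'E'
from h import *
def slots(name,off=.0098):
    s=state(); im,c=grab('top',name,(260,110,460,220),4); s=state()
    zt=s['tool_pos'][2]-off
    y=np.radians(yaw_tool()); d=np.array([np.cos(y),np.sin(y)]); t=s['tool_pos']
    res=[]
    for sg in (1,-1):
        e=t[:2]+sg*.165*d; p=proj(c,np.r_[e,zt])
        u0,v0=np.round(p).astype(int); w=im[v0-9:v0+10,u0-11:u0+12].astype(int)
        k=np.clip(150*3- w.sum(2),0,None)*((w[:,:,2]-w[:,:,0]>15)|(w.sum(2)<330)); 
        m=((w.sum(2)<430)).astype(np.uint8); n,l,st,ce=cv2.connectedComponentsWithStats(m,connectivity=4)
        best=[(st[i,4],ce[i]+[u0-11,v0-9],st[i,:4]) for i in range(1,n) if 8<st[i,4]<60 and st[i,0]>0 and st[i,1]>0 and st[i,0]+st[i,2]<23 and st[i,1]+st[i,3]<19]
        for b in best: 
            W=onz(c,b[1],zt); print(sg,'pred px',np.round(p,1),'slot px',np.round(b[1],2),b[0],'world',np.round(W[:2],4),'expected by tcp',np.round(e,4)); res.append(W)
    print('tcp',t,'yaw',np.degrees(y)); return im,c,res
E
python3 -c "
from slots import *
im,c,r=slots('h2t')
print(r and np.mean(r,0))
im0=cv2.imread('pics/g2t.png')[:,:,::-1]
cv2.imwrite('pics/pins.png',cv2.resize(np.hstack([im0[130:160,275:300],im0[140:170,404:429]])[:,:,::-1],None,fx=14,fy=14,interpolation=cv2.INTER_CUBIC))
"
```

```text
1 pred px [283.4 134. ] slot px [283.31 133.98] 49 world [0.6786 0.0787] expected by tcp [0.6786 0.0783]
-1 pred px [425.1 146.2] slot px [424.61 145.51] 49 world [ 0.6534 -0.2495] expected by tcp [ 0.6519 -0.2506]
tcp [ 0.6652366  -0.08610876  0.2338048 ] yaw 85.35362555399932
[ 0.66602754 -0.08543541  0.2240048 ]
```

View pics/pins.png

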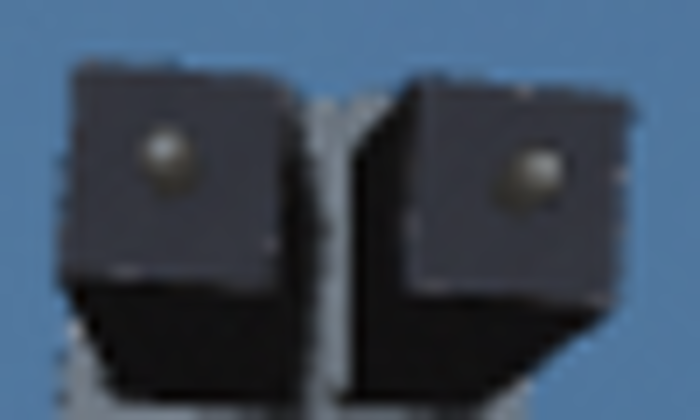

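apply_moves(commands=[{"linear":[-0.001,0.003,0],"delta_rot":[0,0,0.2],"fingers":255},{"linear":[-0.001,0.003,0],"delta_rot":[0,0,0.2],"fingers":255},{"linear":[-0.001,0.003,0],"delta_rot":[0,0,0.2],"fingers":255},{"linear":[-0.001,0.003,0],"delta_rot":[0,0,0.2],"fingers":255},{"linear":[-0.001,0.003,0],"delta_rot":[0,0,0.2],"fingers":255},{"linear":[-0.001,0.003,0],"delta_rot":[0,0,0.2],"fingers":255},{"linear":[-0.001,0.003,0],"delta_rot":[0,0,0.2],"fingers":255},{"linear":[-0.001,0.003,0],"delta_rot":[0,0,0.2],"fingers":255}])

```text
time: 50.25
tool_pos: [0.6689, -0.0877, 0.2355]
tool_rot: [0.0, 0.737, 0.676, -0.0]
contact_force: [-0.1, -0.6, -4.3]
gripper_width: 0.223
```

```bash
python3 -c "
from slots import *
im,c,r=slots('h3t')
print(r and np.mean(r,0))
for z,ps in ((.146,((286.3,140.2),(417.1,151.3))),(.124,((287.2,141.8),(416.2,153.1)))):
    W=np.array([onz(c,p,z) for p in ps]); print(z,np.round(W,4),W.mean(0),np.degrees(np.arctan2(*(W[0]-W[1])[[1,0]])))
go([.67,-.0863,.235],85.2)"
```

```text
1 pred px [284.1 132. ] slot px [284.26 132.24] 50 world [0.6823 0.0763] expected by tcp [0.683  0.0767]
-1 pred px [425.9 144.8] slot px [426.19 144.69] 48 world [ 0.655  -0.2528] expected by tcp [ 0.6547 -0.2521]
tcp [ 0.66887028 -0.08769615  0.23549122] yaw 85.08594655163355
[ 0.66865805 -0.08822638  0.22569122]
0.146 [[ 0.683   0.0779  0.146 ]
 [ 0.6567 -0.25    0.146 ]] [ 0.66980959 -0.08608303  0.146     ] 85.41139517518782
0.124 [[ 0.6842  0.0773  0.124 ]
 [ 0.6568 -0.2528  0.124 ]] [ 0.67046079 -0.08774227  0.124     ] 85.25189989443818
t 50.3 tcp [ 0.6689 -0.0877  0.2355] yaw 85.09 w 0.227 F [ 0.2  0.2 -4.6] j [-0.24  0.17  1.48 -0.    1.49 -0.15]
linear [0.0015 0.001  0.0005] rot [-0.   -0.   -0.11]
```

apply_moves(commands=[{"linear":[0.0015,0.001,0.01],"delta_rot":[0,0,-0.15],"fingers":255},{"linear":[0.0015,0.001,0.025],"delta_rot":[0,0,-0.15],"fingers":255},{"linear":[0.0015,0.001,0.04],"delta_rot":[0,0,-0.15],"fingers":255},{"linear":[0.0015,0.001,0.052],"delta_rot":[0,0,-0.15],"fingers":255},{"linear":[0.0015,0.001,0.06],"delta_rot":[0,0,-0.15],"fingers":255},{"linear":[0.0015,0.001,0.065],"delta_rot":[0,0,-0.15],"fingers":255},{"linear":[0.0015,0.001,0.067],"delta_rot":[0,0,-0.15],"fingers":255},{"linear":[0.0015,0.001,0.067],"delta_rot":[0,0,-0.15],"fingers":255}])

```text
time: 51.1
tool_pos: [0.6702, -0.0864, 0.1687]
tool_rot: [0.0, 0.736, 0.677, 0.0]
contact_force: [0.6, -1.3, -4.2]
gripper_width: 0.226
```

apply_moves(commands=[{"linear":[0,0,0],"delta_rot":[0,0,0],"fingers":255},{"linear":[0,0,0],"delta_rot":[0,0,0],"fingers":255},{"linear":[0,0,0],"delta_rot":[0,0,0],"fingers":255},{"linear":[0,0,0],"delta_rot":[0,0,0],"fingers":255},{"linear":[0,0,0],"delta_rot":[0,0,0],"fingers":255},{"linear":[0,0,0],"delta_rot":[0,0,0],"fingers":255},{"linear":[0,0,0],"delta_rot":[0,0,0],"fingers":255},{"linear":[0,0,0],"delta_rot":[0,0,0],"fingers":255}])

```text
time: 51.9
tool_pos: [0.67, -0.0863, 0.1685]
tool_rot: [-0.0, 0.736, 0.677, -0.0]
contact_force: [-0.3, 0.2, -4.0]
gripper_width: 0.223
```

```bash
python3 -c "
from slots import *
go([.67,-.0863,.1685],85.25)
im,c,r=slots('h4t')
cv2.imwrite('pics/h4p.png',cv2.resize(np.hstack([im[125:155,270:300],im[137:167,404:434]])[:,:,::-1],None,fx=13,fy=13,interpolation=cv2.INTER_CUBIC))
grab('side','h4',(300,110,440,215),5.6)
go([.67,-.0863,.1685],85.25)"
```

```text
t 51.9 tcp [ 0.67   -0.0863  0.1685] yaw 85.23 w 0.223 F [-0.3  0.2 -4. ] j [-0.24  0.21  1.54 -0.    1.38 -0.16]
linear [ 0.  0. -0.] rot [-0.    0.   -0.02]
1 pred px [285.8 138.7] slot px [286.07 138.84] 43 world [0.6833 0.0775] expected by tcp [0.6837 0.0781]
-1 pred px [418.6 150.4] slot px [418.67 150.33] 45 world [ 0.6563 -0.251 ] expected by tcp [ 0.6563 -0.2508]
tcp [ 0.66997455 -0.08632214  0.168467  ] yaw 85.23166454606705
t 52.0 tcp [ 0.67   -0.0863  0.1685] yaw 85.23 w 0.227 F [-0.4 -0.2 -4.3] j [-0.24  0.21  1.54  0.    1.38 -0.15]
linear [ 0.  0. -0.] rot [-0.   -0.   -0.02]
```

View pics/h4p.png

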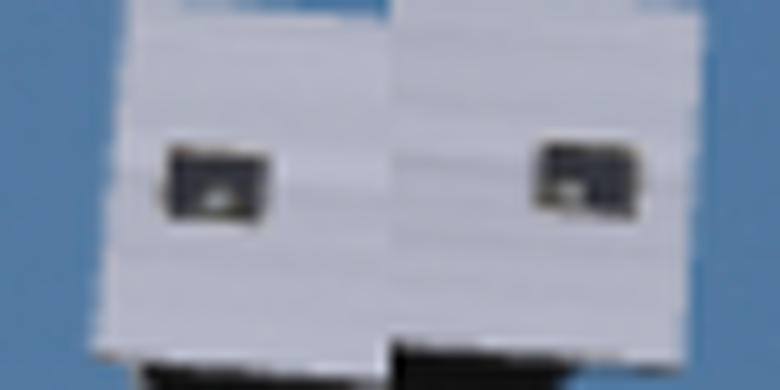

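View pics/h4.png

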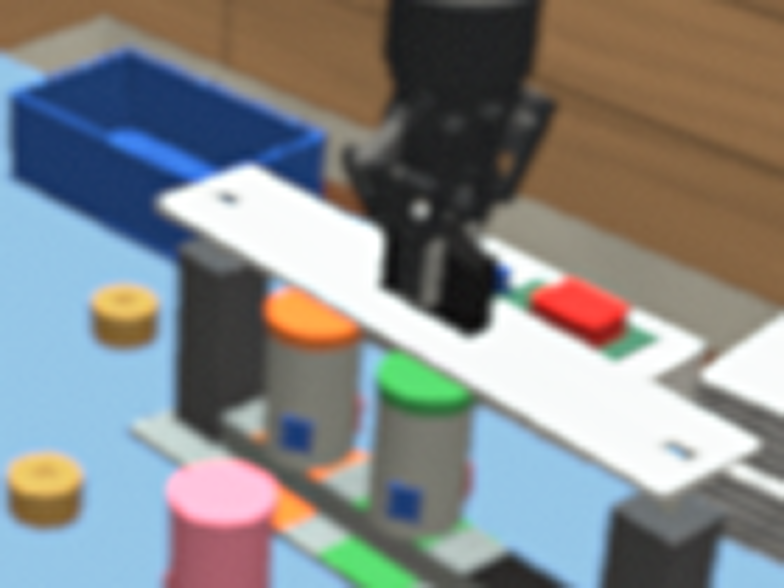

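The pin tips sit inside both slots where they should be once perspective is allowed for. I'll lower.

apply_moves(commands=[{"linear":[0,0,0.003],"delta_rot":[0,0,0],"fingers":255},{"linear":[0,0,0.006],"delta_rot":[0,0,0],"fingers":255},{"linear":[0,0,0.009],"delta_rot":[0,0,0],"fingers":255},{"linear":[0,0,0.012],"delta_rot":[0,0,0],"fingers":255},{"linear":[0,0,0.014],"delta_rot":[0,0,0],"fingers":255},{"linear":[0,0,0.016],"delta_rot":[0,0,0],"fingers":255},{"linear":[0,0,0.016],"delta_rot":[0,0,0],"fingers":255},{"linear":[0,0,0.016],"delta_rot":[0,0,0],"fingers":255}])

```text
time: 52.8
tool_pos: [0.67, -0.0864, 0.1525]
tool_rot: [0.0, 0.736, 0.677, 0.0]
contact_force: [-0.5, 0.0, -4.2]
gripper_width: 0.225
```

```bash
python3 -c "
from slots import *
go([.67,-.0863,.1398],85.25)
print(state()['ft_torque'])
im,c=grab('top')
cv2.imwrite('pics/h5p.png',cv2.resize(np.hstack([im[125:155,270:300],im[137:167,404:434]])[:,:,::-1],None,fx=13,fy=13,interpolation=cv2.INTER_CUBIC))
grab('side','h5',(300,110,440,215),5.6)
"
```

```text
t 52.8 tcp [ 0.67   -0.0864  0.1525] yaw 85.23 w 0.225 F [-0.5  0.  -4.2] j [-0.24  0.23  1.56  0.    1.36 -0.16]
linear [ 0.0001 -0.      0.0127] rot [ 0.01  0.   -0.02]
[-0.04704289  0.04105355  0.04489123]
```

View pics/h5p.png

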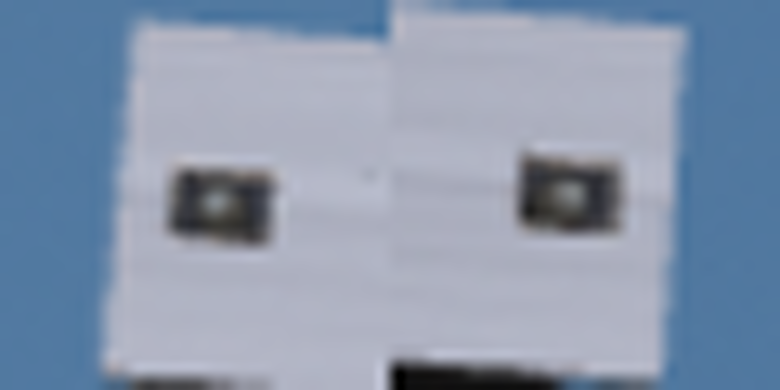

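View pics/h5.png

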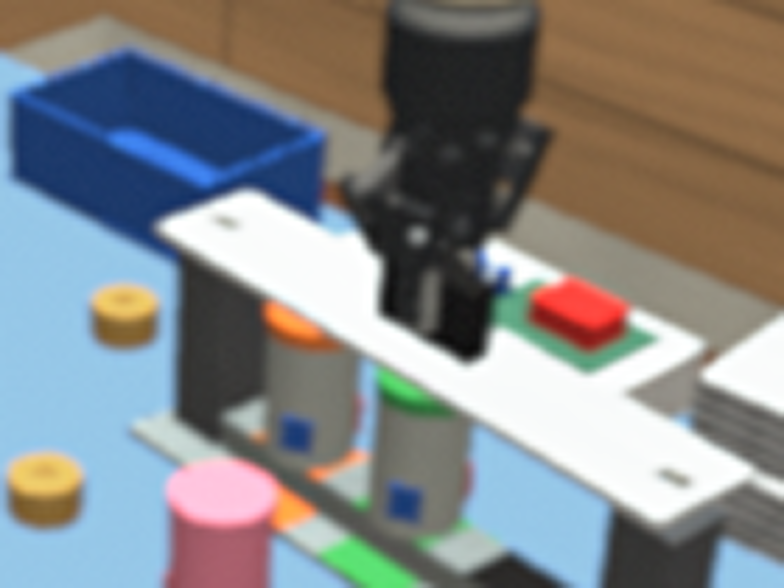

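Pins are centred in both slots and there is no contact force. I'll go on down.

apply_moves(commands=[{"linear":[0,0,0.002],"delta_rot":[0,0,0],"fingers":255},{"linear":[0,0,0.004],"delta_rot":[0,0,0],"fingers":255},{"linear":[0,0,0.006],"delta_rot":[0,0,0],"fingers":255},{"linear":[0,0,0.008],"delta_rot":[0,0,0],"fingers":255},{"linear":[0,0,0.0095],"delta_rot":[0,0,0],"fingers":255},{"linear":[0,0,0.0105],"delta_rot":[0,0,0],"fingers":255},{"linear":[0,0,0.0115],"delta_rot":[0,0,0],"fingers":255},{"linear":[0,0,0.0115],"delta_rot":[0,0,0],"fingers":255}])

```text
time: 53.7
tool_pos: [0.6699, -0.0863, 0.1408]
tool_rot: [-0.0, 0.736, 0.677, -0.0]
contact_force: [-0.1, -0.6, -4.5]
gripper_width: 0.227
```

apply_moves(commands=[{"linear":[0,0,0.0003],"delta_rot":[0,0,0],"fingers":255},{"linear":[0,0,0.0006],"delta_rot":[0,0,0],"fingers":255},{"linear":[0,0,0.0009],"delta_rot":[0,0,0],"fingers":255},{"linear":[0,0,0.0012],"delta_rot":[0,0,0],"fingers":255},{"linear":[0,0,0.0012],"delta_rot":[0,0,0],"fingers":255},{"linear":[0,0,0.0012],"delta_rot":[0,0,0],"fingers":255},{"linear":[0,0,0.0012],"delta_rot":[0,0,0],"fingers":255},{"linear":[0,0,0.0012],"delta_rot":[0,0,0],"fingers":255}])

```text
time: 54.5
tool_pos: [0.67, -0.0864, 0.1399]
tool_rot: [0.0, 0.736, 0.677, 0.0]
contact_force: [0.3, -0.8, -3.8]
gripper_width: 0.227
```

apply_moves(commands=[{"linear":[0,0,0.0003],"delta_rot":[0,0,0],"fingers":255},{"linear":[0,0,0.0006],"delta_rot":[0,0,0],"fingers":255},{"linear":[0,0,0.0009],"delta_rot":[0,0,0],"fingers":255},{"linear":[0,0,0.0009],"delta_rot":[0,0,0],"fingers":255},{"linear":[0,0,0.0009],"delta_rot":[0,0,0],"fingers":255},{"linear":[0,0,0.0009],"delta_rot":[0,0,0],"fingers":255},{"linear":[0,0,0.0009],"delta_rot":[0,0,0],"fingers":255},{"linear":[0,0,0.0009],"delta_rot":[0,0,0],"fingers":255}])

```text
time: 55.3
tool_pos: [0.6701, -0.0864, 0.1399]
tool_rot: [0.0, 0.736, 0.677, 0.0]
contact_force: [-5.3, 0.7, 4.2]
gripper_width: 0.222
```

Contact at an underside height of 0.124, so it is seated. I'll check the views before releasing.

```bash
python3 -c "
from slots import *
im,c=grab('top')
cv2.imwrite('pics/h6p.png',cv2.resize(np.hstack([im[125:155,270:300],im[137:167,404:434]])[:,:,::-1],None,fx=13,fy=13,interpolation=cv2.INTER_CUBIC))
grab('side','h6',(300,110,440,215),5.6)
"
```

```text
(no output)
```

View pics/h6.png

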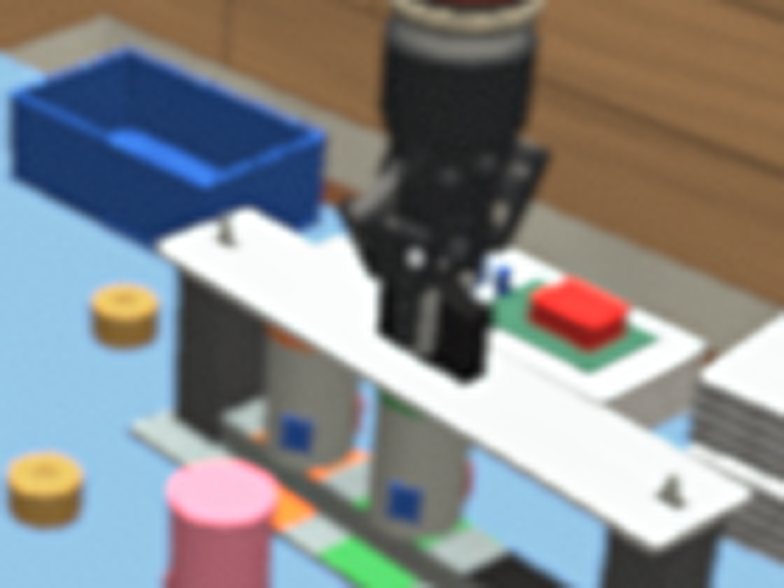

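apply_moves(commands=[{"linear":[0,0,-0.0006],"delta_rot":[0,0,0],"fingers":255},{"linear":[0,0,-0.0006],"delta_rot":[0,0,0],"fingers":200},{"linear":[0,0,-0.0006],"delta_rot":[0,0,0],"fingers":120},{"linear":[0,0,-0.0006],"delta_rot":[0,0,0],"fingers":60},{"linear":[0,0,-0.0006],"delta_rot":[0,0,0],"fingers":60},{"linear":[0,0,-0.0006],"delta_rot":[0,0,0],"fingers":60},{"linear":[0,0,-0.003],"delta_rot":[0,0,0],"fingers":60},{"linear":[0,0,-0.01],"delta_rot":[0,0,0],"fingers":60}])

```text
time: 56.2
tool_pos: [0.6695, -0.0862, 0.1482]
tool_rot: [-0.001, 0.736, 0.677, -0.0]
contact_force: [0.4, -0.9, 0.0]
gripper_width: 0.764
```

apply_moves(commands=[{"linear":[0,0,-0.02],"delta_rot":[0,0,0],"fingers":60},{"linear":[0,0,-0.045],"delta_rot":[0,0,0],"fingers":60},{"linear":[0,0,-0.075],"delta_rot":[0,0,0],"fingers":60},{"linear":[0,0,-0.11],"delta_rot":[0,0,0],"fingers":60},{"linear":[0,0,-0.14],"delta_rot":[0,0,0],"fingers":60},{"linear":[-0.03,-0.01,-0.16],"delta_rot":[0,0,0],"fingers":60},{"linear":[-0.07,-0.03,-0.16],"delta_rot":[0,0,0],"fingers":60},{"linear":[-0.11,-0.05,-0.16],"delta_rot":[0,0,0],"fingers":60}])

```text
time: 57.0
tool_pos: [0.611, -0.1927, 0.3113]
tool_rot: [0.002, 0.735, 0.678, 0.001]
contact_force: [0.3, 0.0, -0.4]
gripper_width: 0.766
```

```bash
python3 -c "
from h import *
grab('wrist','i1',k=1.25); grab('side','i1s',(280,110,450,240),4.6)
go([.55,-.3,.3],85)"
```

```text
t 57.1 tcp [ 0.6092 -0.1958  0.3103] yaw 84.92 w 0.769 F [-0.2 -0.6  0.7] j [-0.43  0.05  1.48 -0.    1.6  -0.34]
linear [-0.109  -0.0497  0.0105] rot [ 0.06  0.13 -0.08]
```

View pics/i1.png

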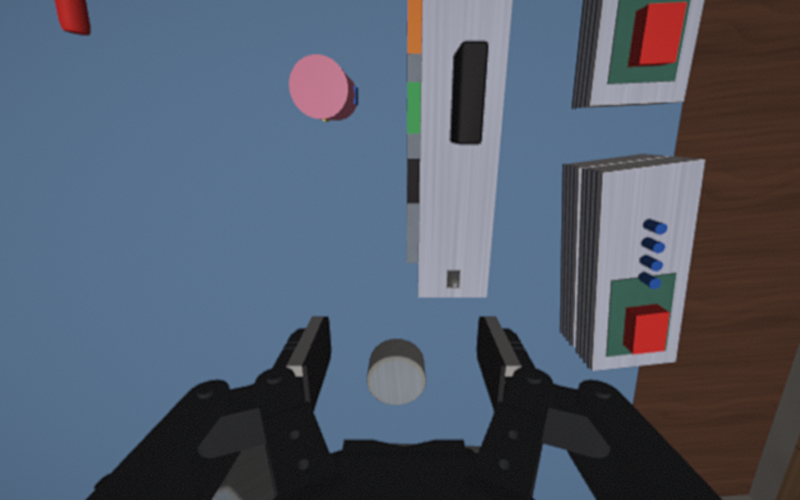

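View pics/i1s.png

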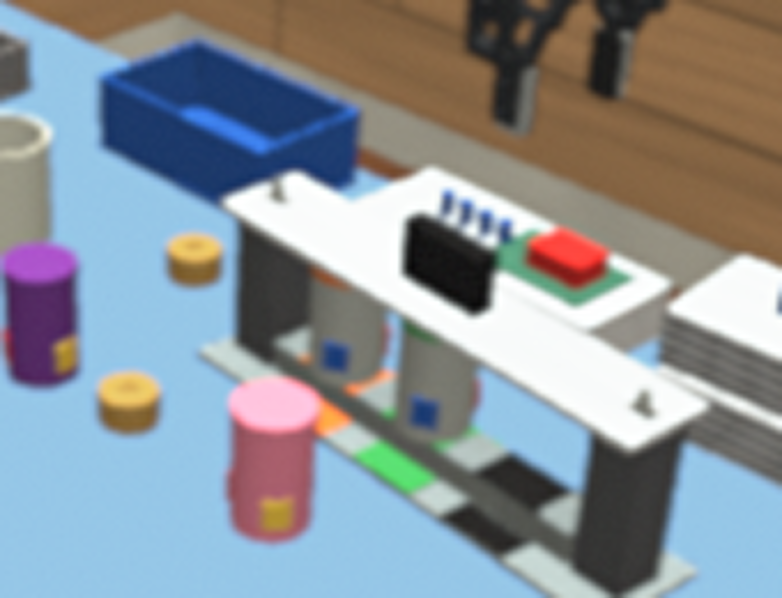

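The plate is home with both pins through its slots, and both cans stand on their spots. I'll let it settle, do a final top check, and hand in.

apply_moves(commands=[{"linear":[-0.02,-0.02,0],"delta_rot":[0,0,0],"fingers":60},{"linear":[-0.04,-0.05,0],"delta_rot":[0,0,0],"fingers":60},{"linear":[-0.06,-0.08,0],"delta_rot":[0,0,0],"fingers":60},{"linear":[-0.06,-0.1,0],"delta_rot":[0,0,0],"fingers":60},{"linear":[-0.06,-0.1,0],"delta_rot":[0,0,0],"fingers":60},{"linear":[-0.06,-0.1,0],"delta_rot":[0,0,0],"fingers":60},{"linear":[-0.06,-0.1,0],"delta_rot":[0,0,0],"fingers":60},{"linear":[-0.06,-0.1,0],"delta_rot":[0,0,0],"fingers":60}])

```text
time: 57.9
tool_pos: [0.5072, -0.2429, 0.3089]
tool_rot: [-0.0, 0.736, 0.678, 0.0]
contact_force: [0.1, 0.1, 0.1]
gripper_width: 0.764
```

```bash
python3 -c "
from h import *
grab('top','j1')"
```

```text
(no output)
```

View pics/j1.png

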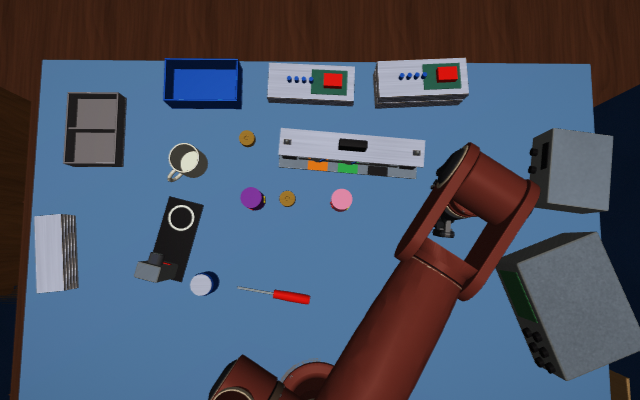

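The plate (351,148) lies over the rack, aligned with it. The weights, mug and capacitor are where they were. The cover is hidden by the arm here, but it was in place in the wrist view before.

```bash
python3 -c "
from plant import job_done
print(job_done())"
```

```text
the job is handed in; nothing more can be done
None
```

The job is done and handed in at about 58 s of the 210 s allowed. Only the orange and green cans were on the bench. I left the pink and purple look-alikes alone.

- **Reading:** I held each can, orange then green, over the ring with its tab centre within about 1 mm of lens height. I turned it so red, then yellow, then blue faced the lens, within roughly half a degree. I kept still for over a second each time. The reader gave no confirmation that I could see.
- **Loading:** Both cans stand upright on their spots in the last side view. Orange was set down within about 1 mm by the arm's position. A later wrist image put its cap about 2.5 mm along the rail, which is about the size of the calibration error, so I left it. Green was within about 0.5 mm.
- **Plate:** It lies on both posts, with its underside measured at 0.124 m when it made contact. Both pins stand through their slots, it looks level, and it stayed put after release.
- **Bystanders:** The weights, mug and capacitor look unmoved in the last top view. The cover was hidden by the arm in that picture, but a wrist view just before showed it standing normally.

I saw no clear sign of a slackened grip or a knocked plate. One cap-position reading of the green can in the gripper was about 4 mm off; its tab's pixel position had not moved, so I took it as a masking error.

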